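Pack a transit container with connector packs

TASK

Pack the blue container for transit: first put the grey slotted insert flat in its bottom, then take every connector pack from the sloping cooling rack and stand it upright in a slot of the insert, one pack to a slot and right down to the slot's floor, and last close the container with its cover, fully home all round. Leave the other things on the bench where they are.

Things in the scene. Friction and masses are not known exactly. Their poses are not given: they have to be found in the camera images.
- container: Blue open container, 200 (x) x 150 (y) x 120 mm high, fixed to the bench in a nest. Origin: centre of its underside; x along its length, y across, z up. Floor 4 mm, walls 5 mm thick: the inside is 190 x 140 mm, the rim 120 mm above the origin.
- insert: Loose grey slotted insert, 0.3 kg, same end for end. Origin: centre of its underside; x along its length, y across, z up. Base plate 182 (x) x 132 (y) x 4 mm: 4 mm play all round in the container. Six slots side by side, centres at x = -65, -39, -13, 13, 39, 65 mm, each 16 mm wide (x), 60 mm long (y), floor 4 mm above the origin, between teeth 10 mm thick and 45 mm high with rounded tops.
- insert_web (a point): The insert's grip: point in the upright carrying web in its middle, 80 mm above the insert's origin. Web 10 mm thick (along the insert's x), 44 mm wide (y), its top 15 mm above this point; the slots beside it are open in the middle (36 mm between the left and right teeth), and the side walls outside the slots end 33 mm from the middle line, 45 mm high.
- cover: Loose blue cover of the container, 0.25 kg, same end for end. Origin: centre of its underside; x along its length, y across, z up. Plate 200 (x) x 150 (y) x 6 mm on a step 182 x 132 x 8 mm that fits inside the container's mouth with 4 mm play all round. Fully home the plate lies on the rim, the origin 112 mm above the container's.
- cover_bar (a point): The cover's grip: middle of the black bar handle on top, 46 mm above the cover's origin. Bar 100 mm long (along the cover's y), 14 mm thick (x), 18 mm high; 23 mm of space under it, posts 44 mm either side of the middle.
- rack: Fixed metal cooling rack, base 224 x 100 mm. Origin: underside, middle of its six bays, which lie 34 mm apart along x at -85 to 85 mm. In a bay a pack leans 0.35 rad with its top towards the rack's -x, on a floor square to it and against a back plate 50 mm wide, 58 mm up its -x face. It comes out freely along its own length; nothing stands beside its two edges.
- pack0: Rigid pack of five brass connectors in a clear shell with foil back: 12 mm thick (x), 55 mm wide (y), 100 mm long (z), 80 g. Origin: centre of its lower end; z along its length towards its upper end. Starts leaning in a bay of the rack. All packs are alike and may be turned either way. May be absent (then None).
- pack1: Another pack, exactly like pack0 (origin at the centre of its lower end, z along its length); may be absent (then None).
- pack2: Another pack, exactly like pack0 (origin at the centre of its lower end, z along its length); may be absent (then None).
- pack3: Another pack, exactly like pack0 (origin at the centre of its lower end, z along its length); may be absent (then None).
- pack4: Another pack, exactly like pack0 (origin at the centre of its lower end, z along its length); may be absent (then None).
- pack5: Another pack, exactly like pack0 (origin at the centre of its lower end, z along its length); may be absent (then None).
- tape_roll2: Bystander, loose: brown roll of tape, 100 mm across, 30 mm high, lying flat; its origin is the centre of its underside.
- parts_cup: Bystander, loose: steel cup, 72 mm across, 70 mm high; its origin is the centre of its underside.
- screwdriver: Bystander, loose: screwdriver, 190 mm long, lying; its origin is at its middle.
- solvent_pump: Bystander, loose: white round pump bottle, 80 mm across, 172 mm high; its origin is the centre of its underside.
- scanner: Bystander, loose: black and grey hand scanner, 60 x 185 mm, 44 mm high, lying; its origin is the centre of its underside.
- weigh_block: Bystander, loose: brass round weight, 52 mm across, 62 mm high; its origin is the centre of its underside.
There are look-alikes about, which are no part of the job. Leave any red look-alike of the pack1 alone. Leave any purple look-alike of the pack0 alone.

How it is judged:
By the outcome, as a careful person would: the job done as asked, in the order asked, and still so for the second after the job is handed in, with the robot touching nothing.
Of pack0, pack1, pack2, pack3, pack4, pack5 only 4 to 6 are there at a start; the rules pass over those that are not, and their reading is None.
At some moment in a run one of insert, cover may be knocked a few centimetres aside while the robot is not near it.
It also fails if it takes over 210 s, if anything falls off the work surface, if the arm or the gripper's body presses on something with over 40 N, if the wrist force passes 120 N, or if a joint passes its speed limit or range.

ROBOT

A 7-joint arm with a two-finger parallel gripper is mounted at the origin on the work surface. World frame = base frame: x ahead of the robot, y to its left, z up, the work surface at z = 0. Lengths are in m, angles in rad, forces in N, time in s.
With the tool pointing down it reaches from about 0.35 to 0.9 m from the base axis. Payload 19.9 kg.
Tool frame: the origin (TCP) lies on the centre line of the jaws, within the pads' length; the fingertips stand arm.tips_ahead ahead of it and the grasp point (between the pads) lies 3 mm ahead of it (arm.tips_ahead is the distance from the TCP to the fingertips, in m); y points along the fingers, z is the direction in which the jaws open and shut, and the axes are right-handed (so a half turn about y gives the same grasp; the last joint's range is limited). The gripper opens to 94 mm and grips with 3 to 60 N. Pads are 16 mm wide; open, the fingers measure 119 mm over their backs; the gripper's body (75 mm by 177 mm) begins 78 mm behind the grasp point.
Start: joints at [-1.21, 0.417, -0.01, 1.614, 0.005, 1.111, -0.053], TCP at [0.244, 0.575, 0.227] pointing down, gripper open.
Joint ranges: [-2.81, 2.81], [-0.39, 2.02], [-1.27, 1.25], [0.06, 2.57], [-1.19, 4.33], [0.19, 2], [-2.82, 2.82]. Speed limits (rad/s): [1.89, 1.89, 2.39, 2.39, 3.01, 3.01, 3.01].

INTERFACE

Orientations are given as a 3x3 rotation matrix whose columns are the frame's x, y, z axes.
In Python, from bench import arm gives the robot as it stands. The module is installed in compiled form; this text tells all that it offers.
- The arm moves only by the shell command python3 -m pendant 'ROWS' [FORCE]. ROWS is JSON, a list of rows, each a list of 5 numbers: the shift along the tool's x, y, z in m, then the turn about the tool's y in degrees, then the finger opening in m, from 0 to 0.094. In form: [[dx, dy, dz, yaw, grip], ...]. A call has 1 to 20 rows; each row shifts and turns the pose as measured when the row begins, along the tool's axes as they then stand; what a row does not reach is not made up. A row lasts 1/10 s, in which the tool goes at most 50 mm and 8.59 degrees, less where a joint would pass 70% of its speed; a pose out of reach is approached as far as the arm can. A call with a gripper value outside its range is refused whole. The fingers move at their own pace and stop on an object; FORCE is the grip in N (left out, the last holds). Time passes only in rows, so rows that do not move let the fingers close. It gives the time, the measured TCP pose, the force and the opening at its end, in the units of the state.
- arm.sense(): the state, without advancing time (a new reading comes with each control period).
- arm.grab_frame(name): name is "scene" or "top" or "wrist"; returns the picture (420x560x3 uint8, red, green, blue); there is no depth.
- arm.get_calibration(name): a dict with "fx", "fy", "cx", "cy" (pixels), "extrinsics" (4x4, takes a point from world to camera coordinates). Camera axes: x right, y down, z forward; pixel columns grow to the right and rows downward; lengths in m; the calibration is good to about 2 mm. The wrist camera is an equidistant fisheye: a pixel r from the principal point sees the ray r / f radians off the axis. A picture is of the moment at which its call begins: read the wrist's pose just before it. get_calibration takes no time and is no camera call; for the wrist camera it gives the pose at the moment of the call.
- arm.close_job(): hands the job in, once; it reports no verdict.
Trained networks look in the newest picture that a camera, given by its name, has taken for a name from the list of things; names that differ only in an ending like _2 or _b are one class to them, and where a whole thing is asked for, a point or a joint stands for the part that bears it (a point fixed in the world has none). Each returns a list of dicts, best first, with "conf" (0 to 1); they miss things now and then, are a little off and sometimes report something else, mostly with a low value. They report only what shows in the picture. A call takes as long as a camera call. They do not tell look-alikes from the thing itself.
- arm.find_in(name, camera): "bbox" ([centre column, centre row, width, height] in pixels, round what is visible of it).
The state is a dict: "t": time; "joints": joint angles; "dq": joint speeds; "tau": joint torques, N m; "tcp_pos": TCP position; "ee_rot": TCP orientation; "ft_force": force on the tool from outside, world axes, zero at the start; "ft_torque": the same for the moment, N m; "finger_gap": finger opening in m.
Only numpy, scipy, OpenCV 4.12 (cv2) and the standard library are available. Lean on these libraries where they do the work, as an engineer would, in place of code of your own. Each camera call takes 0.05 s, during which the arm holds its last target.

## Working session

There is one attempt and no reset: what is moved stays moved. The work goes in short steps, Python scripts to look and compute and a shell command to move; the robot and the scene stay as the last step left them, time stands still between calls to the robot, and variables do not carry over. Pictures are saved under pics/ and viewed, and the job is handed in when it is done.

```bash
mkdir -p pics; ls; python3 - <<'E'
from bench import arm
import cv2,numpy as np
np.set_printoptions(precision=4,suppress=True)
s=arm.sense()
for k in s: print(k,s[k])
print(arm.tips_ahead)
for c in ["scene","top","wrist"]:
    im=arm.grab_frame(c); cv2.imwrite(f"pics/{c}0.png",im[:,:,::-1]); print(c,arm.get_calibration(c))
E
```

```text
pics
t 0.0
joints [-1.2105  0.418  -0.0103  1.6142  0.0047  1.1107 -0.053 ]
dq [ 0.0018  0.0001 -0.0003 -0.0004  0.0003 -0.0004 -0.0011]
tau [ -0.001  -85.125    0.6383 -42.6012  -0.0489   0.0184   0.0003]
tcp_pos [0.2443 0.5749 0.2268]
ee_rot [[ 0.9203 -0.0004  0.3911]
 [-0.3911 -0.0012  0.9203]
 [ 0.0001 -1.     -0.0012]]
ft_force [-0.1008  0.1202  0.4963]
ft_torque [-0.0256 -0.0578 -0.0103]
finger_gap 0.09413559394182357
0.022
scene {'fx': 405.4812167722051, 'fy': 405.4812167722051, 'cx': 280.2618406595518, 'cy': 211.33538949335303, 'extrinsics': array([[ 0.8471,  0.5314,  0.0079, -0.5319],
       [ 0.4084, -0.6415, -0.6494, -0.0922],
       [-0.34  ,  0.5533, -0.7604,  1.239 ],
       [ 0.    ,  0.    ,  0.    ,  1.    ]])}
top {'fx': 465.8313588260358, 'fy': 465.8313588260358, 'cx': 285.8521058388682, 'cy': 209.67365425967083, 'extrinsics': array([[ 0.0012, -0.9999,  0.0155,  0.1208],
       [-0.9832, -0.004 , -0.1824,  0.5314],
       [ 0.1824, -0.0151, -0.9831,  1.3772],
       [ 0.    ,  0.    ,  0.    ,  1.    ]])}
wrist {'fx': 325.19226210127806, 'fy': 325.19226210127806, 'cx': 273.92789698824964, 'cy': 207.248780968386, 'extrinsics': array([[ 0.3911,  0.9203, -0.0002, -0.6248],
       [ 0.891 , -0.3786,  0.2506, -0.0252],
       [ 0.2305, -0.0982, -0.9681,  0.3908],
       [ 0.    ,  0.    ,  0.    ,  1.    ]])}
```

View pics/scene0.png

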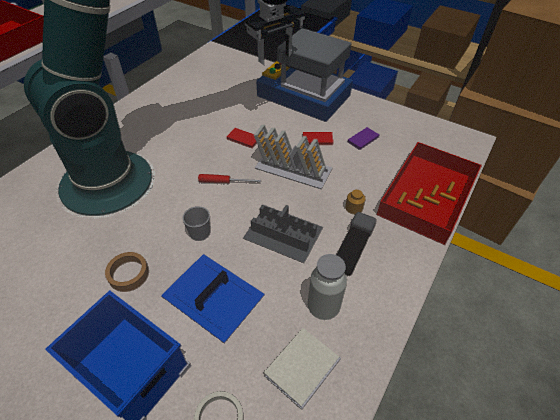

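View pics/top0.png

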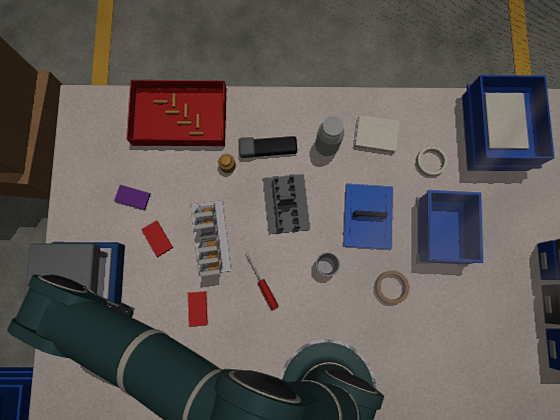

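View pics/wrist0.png

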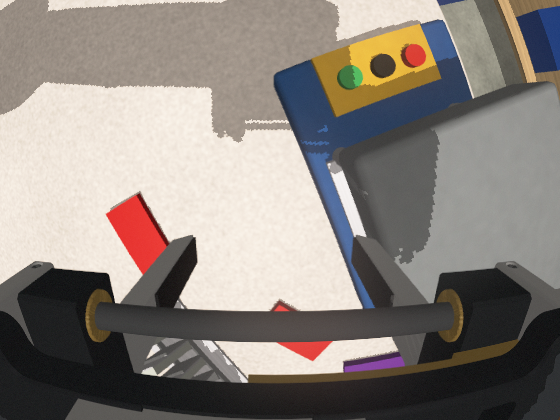

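```bash
cat > h.py <<'E'
from bench import arm
import numpy as np,cv2
np.set_printoptions(precision=4,suppress=True)
def ray(c,u,v,cal=None):
    k=cal or arm.get_calibration(c)
    x=(u-k['cx'])/k['fx'];y=(v-k['cy'])/k['fy']
    if c=='wrist':
        r=np.hypot(x,y); d=np.array([x*np.sinc(r/np.pi),y*np.sinc(r/np.pi),np.cos(r)])
    else: d=np.array([x,y,1.])
    E=k['extrinsics'];R=E[:3,:3];o=-R.T@E[:3,3]
    return o,R.T@d
def at_z(c,u,v,z,cal=None):
    o,d=ray(c,u,v,cal); return o+d*(z-o[2])/d[2]
def proj(c,P,cal=None):
    k=cal or arm.get_calibration(c); E=k['extrinsics']
    p=E[:3,:3]@np.asarray(P,float)+E[:3,3]
    if c=='wrist':
        q=np.hypot(p[0],p[1]); th=np.arctan2(q,p[2]); s=th/max(q,1e-9); x,y=p[0]*s,p[1]*s
    else: x,y=p[0]/p[2],p[1]/p[2]
    return np.array([k['fx']*x+k['cx'],k['fy']*y+k['cy']])
def grab(c,name):
    im=arm.grab_frame(c)[:,:,::-1].copy(); cv2.imwrite(f'pics/{name}.png',im); return im
def crop(im,x0,y0,x1,y1,s,name):
    c=im[y0:y1,x0:x1]; cv2.imwrite(f'pics/{name}.png',cv2.resize(c,None,fx=s,fy=s,interpolation=cv2.INTER_CUBIC))
def st():
    s=arm.sense(); print('t %.2f'%s['t'],'tcp',s['tcp_pos'],'ft',s['ft_force'],'gap %.4f'%s['finger_gap'],'j',s['joints']); 
    R=s['ee_rot']; print('x',R[:,0],'y',R[:,1],'z',R[:,2]); return s
E
python3 - <<'E'
from h import *
im=grab('top','top1')
for n in ['container','insert','cover','rack','pack0']:
    for d in arm.find_in(n,'top')[:7]:
        print(n,round(d['conf'],2),np.round(d['bbox'],1))
crop(im,170,170,330,300,5,'c1')
crop(im,330,170,490,280,5,'c2')
E
```

```text
container 0.75 [448.2 229.9  65.9  77.9]
container 0.58 [209.6 237.8  46.5  68.2]
insert 0.63 [209.6 269.6  19.9  15.6]
cover 0.95 [368.8 214.   50.8  67.4]
cover 0.71 [390.2 288.2  35.   36.6]
rack 0.78 [210.6 237.8  43.   67.3]
pack0 0.97 [199.4 310.1  15.3  30.9]
pack0 0.87 [133.1 195.6  35.   23.5]
pack0 0.73 [264.8 287.8  27.6  47.3]
pack0 0.72 [203.9 211.1  21.6  10.3]
pack0 0.64 [157.1 238.1  32.   38.5]
pack0 0.61 [209.1 268.1  23.3  14.9]
pack0 0.53 [208.6 246.2  21.   10.3]
```

View pics/c1.png

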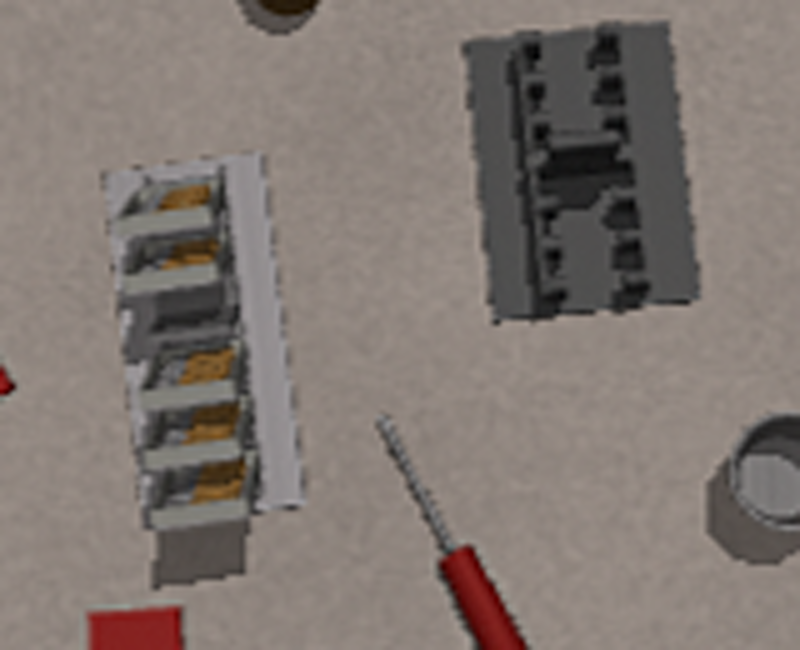

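View pics/c2.png

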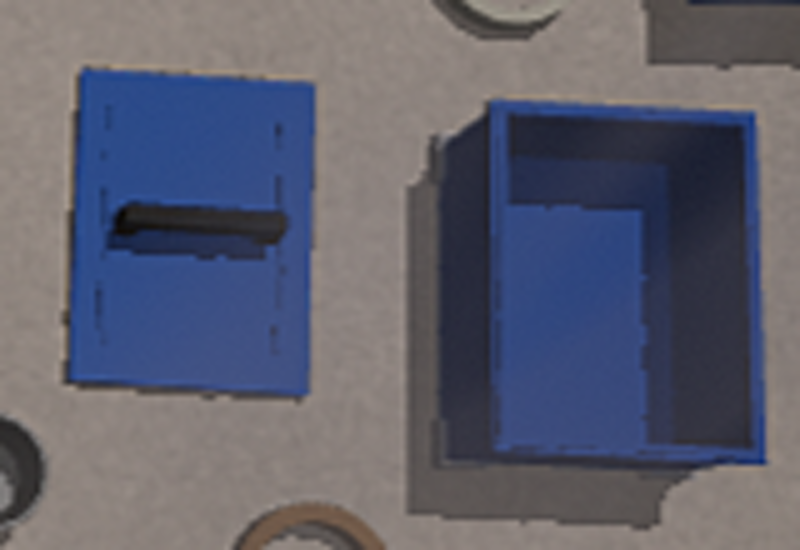

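```bash
python3 - <<'E'
from h import *
o,_=ray('top',0,0); print('cam',o); print('scenecam',ray('scene',0,0)[0])
def go(n,pts,off,z):
    P=np.array([at_z('top',a/5+off[0],b/5+off[1],z)[:2] for a,b in pts])
    print(n,P.mean(0)); print(P)
    for i in range(len(P)):
        d=P[(i+1)%len(P)]-P[i]; print('  L %.1f ang %.1f'%(np.hypot(*d)*1000,np.degrees(np.arctan2(d[1],d[0]))))
go('cont',[(489,100),(754,113),(766,463),(495,455)],(330,170),.12)
go('insert',[(463,43),(670,22),(700,300),(493,322)],(170,170),.004)
go('cover',[(82,68),(315,83),(307,397),(66,382)],(330,170),.014)
go('rack',[(103,173),(265,152),(303,505)],(170,170),.003)
E
```

```text
cam [0.2711 0.1437 1.449 ]
scenecam [ 0.9095 -0.4621  0.8865]
cont [ 0.4714 -0.3679]
[[ 0.5783 -0.2939]
 [ 0.5712 -0.4501]
 [ 0.3661 -0.4415]
 [ 0.3703 -0.286 ]]
  L 156.4 ang -92.6
  L 205.3 ang 177.6
  L 155.6 ang 88.5
  L 208.2 ang -2.2
insert [0.5574 0.1201]
[[0.6399 0.1959]
 [0.6544 0.0635]
 [0.4748 0.0458]
 [0.4605 0.1753]]
  L 133.1 ang -83.7
  L 180.4 ang -174.4
  L 130.3 ang 96.3
  L 180.5 ang 6.5
cover [ 0.518  -0.1375]
[[ 0.6224 -0.0704]
 [ 0.6133 -0.2184]
 [ 0.4137 -0.2052]
 [ 0.4226 -0.0559]]
  L 148.3 ang -93.5
  L 200.0 ang 176.2
  L 149.6 ang 86.6
  L 200.3 ang -4.1
rack [0.49   0.3445]
[[0.5545 0.422 ]
 [0.5685 0.3203]
 [0.3469 0.2913]]
  L 102.6 ang -82.2
  L 223.5 ang -172.5
  L 245.3 ang 32.2
```

```bash
cat >> h.py <<'E'
def plan(x,y,z,ang=None):
    """ang: wanted world angle (deg) of tool z (mod 180)"""
    s=arm.sense();R=s['ee_rot'];p=s['tcp_pos']
    a=np.degrees(np.arctan2(R[1,2],R[0,2]))
    if ang is not None:
        turn=(a-ang+90)%180-90
        print('angle now %.2f -> yaw to go %.2f'%(a,turn))
    d=np.array([x,y,z])-p
    print('tool shift now (mm)',np.round(R.T@d*1000,1),'world',np.round(d*1000,1), 't %.1f'%s['t'],'gap %.4f'%s['finger_gap'],'j7 %.2f'%s['joints'][6])
    if ang is not None:
        t=np.radians(turn);Ry=np.array([[np.cos(t),0,np.sin(t)],[0,1,0],[-np.sin(t),0,np.cos(t)]])
        print('shift after yaw (mm)',np.round((R@Ry).T@d*1000,1))
E
python3 -m pendant '[[0,0,0,7.6,0.06],[0,0,0,7.6,0.06],[0,0,0,7.6,0.06],[0,0,0,7.6,0.06],[0,0,0,7.6,0.06],[0,0,0,7.6,0.06],[0,0,0,7.6,0.06],[0,0,0,7.6,0.06]]' 
python3 -c "
from h import *
plan(.557,.12,.28,6)"
```

```text
t: 1.25
tcp_pos: [0.2445, 0.5751, 0.2274]
ee_rot: [[0.068, -0.0, 0.998], [-0.998, 0.0, 0.068], [-0.0, -1.0, -0.0]]
ft_force: [-0.5, -0.8, 0.2]
finger_gap: 0.0601
angle now 3.92 -> yaw to go -2.08
tool shift now (mm) [475.3 -52.7 280.7] world [ 312.5 -455.1   52.6] t 1.2 gap 0.0601 j7 -1.08
shift after yaw (mm) [485.2 -52.7 263.2]
```

```bash
python3 -m pendant '[[0,-20,0,0,0.06]]' >/dev/null 2>&1; python3 -m pendant '[[0.02,-0.02,0.01,0,0.06],[0.045,-0.01,0.025,0,0.06],[0.045,-0.01,0.025,0,0.06],[0.045,-0.01,0.025,-2,0.06],[0.045,0,0.025,0,0.06],[0.045,0,0.025,0,0.06],[0.045,0,0.025,0,0.06]]' 
python3 - <<'E'
from h import *
plan(.557,.12,.28,6)
cal=arm.get_calibration('wrist'); print(proj('wrist',[.557,.12,.095],cal))
im=grab('wrist','w1')
E
```

```text
t: 2.05
tcp_pos: [0.4206, 0.3064, 0.3299]
ee_rot: [[0.11, -0.001, 0.994], [-0.994, 0.001, 0.11], [-0.001, -1.0, -0.0]]
ft_force: [1.3, 0.5, 0.1]
finger_gap: 0.0598
angle now 6.33 -> yaw to go 0.33
tool shift now (mm) [200.4  49.6 115.1] world [ 136.4 -186.4  -49.9] t 2.0 gap 0.0598 j7 -0.52
shift after yaw (mm) [199.7  49.6 116.2]
[352.8822 320.8923]
```

View pics/w1.png

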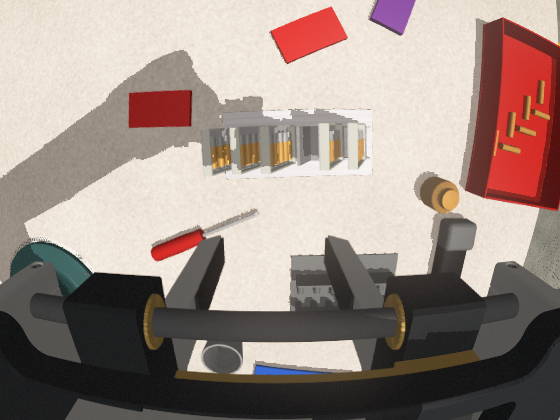

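```bash
python3 - <<'E'
import cv2
im=cv2.imread('pics/w1.png')
cv2.imwrite('pics/w1c.png',cv2.resize(im[90:200,190:390],None,fx=4,fy=4,interpolation=cv2.INTER_CUBIC))
E
python3 -c "
from h import *
k=arm.get_calibration('wrist');E=k['extrinsics'];s=arm.sense();print((-E[:3,:3].T@E[:3,3]),s['tcp_pos'],E)"
```

```text
[0.4171 0.372  0.4878] [0.4252 0.2993 0.3302] [[ 0.9948  0.1019  0.0004 -0.4531]
 [ 0.0985 -0.963   0.2509  0.1948]
 [ 0.026  -0.2495 -0.968   0.5542]
 [ 0.      0.      0.      1.    ]]
```

View pics/w1c.png

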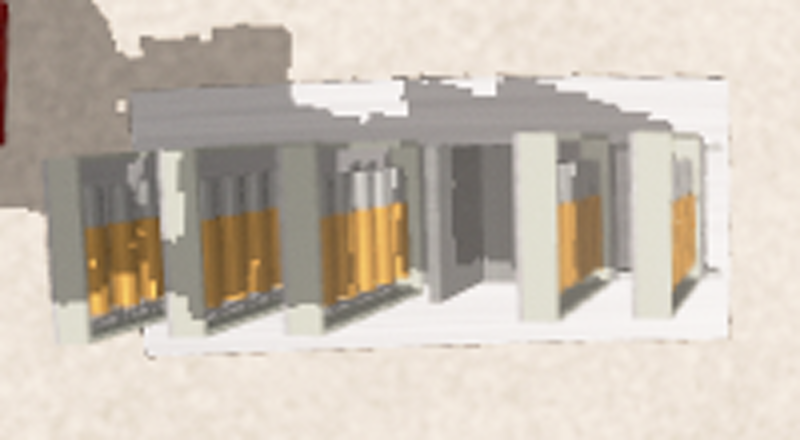

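```bash
python3 -m pendant '[[0.045,0.005,0.025,0,0.06],[0.045,0.005,0.025,0,0.06],[0.045,0.005,0.025,0,0.06],[0.045,0,0.025,0,0.06],[0.025,0,0.015,0,0.06],[0,0,0,0,0.06],[0,0,0,0,0.06]]' 
python3 - <<'E'
from h import *
plan(.557,.12,.28,6)
im=grab('wrist','w2')
E
```

```text
t: 2.8
tcp_pos: [0.5551, 0.112, 0.3168]
ee_rot: [[0.099, 0.003, 0.995], [-0.995, 0.001, 0.099], [-0.001, -1.0, 0.003]]
ft_force: [0.0, 0.4, -0.6]
finger_gap: 0.0601
angle now 5.66 -> yaw to go -0.34
tool shift now (mm) [-7.7 36.8  2.6] world [  1.9   8.  -36.8] t 2.8 gap 0.0601 j7 -0.03
shift after yaw (mm) [-7.7 36.8  2.6]
```

View pics/w2.png

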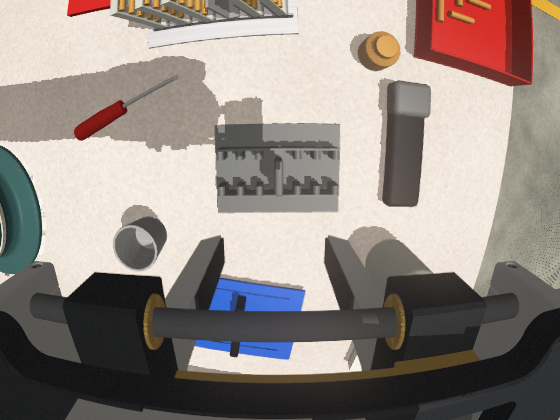

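```bash
python3 - <<'E'
from h import *
im=cv2.imread('pics/w2.png'); crop(im,200,110,360,220,5,'w2c')
cal=arm.get_calibration('wrist')
import pickle; pickle.dump(cal,open('cal_w2.pkl','wb'))
E
```

```text
(no output)
```

View pics/w2c.png

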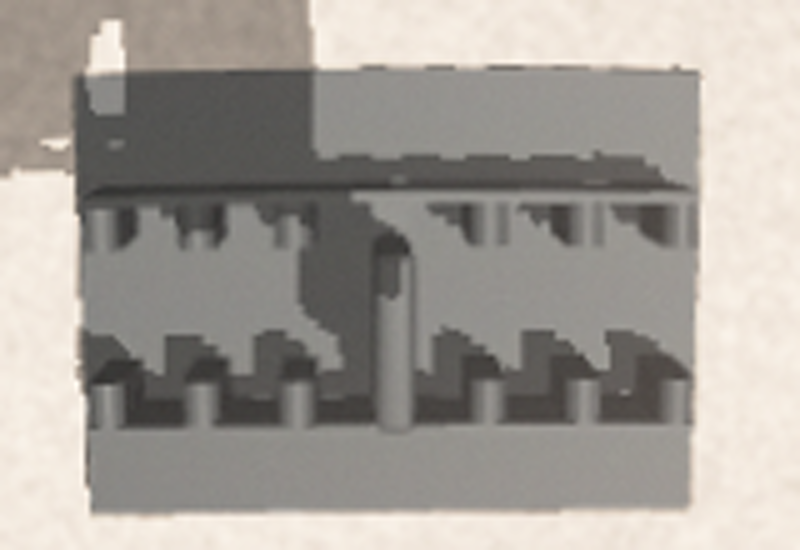

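```bash
cat >> h.py <<'E'
def quad(c,n,pts,z,s=1,off=(0,0),cal=None):
    P=np.array([at_z(c,a/s+off[0],b/s+off[1],z,cal)[:2] for a,b in pts])
    print(n,P.mean(0))
    for i in range(len(P)):
        d=P[(i+1)%len(P)]-P[i]; print('  ',P[i],'L %.1f ang %.1f'%(np.hypot(*d)*1000,np.degrees(np.arctan2(d[1],d[0]))))
    return P
E
python3 - <<'E'
from h import *
import pickle; cal=pickle.load(open('cal_w2.pkl','rb'))
quad('wrist','insert',[(75,72),(700,70),(690,510),(92,515)],.004,5,(200,110),cal)
P=quad('wrist','web',[(392,240),(395,428)],.095,5,(200,110),cal)
plan(.5574,.1195,.08,6)
E
```

```text
insert [0.5603 0.1223]
   [0.463  0.1787] L 181.1 ang 6.0
   [0.6431 0.1975] L 132.3 ang -83.7
   [0.6578 0.0661] L 181.6 ang -173.9
   [0.4772 0.0467] L 132.7 ang 96.1
web [0.5594 0.1246]
   [0.5568 0.147 ] L 45.1 ang -83.3
   [0.5621 0.1022] L 45.1 ang 96.7
angle now 5.67 -> yaw to go -0.33
tool shift now (mm) [ -7.  236.9   2.3] world [   2.4    7.4 -236.9] t 2.9 gap 0.0599 j7 -0.03
shift after yaw (mm) [ -7.  236.9   2.3]
```

```bash
python3 -m pendant '[[-0.005,0.045,0.003,-0.4,0.06],[-0.004,0.045,0.001,0,0.06],[0,0.045,0,0,0.06],[0,0.04,0,0,0.06],[0,0.03,0,0,0.06],[0,0.01,0,0,0.06],[0,0,0,0,0.06]]' 
python3 - <<'E'
from h import *
plan(.559,.122,.083,6.1)
E
```

```text
t: 3.55
tcp_pos: [0.5567, 0.133, 0.0972]
ee_rot: [[0.119, 0.007, 0.993], [-0.993, 0.007, 0.119], [-0.006, -1.0, 0.008]]
ft_force: [-0.0, 0.1, 0.1]
finger_gap: 0.0599
angle now 6.82 -> yaw to go 0.72
tool shift now (mm) [11.2 14.1  0.8] world [  2.3 -11.  -14.2] t 3.5 gap 0.0599 j7 0.09
shift after yaw (mm) [11.2 14.1  1. ]
```

```bash
python3 -m pendant '[[0.006,0.006,0.001,0.5,0.06],[0.005,0.006,0,0,0.06],[0,0.002,0,0,0.06],[0,0,0,0,0.06]]' >/dev/null
python3 - <<'E'
from h import *
plan(.559,.122,.083,6.1);s=st()
E
```

```text
angle now 6.34 -> yaw to go 0.24
tool shift now (mm) [ 0.5  3.5 -2.5] world [-2.4 -0.8 -3.5] t 4.0 gap 0.0603 j7 0.12
shift after yaw (mm) [ 0.5  3.5 -2.5]
t 3.95 tcp [0.5614 0.1228 0.0865] ft [-0.4135  0.3687  0.4857] gap 0.0603 j [-0.6102  0.5315  0.4432  1.8763 -0.3207  0.7886  0.1157]
x [ 0.1106 -0.9938 -0.008 ] y [ 0.0125  0.0094 -0.9999] z [0.9938 0.1105 0.0134]
```

```bash
python3 -m pendant '[[0,0.003,-0.002,0,0.06],[0,0,0,0,0.03],[0,0,0,0,0.0],[0,0,0,0,0.0],[0,0,0,0,0.0],[0,0,0,0,0.0],[0,0,0,0,0.0],[0,0,0,0,0.0]]' 40
python3 - <<'E'
from h import *
plan(.559,.122,.083,6.1);s=st()
E
```

```text
t: 4.75
tcp_pos: [0.5598, 0.123, 0.0846]
ee_rot: [[0.111, 0.014, 0.994], [-0.994, 0.01, 0.111], [-0.009, -1.0, 0.015]]
ft_force: [-0.3, -0.2, 6.0]
finger_gap: 0.0101
angle now 6.35 -> yaw to go 0.25
tool shift now (mm) [ 0.9  1.6 -1. ] world [-0.8 -1.  -1.6] t 4.8 gap 0.0101 j7 0.12
shift after yaw (mm) [ 0.9  1.6 -1. ]
t 4.75 tcp [0.5598 0.123  0.0846] ft [-0.2734 -0.1963  6.0465] gap 0.0101 j [-0.6104  0.5313  0.4417  1.8823 -0.3229  0.7811  0.1172]
x [ 0.1107 -0.9938 -0.0088] y [ 0.014   0.0104 -0.9998] z [0.9938 0.1106 0.0151]
```

```bash
python3 -m pendant '[[0,-0.02,0,0,0],[0,-0.03,0,0,0],[0,-0.03,0,0,0],[0,-0.03,0,0,0],[0,-0.03,0,0,0],[0,-0.03,0,0,0],[0,-0.03,0,0,0],[0,-0.03,0,0,0],[0,-0.02,0,0,0],[0,-0.01,0,0,0],[0,0,0,0,0]]' >/dev/null
python3 - <<'E'
from h import *
plan(.471,-.368,.33,-2.2);s=st()
im=grab('scene','s1'); crop(im,30,270,210,420,4,'s1c')
im=grab('top','t2'); crop(im,405,175,505,275,6,'t2c')
E
```

```text
angle now 6.29 -> yaw to go 8.49
tool shift now (mm) [ 475.5   17.3 -135.7] world [ -82.6 -487.4  -21.5] t 5.8 gap 0.0100 j7 -0.04
shift after yaw (mm) [490.3  17.3 -64. ]
t 5.85 tcp [0.5536 0.1194 0.3515] ft [ 0.414  0.122 -2.784] gap 0.0100 j [-0.7147  0.2366  0.5489  1.6186 -0.1334  1.3146 -0.0355]
x [ 0.1097 -0.9939 -0.0069] y [ 0.0064  0.0076 -1.    ] z [0.9939 0.1096 0.0072]
```

View pics/s1c.png

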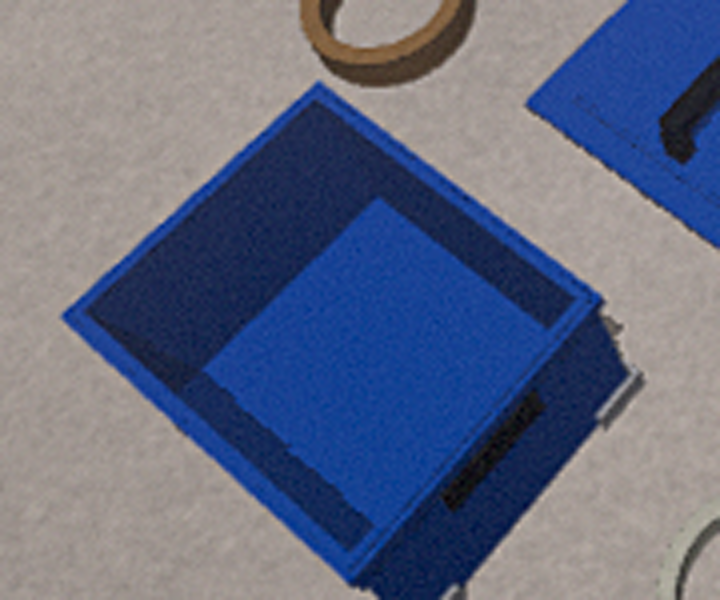

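View pics/t2c.png

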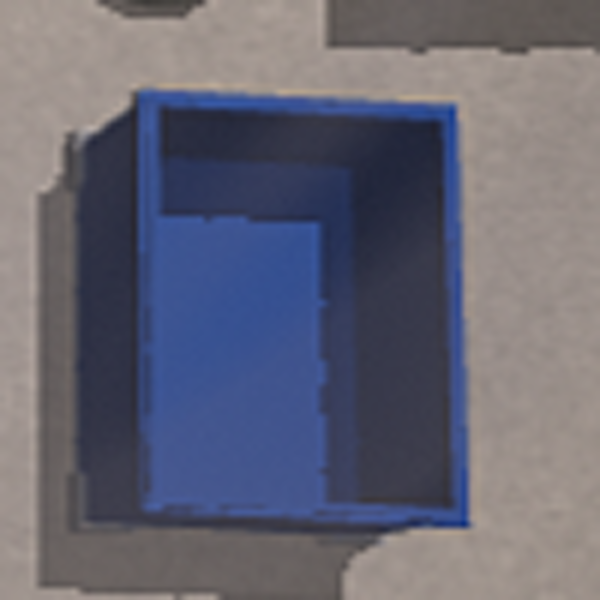

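View pics/s1.png

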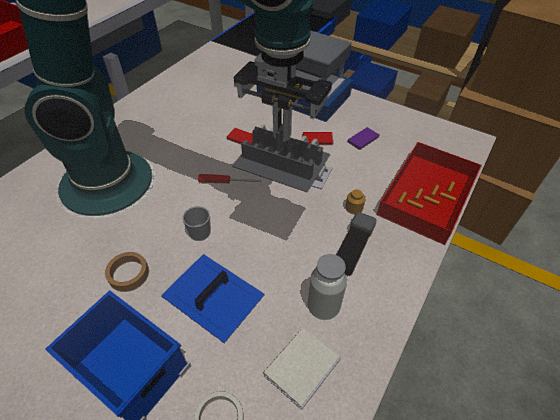

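```bash
python3 - <<'E'
from h import *
sc={'pp':(605,298),'np':(318,83),'nn':(65,315),'pn':(355,585)}
tp={'pp':(137,91),'pn':(457,105),'nn':(468,524),'np':(139,514)}
P={}
for k in sc:
    o1,d1=ray('scene',sc[k][0]/4+30,sc[k][1]/4+270); o2,d2=ray('top',tp[k][0]/6+405,tp[k][1]/6+175)
    A=np.c_[d1,-d2]; t=np.linalg.lstsq(A,o2-o1,rcond=None)[0]
    a,b=o1+d1*t[0],o2+d2*t[1]; P[k]=(a+b)/2; print(k,P[k],'miss mm',np.linalg.norm(a-b)*1000)
print('mean',np.mean(list(P.values()),0))
for z in (.12,.13,.14,.15,.16):
    for cam,dd,s,off in (('scene',sc,4,(30,270)),('top',tp,6,(405,175))):
        Q=np.array([at_z(cam,dd[k][0]/s+off[0],dd[k][1]/s+off[1],z) for k in ('pp','pn','nn','np')])
        L=[np.linalg.norm(Q[i]-Q[(i+1)%4])*1000 for i in range(4)]
        dx=Q[0]-Q[3]+Q[1]-Q[2]
        print(z,cam,Q.mean(0),np.round(L,1),'yaw %.2f'%np.degrees(np.arctan2(dx[1],dx[0])))
E
```

```text
pp [ 0.5807 -0.2947  0.1126] miss mm 4.103021757637691
np [ 0.3724 -0.2855  0.1116] miss mm 1.9441465157618847
nn [ 0.368  -0.4408  0.1161] miss mm 4.0157893407326
pn [ 0.5743 -0.4518  0.1135] miss mm 5.239159852826396
mean [ 0.4738 -0.3682  0.1135]
0.12 scene [ 0.4788 -0.3677  0.12  ] [155.1 206.8 152.8 206.5] yaw -2.59
0.12 top [ 0.4718 -0.3675  0.12  ] [157.4 204.9 157.4 206.8] yaw -2.86
0.13 scene [ 0.4844 -0.3689  0.13  ] [153.1 204.1 150.8 203.8] yaw -2.59
0.13 top [ 0.4703 -0.3636  0.13  ] [156.2 203.4 156.3 205.3] yaw -2.86
0.14 scene [ 0.49   -0.3701  0.14  ] [151.1 201.4 148.8 201.1] yaw -2.59
0.14 top [ 0.4688 -0.3598  0.14  ] [155.  201.8 155.1 203.7] yaw -2.86
0.15 scene [ 0.4956 -0.3714  0.15  ] [149.  198.7 146.8 198.4] yaw -2.59
0.15 top [ 0.4673 -0.3559  0.15  ] [153.9 200.3 153.9 202.2] yaw -2.86
0.16 scene [ 0.5013 -0.3726  0.16  ] [147.  196.  144.8 195.7] yaw -2.59
0.16 top [ 0.4658 -0.3521  0.16  ] [152.7 198.7 152.7 200.6] yaw -2.86
```

```bash
python3 -m pendant '[[0.02,0,-0.005,2.2,0],[0.035,0,-0.012,2.2,0],[0.04,0,-0.008,2.2,0],[0.04,0,-0.006,2.2,0],[0.04,0,-0.005,0,0],[0.04,0,-0.005,0,0],[0.04,0,-0.005,0,0],[0.04,0,-0.005,0,0],[0.04,0,-0.005,0,0],[0.04,0,-0.005,0,0],[0.03,0,-0.003,0,0],[0.02,0,0,0,0],[0.01,0,0,0,0],[0,0,0,0,0]]' >/dev/null
python3 - <<'E'
from h import *
plan(.473,-.368,.33,-2.6);s=st()
im=grab('wrist','w3')
E
```

```text
angle now -3.66 -> yaw to go -1.06
tool shift now (mm) [31.7  0.8 11.5] world [  9.4 -32.4  -1.2] t 7.3 gap 0.0096 j7 0.73
shift after yaw (mm) [31.9  0.8 10.9]
t 7.35 tcp [ 0.4636 -0.3356  0.3312] ft [ 0.3982  0.3298 -2.5736] gap 0.0096 j [-0.0713  0.328   0.8247  1.6215 -0.2387  1.3184  0.7271]
x [-0.064  -0.9979 -0.0048] y [-0.0184  0.006  -0.9998] z [ 0.9978 -0.0639 -0.0188]
```

View pics/w3.png

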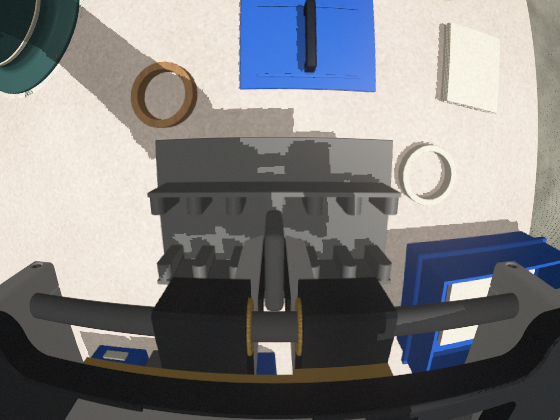

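```bash
python3 -m pendant '[[0.02,0,0,0,0],[0.035,0,0.005,0.5,0],[0.04,0,0.005,0.5,0],[0.04,0,0,0,0],[0.035,0,0,0,0],[0.02,0,0,0,0],[0,0,0,0,0],[0,0,0,0,0]]' >/dev/null
python3 - <<'E'
from h import *
plan(.473,-.368,.33,-2.6);s=st()
cal=arm.get_calibration('wrist')
import pickle; pickle.dump(cal,open('cal_w4.pkl','wb'))
im=grab('wrist','w4'); crop(im,140,0,420,200,2.8,'w4c')
E
```

```text
angle now -3.73 -> yaw to go -1.13
tool shift now (mm) [-150.6   -2.4   -5.6] world [  4.3 150.6   4.6] t 8.2 gap 0.0098 j7 1.01
shift after yaw (mm) [-150.7   -2.4   -2.7]
t 8.20 tcp [ 0.4687 -0.5186  0.3254] ft [-0.2357  0.8542 -2.5015] gap 0.0098 j [ 0.3275  0.6097  0.7829  1.2743 -0.4116  1.4437  1.0117]
x [-0.0653 -0.9978 -0.014 ] y [-0.0185  0.0152 -0.9997] z [ 0.9977 -0.0651 -0.0195]
```

View pics/w4c.png

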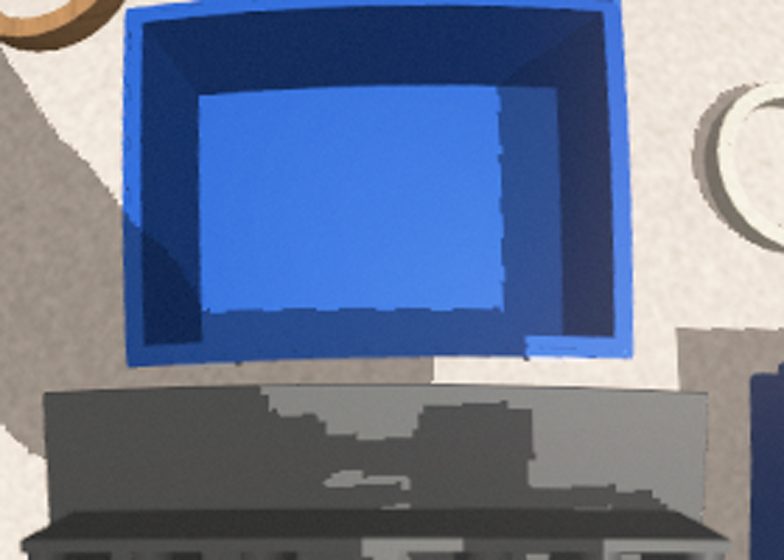

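```bash
python3 - <<'E'
from h import *
import pickle; cal=pickle.load(open('cal_w4.pkl','rb'))
for z in (.115,.12,.125): quad('wrist','inner %g'%z,[(143,25),(604,12),(614,336),(144,344)],z,2.8,(140,0),cal)
quad('wrist','outer',[(125,11),(621,-4),(632,357),(128,366)],.12,2.8,(140,0),cal)
quad('wrist','floor',[(199,96),(556,87)],.004,2.8,(140,0),cal)
E
```

```text
inner 0.115 [ 0.4738 -0.3663]
   [ 0.3809 -0.2921] L 192.9 ang -2.4
   [ 0.5736 -0.3001] L 141.1 ang -92.9
   [ 0.5665 -0.441 ] L 192.5 ang 177.3
   [ 0.3742 -0.4318] L 139.9 ang 87.2
inner 0.12 [ 0.4738 -0.3674]
   [ 0.3822 -0.2942] L 190.3 ang -2.4
   [ 0.5723 -0.3021] L 139.2 ang -92.9
   [ 0.5652 -0.4411] L 189.9 ang 177.3
   [ 0.3755 -0.4321] L 138.0 ang 87.2
inner 0.125 [ 0.4738 -0.3685]
   [ 0.3835 -0.2963] L 187.6 ang -2.4
   [ 0.571  -0.3041] L 137.3 ang -92.9
   [ 0.564  -0.4412] L 187.3 ang 177.3
   [ 0.3769 -0.4323] L 136.1 ang 87.2
outer [ 0.4738 -0.3676]
   [ 0.3745 -0.286 ] L 206.1 ang -2.3
   [ 0.5805 -0.2942] L 155.9 ang -93.0
   [ 0.5724 -0.4498] L 204.7 ang 177.3
   [ 0.3679 -0.4403] L 154.5 ang 87.6
floor [ 0.477  -0.2972]
   [ 0.3821 -0.2931] L 190.1 ang -2.5
   [ 0.572  -0.3013] L 190.1 ang 177.5
```

```bash
python3 -m pendant '[[-0.02,0,-0.001,-0.5,0],[-0.03,0,-0.001,-0.5,0],[-0.03,0,0,-0.1,0],[-0.03,0,0,0,0],[-0.02,0,0,0,0],[-0.01,0,0,0,0],[0,0,0,0,0],[0,0,0,0,0]]' >/dev/null
python3 - <<'E'
from h import *
plan(.4755,-.368,.23,-2.6);s=st()
E
```

```text
angle now -1.80 -> yaw to go 0.80
tool shift now (mm) [ 7.5 97.9 -0.5] world [ -2.1  -5.5 -98. ] t 9.1 gap 0.0099 j7 0.82
shift after yaw (mm) [ 7.5 97.9 -0.3]
t 9.05 tcp [ 0.4776 -0.3625  0.328 ] ft [ 0.0522 -0.3413 -2.9607] gap 0.0099 j [ 0.0022  0.3966  0.8157  1.5534 -0.2968  1.3441  0.8217]
x [-0.0317 -0.9993 -0.0194] y [-0.0147  0.0199 -0.9997] z [ 0.9994 -0.0314 -0.0153]
```

```bash
python3 -m pendant '[[0.003,0.015,0,0.4,0],[0.003,0.02,0,0.4,0],[0.001,0.02,0,0,0],[0,0.02,0,0,0],[0,0.015,0,0,0],[0,0,0,0,0],[0,0,0,0,0]]' >/dev/null
python3 - <<'E'
from h import *
plan(.4755,-.368,.22,-2.6);s=st()
E
```

```text
angle now -3.31 -> yaw to go -0.71
tool shift now (mm) [-7.4  8.5  3.6] world [ 3.8  7.3 -8.4] t 9.8 gap 0.0099 j7 0.87
shift after yaw (mm) [-7.3  8.5  3.7]
t 9.75 tcp [ 0.4717 -0.3753  0.2284] ft [-0.5641 -0.8262 -2.9987] gap 0.0099 j [ 0.0527  0.4899  0.7809  1.6697 -0.3679  1.1634  0.8741]
x [-0.0581 -0.9982 -0.0165] y [-0.0194  0.0176 -0.9997] z [ 0.9981 -0.0577 -0.0204]
```

```bash
python3 -m pendant '[[-0.004,0,0.002,-0.4,0],[-0.003,0,0.001,-0.3,0],[0,0,0,0,0],[0,0,0,0,0]]' >/dev/null
python3 - <<'E'
from h import *
plan(.4755,-.368,.19,-2.6);s=st()
cal=arm.get_calibration('wrist')
im=grab('wrist','w5')
E
```

```text
angle now -2.60 -> yaw to go 0.00
tool shift now (mm) [-0.5 40.1  0.5] world [ -0.2   1.1 -40.1] t 10.2 gap 0.0098 j7 0.87
shift after yaw (mm) [-0.5 40.1  0.5]
t 10.15 tcp [ 0.4757 -0.3691  0.2301] ft [-0.8084  0.0282 -2.2149] gap 0.0098 j [ 0.0405  0.4843  0.7788  1.6716 -0.364   1.1622  0.8715]
x [-0.0456 -0.9988 -0.0153] y [-0.0174  0.0162 -0.9997] z [ 0.9988 -0.0453 -0.0182]
```

View pics/w5.png

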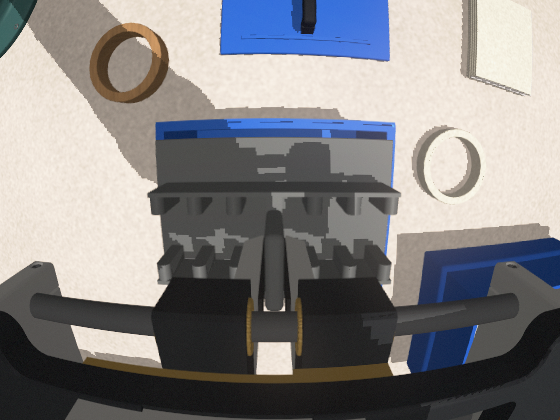

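```bash
python3 -m pendant '[[-0.001,0.008,0,-0.05,0],[-0.001,0.008,0,-0.05,0],[-0.001,0.008,0,-0.05,0],[0,0,0,0,0]]' >/dev/null
python3 - <<'E'
from h import *
plan(.4755,-.368,.19,-2.6);s=st()
E
```

```text
angle now -2.42 -> yaw to go 0.18
tool shift now (mm) [ 3.  13.8  0.5] world [  0.1  -2.8 -13.9] t 10.6 gap 0.0098 j7 0.89
shift after yaw (mm) [ 3.  13.8  0.5]
t 10.60 tcp [ 0.4754 -0.3652  0.2039] ft [ 0.4402  0.1058 -2.6133] gap 0.0098 j [ 0.0453  0.5058  0.7636  1.7049 -0.3833  1.112   0.8852]
x [-0.0425 -0.999  -0.0156] y [-0.0173  0.0164 -0.9997] z [ 0.9989 -0.0422 -0.018 ]
```

```bash
python3 -m pendant '[[0.003,0,0,0.2,0],[0,0.008,0,0,0],[0,0.008,0,0,0],[0,0.008,0,0,0],[0,0,0,0,0]]' >/dev/null
python3 - <<'E'
from h import *
plan(.4755,-.368,.16,-2.6);s=st()
E
python3 -m pendant '[[0,0.01,0,0,0],[0,0.01,0,0,0],[0,0,0,0,0]]' >/dev/null
python3 - <<'E'
from h import *
plan(.4755,-.368,.14,-2.6);s=st()
E
```

```text
angle now -2.66 -> yaw to go -0.06
tool shift now (mm) [ 0.1 17.4  1.2] world [  0.9   0.2 -17.4] t 11.1 gap 0.0096 j7 0.90
shift after yaw (mm) [ 0.1 17.4  1.2]
t 11.10 tcp [ 0.4746 -0.3682  0.1774] ft [-0.7209  0.7875 -2.3676] gap 0.0096 j [ 0.0641  0.538   0.7469  1.7252 -0.4089  1.0667  0.9046]
x [-0.0466 -0.9988 -0.0155] y [-0.0178  0.0164 -0.9997] z [ 0.9988 -0.0464 -0.0186]
angle now -2.65 -> yaw to go -0.05
tool shift now (mm) [ 0.5 15.4  1.6] world [  1.3  -0.3 -15.4] t 11.4 gap 0.0096 j7 0.92
shift after yaw (mm) [ 0.5 15.4  1.6]
t 11.40 tcp [ 0.4742 -0.3677  0.1554] ft [-0.5496  0.5991 -2.4491] gap 0.0096 j [ 0.0755  0.5626  0.7313  1.7441 -0.4294  1.0279  0.9199]
x [-0.0466 -0.9988 -0.0157] y [-0.0181  0.0165 -0.9997] z [ 0.9988 -0.0463 -0.0188]
```

No contact yet, in the mouth. Continue down to just above the floor.

```bash
python3 -m pendant '[[0,0.01,0.001,0,0],[0,0.01,0,0,0],[0,0.01,0,0,0],[0,0.01,0,0,0],[0,0.006,0,0,0],[0,0.004,0,0,0],[0,0,0,0,0]]' >/dev/null
python3 - <<'E'
from h import *
plan(.4755,-.368,.0886,-2.6);s=st()
E
```

```text
angle now -2.65 -> yaw to go -0.05
tool shift now (mm) [ 1.3 11.8  1.6] world [  1.4  -1.2 -11.8] t 12.1 gap 0.0098 j7 0.96
shift after yaw (mm) [ 1.3 11.8  1.6]
t 12.10 tcp [ 0.4741 -0.3668  0.1004] ft [-0.7583 -0.837  -2.8525] gap 0.0098 j [ 0.1078  0.6306  0.6862  1.7797 -0.4843  0.9341  0.959 ]
x [-0.0466 -0.9988 -0.0158] y [-0.0187  0.0167 -0.9997] z [ 0.9987 -0.0463 -0.0195]
```

```bash
python3 -m pendant '[[0.001,0.004,0.001,0,0],[0,0.003,0,0,0],[0,0.002,0,0,0],[0,0.002,0,0,0],[0,0,0,0,0]]' >/dev/null
python3 - <<'E'
from h import *
plan(.4755,-.368,.0886,-2.6);s=st()
E
```

```text
angle now -2.66 -> yaw to go -0.06
tool shift now (mm) [-0.4  1.4 -0.1] world [-0.1  0.5 -1.4] t 12.6 gap 0.0098 j7 0.97
shift after yaw (mm) [-0.4  1.4 -0.1]
t 12.60 tcp [ 0.4756 -0.3685  0.09  ] ft [-1.1267  2.1401  4.165 ] gap 0.0098 j [ 0.1171  0.6463  0.676   1.7809 -0.4968  0.9165  0.9681]
x [-0.0467 -0.9988 -0.0149] y [-0.0166  0.0156 -0.9997] z [ 0.9988 -0.0464 -0.0173]
```

```bash
python3 -m pendant '[[0,0.0005,0,0,0],[0,0,0,0,0.02],[0,0,0,0,0.04],[0,0,0,0,0.05],[0,-0.01,0,0,0.05],[0,-0.02,0,0,0.05],[0,-0.03,0,0,0.05],[0,-0.03,0,0,0.05],[0,-0.04,0,0,0.05],[0,-0.04,0,0,0.05],[0.03,-0.03,0,0,0.05],[0.03,-0.02,0,0,0.05],[0,0,0,0,0.05],[0,0,0,0,0.05]]'
python3 - <<'E'
from h import *
s=st()
cal=arm.get_calibration('wrist')
import pickle; pickle.dump(cal,open('cal_w6.pkl','wb'))
im=grab('wrist','w6'); crop(im,130,90,420,300,2.7,'w6c')
E
```

```text
t: 14.0
tcp_pos: [0.4754, -0.4336, 0.3248]
ee_rot: [[-0.047, -0.014, 0.999], [-0.999, 0.012, -0.047], [-0.012, -1.0, -0.015]]
ft_force: [-0.1, 0.7, -0.3]
finger_gap: 0.0499
t 14.00 tcp [ 0.4754 -0.4336  0.3248] ft [-0.0841  0.7251 -0.3369] gap 0.0499 j [ 0.1475  0.4923  0.8067  1.4447 -0.352   1.3738  0.9226]
x [-0.0469 -0.9988 -0.0117] y [-0.0142  0.0123 -0.9998] z [ 0.9988 -0.0468 -0.0148]
```

View pics/w6.png

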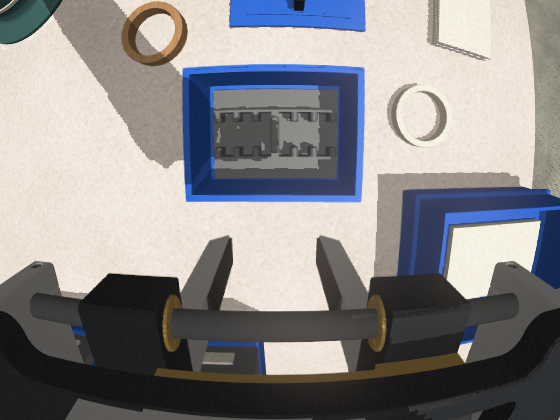

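```bash
python3 - <<'E'
import sys
from h import *
im=cv2.imread('pics/w6.png'); crop(im,180,60,370,205,4.2,'w6c')
E
```

```text
(no output)
```

View pics/w6c.png

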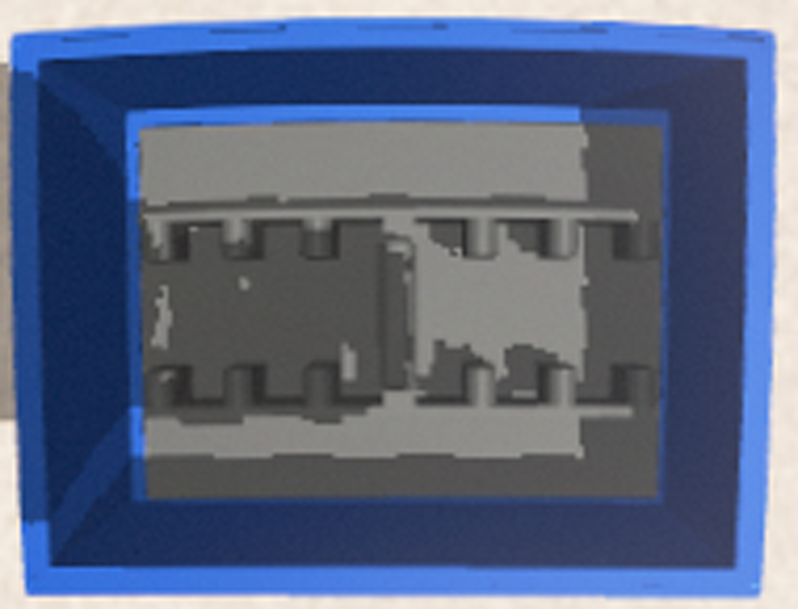

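```bash
python3 - <<'E'
from h import *
import pickle; cal=pickle.load(open('cal_w6.pkl','rb'))
quad('wrist','inner',[(38,58),(747,60),(737,566),(50,565)],.12,4.2,(180,60),cal)
quad('wrist','insert',[(140,127),(662,127),(657,497),(148,497)],.008,4.2,(180,60),cal)
quad('wrist','web',[(398,240),(400,385)],.099,4.2,(180,60),cal)
quad('wrist','ends of toothed part top y+',[(143,213),(635,213)],.049,4.2,(180,60),cal)
E
```

```text
inner [ 0.4739 -0.367 ]
   [ 0.382  -0.2923] L 190.2 ang -3.0
   [ 0.5719 -0.3024] L 138.7 ang -92.5
   [ 0.5659 -0.4409] L 190.5 ang 177.4
   [ 0.3756 -0.4323] L 140.2 ang 87.4
insert [ 0.4751 -0.3694]
   [ 0.3874 -0.2996] L 181.1 ang -2.7
   [ 0.5684 -0.3082] L 130.8 ang -92.4
   [ 0.5628 -0.4389] L 181.0 ang 177.5
   [ 0.382  -0.4309] L 131.5 ang 87.6
web [ 0.4755 -0.3691]
   [ 0.4762 -0.3487] L 40.8 ang -91.9
   [ 0.4748 -0.3896] L 40.8 ang 88.1
ends of toothed part top y+ [ 0.473  -0.3368]
   [ 0.395 -0.333] L 156.0 ang -2.8
   [ 0.5509 -0.3406] L 156.0 ang 177.2
```

```bash
python3 -m pendant '[[-0.02,0,0,0,0.07],[-0.035,0,0,0,0.07],[-0.045,0,0,0,0.07],[-0.045,0,0,0,0.07],[-0.045,0,0,0,0.07],[-0.045,0,0,0,0.07],[-0.045,0,0,0,0.07],[-0.045,0,0,0,0.07],[-0.045,0,0,0,0.07],[-0.045,0,0,0,0.07],[-0.045,0,0,0,0.07],[-0.045,0,0,-2,0.07],[-0.045,0,0,-2,0.07],[-0.045,0,0,-2,0.07],[-0.04,0,0,-2,0.07],[-0.03,0,0,-2,0.07],[-0.01,0,0,0,0.07],[0,0,0,0,0.07]]' >/dev/null
python3 - <<'E'
from h import *
plan(.45,.28,.33,7.5);s=st()
E
```

```text
angle now 8.87 -> yaw to go 1.37
tool shift now (mm) [ -3.   -5.5 -23.1] world [-23.1  -0.6   6.2] t 15.8 gap 0.0700 j7 -0.31
shift after yaw (mm) [ -2.5  -5.5 -23.1]
t 15.85 tcp [0.4731 0.2806 0.3238] ft [ 1.0904 -0.28   -0.6606] gap 0.0700 j [-0.9632  0.2308  0.4665  1.6771 -0.1374  1.2814 -0.311 ]
x [ 0.1536 -0.9879 -0.0196] y [-0.0322  0.0148 -0.9994] z [ 0.9876  0.1541 -0.0296]
```

View now.

```bash
python3 -m pendant '[[0,0,-0.012,0.7,0.07],[0,0,-0.011,0.7,0.07],[0,0,0,0,0.07],[0,0,0,0,0.07]]' >/dev/null
python3 - <<'E'
from h import *
s=st()
cal=arm.get_calibration('wrist')
import pickle; pickle.dump(cal,open('cal_w7.pkl','wb'))
im=grab('wrist','w7'); 
print([proj('wrist',p,cal) for p in ([.45,.355,0],[.35,.29,.0],[.56,.42,.1])])
crop(im,140,60,420,220,2.8,'w7c')
E
```

```text
t 16.25 tcp [0.449  0.2725 0.3247] ft [-0.0658 -0.7662  0.1084] gap 0.0701 j [-0.9908  0.1775  0.4657  1.7337 -0.1134  1.2712 -0.374 ]
x [ 0.1213 -0.9924 -0.0185] y [-0.0322  0.0147 -0.9994] z [ 0.9921  0.1218 -0.0301]
[array([288.631 , 123.2034]), array([217.3156, 158.6228]), array([387.0074,  82.7951])]
```

View pics/w7c.png

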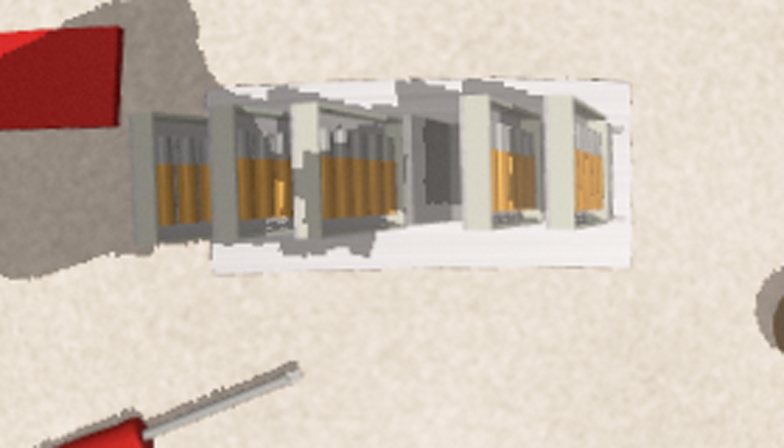

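```bash
python3 - <<'E'
from h import *
im=cv2.imread('pics/w7.png')
crop(im,183,85,283,150,8,'w7d'); crop(im,275,85,375,160,8,'w7e')
im=grab('top','t3'); crop(im,185,195,245,285,8,'t3c')
E
```

```text
(no output)
```

View pics/w7d.png

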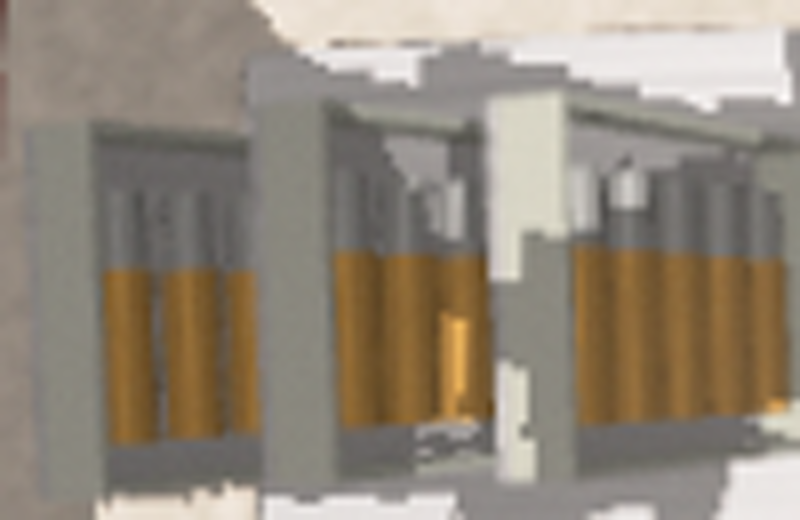

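View pics/w7e.png

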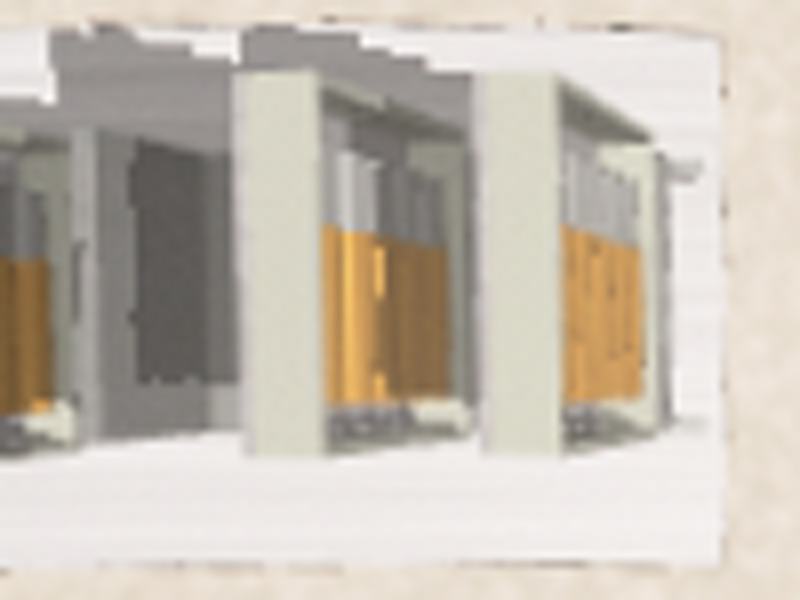

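View pics/t3c.png

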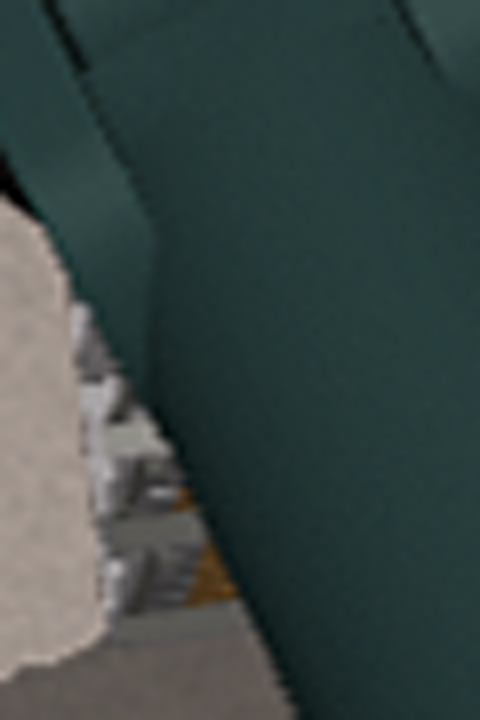

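```bash
cat > rk.py <<'E'
from h import *
import pickle; cal=pickle.load(open('cal_w7.pkl','rb'))
d=dict(A=((30,125),(42,495),(95,125),(105,490),183),B=((255,100),(265,485),(328,102),(338,482),183),C=((490,95),(500,482),(565,93),(573,482),183),
 D=((240,70),(247,455),(320,70),(325,455),275),E=((480,72),(487,455),(557,70),(565,455),275))
for zt in (.095,.1,.105,.11,.115,.12):
    print(zt)
    prev=None
    for k,v in d.items():
        off=(v[4],85)
        Q=[at_z('wrist',v[i][0]/8+off[0],v[i][1]/8+off[1],zt+(-.002 if i<2 else .002),cal) for i in range(4)]
        c=np.mean(Q,0); w=Q[0]-Q[1]+Q[2]-Q[3]
        print(k,c,'len',round(np.linalg.norm(Q[0]-Q[1])*1000,1),round(np.linalg.norm(Q[2]-Q[3])*1000,1),'ang %.1f'%np.degrees(np.arctan2(w[1],w[0])),'thick(11.3) %.1f'%(np.linalg.norm((Q[2]+Q[3]-Q[0]-Q[1])[:2]/2)*1000), '' if prev is None else 'step %.1f'%(np.linalg.norm(c-prev)*1000)); prev=c
quad('wrist','base R',[(722,37),(720,563)],.003,8,(275,85),cal)
quad('wrist','base L',[(207,85),(213,272)],.003,2.8,(140,60),cal)
E
python3 rk.py
```

```text
0.095
A [0.3317 0.34   0.095 ] len 57.6 55.9 ang 97.9 thick(11.3) 11.4 
B [0.3671 0.3456 0.095 ] len 59.0 57.4 ang 98.0 thick(11.3) 12.0 step 35.9
C [0.4025 0.3498 0.095 ] len 58.6 58.2 ang 98.1 thick(11.3) 11.5 step 35.7
D [0.4737 0.3625 0.095 ] len 58.0 57.5 ang 98.2 thick(11.3) 11.4 step 72.4
E [0.5093 0.3678 0.095 ] len 58.0 57.9 ang 98.7 thick(11.3) 11.1 step 36.0
0.1
A [0.3331 0.34   0.1   ] len 56.8 55.2 ang 97.9 thick(11.3) 11.3 
B [0.3681 0.3455 0.1   ] len 58.2 56.6 ang 98.0 thick(11.3) 11.9 step 35.4
C [0.403  0.3497 0.1   ] len 57.9 57.4 ang 98.1 thick(11.3) 11.3 step 35.2
D [0.4733 0.3623 0.1   ] len 57.3 56.8 ang 98.2 thick(11.3) 11.3 step 71.4
E [0.5085 0.3675 0.1   ] len 57.3 57.2 ang 98.7 thick(11.3) 11.0 step 35.5
0.105
A [0.3346 0.3401 0.105 ] len 56.1 54.5 ang 97.9 thick(11.3) 11.2 
B [0.3691 0.3455 0.105 ] len 57.5 55.9 ang 98.0 thick(11.3) 11.7 step 34.9
C [0.4036 0.3496 0.105 ] len 57.1 56.7 ang 98.1 thick(11.3) 11.2 step 34.7
D [0.473 0.362 0.105] len 56.5 56.0 ang 98.2 thick(11.3) 11.1 step 70.5
E [0.5076 0.3672 0.105 ] len 56.6 56.4 ang 98.7 thick(11.3) 10.8
[... 612 characters left out ...]
2 0.3615 0.115 ] len 55.0 54.5 ang 98.2 thick(11.3) 10.8 step 68.6
E [0.506  0.3665 0.115 ] len 55.1 54.9 ang 98.7 thick(11.3) 10.5 step 34.1
0.12
A [0.3389 0.3402 0.12  ] len 53.9 52.3 ang 97.9 thick(11.3) 10.8 
B [0.3721 0.3454 0.12  ] len 55.2 53.7 ang 98.0 thick(11.3) 11.3 step 33.6
C [0.4052 0.3493 0.12  ] len 54.9 54.4 ang 98.1 thick(11.3) 10.8 step 33.4
D [0.4718 0.3613 0.12  ] len 54.3 53.8 ang 98.2 thick(11.3) 10.7 step 67.7
E [0.5051 0.3662 0.12  ] len 54.3 54.2 ang 98.7 thick(11.3) 10.4 step 33.7
base R [0.5633 0.3732]
   [0.5566 0.4224] L 99.3 ang -82.3
   [0.57  0.324] L 99.3 ang 97.7
base L [0.3413 0.3423]
   [0.3341 0.3922] L 100.9 ang -81.8
   [0.3485 0.2923] L 100.9 ang 98.2
```

```bash
python3 -m pendant '[[0,0,0,8,0.07],[0,0,0,8,0.07],[0,0,0,8,0.07],[0,0,0,8,0.07],[0,0,0,8,0.07],[0,0,0,8,0.07],[0,0,0,8,0.07],[0,0,0,8,0.07],[0,0,0,8,0.07],[0,0,0,8,0.07],[0,0,0,8,0.07],[0,0,0,0,0.07],[0,0,0,0,0.07]]' >/dev/null
python3 - <<'E'
from h import *
plan(.3425,.341,.2,-82);s=st()
E
```

```text
angle now -84.68 -> yaw to go -2.68
tool shift now (mm) [100.1 128.9 -79.1] world [-110.9   71.2 -124.7] t 17.6 gap 0.0701 j7 -1.93
shift after yaw (mm) [ 96.3 128.9 -83.7]
t 17.65 tcp [0.4534 0.2698 0.3247] ft [0.3456 0.0754 0.2249] gap 0.0701 j [-1.1395  0.1975  0.6538  1.7335 -0.1525  1.274  -1.9253]
x [-0.9952 -0.0931  0.0286] y [-0.03    0.0136 -0.9995] z [ 0.0927 -0.9956 -0.0163]
```

```bash
python3 -m pendant '[[0.02,0.01,-0.018,-1.4,0.07],[0.03,0.03,-0.025,-1.4,0.07],[0.03,0.03,-0.025,0,0.07],[0.016,0.03,-0.015,0,0.07],[0,0.02,0,0,0.07],[0,0,0,0,0.07],[0,0,0,0,0.07]]' >/dev/null
python3 - <<'E'
from h import *
plan(.3425,.341,.104,-82);s=st()
im=grab('wrist','w8')
E
```

```text
angle now -80.29 -> yaw to go 1.71
tool shift now (mm) [ -2.7 102.4   4.2] world [   0.6   -2.1 -102.5] t 18.4 gap 0.0700 j7 -2.08
shift after yaw (mm) [ -2.8 102.4   4.1]
t 18.35 tcp [0.3419 0.3431 0.2065] ft [ 0.2582 -0.2911  0.7525] gap 0.0700 j [-1.3062  0.2133  0.5404  1.9861 -0.1667  0.9868 -2.0834]
x [-0.9853 -0.1691  0.0239] y [-0.0268  0.0153 -0.9995] z [ 0.1686 -0.9855 -0.0196]
```

View pics/w8.png

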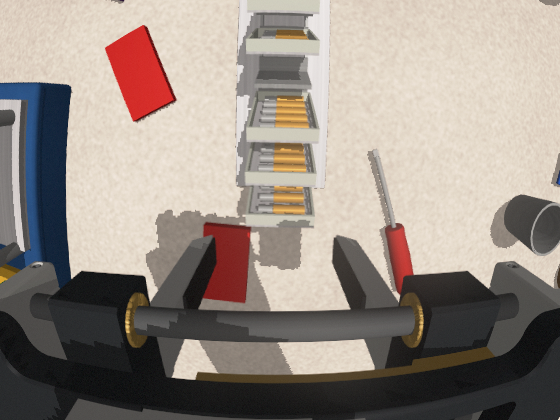

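```bash
python3 - <<'E'
from h import *
for k,p in dict(A=(.3375,.3401),B=(.3711,.3454),C=(.4047,.3494),D=(.4722,.3615)).items(): print(k,proj('wrist',[*p,.115]))
im=cv2.imread('pics/w8.png'); crop(im,220,70,340,230,5,'w8c')
E
```

```text
A [279.6063 219.6877]
B [280.3474 177.8348]
C [282.7516 134.1315]
D [282.0556  45.1637]
```

View pics/w8c.png

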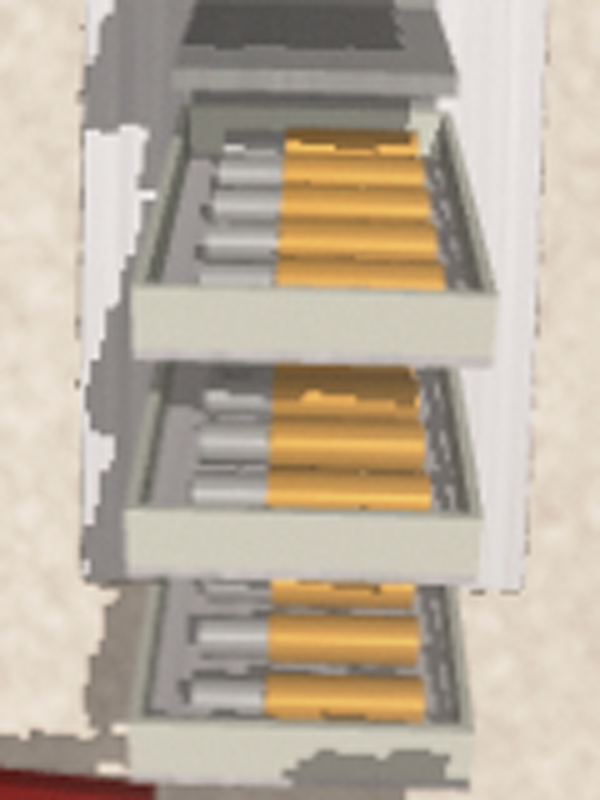

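```bash
python3 -m pendant '[[-0.002,0.015,0.003,0.9,0.07],[-0.001,0.02,0.001,0.8,0.07],[0,0.02,0,0,0.07],[0,0.015,0,0,0.07],[0,0.01,0,0,0.07],[0,0,0,0,0.07]]' >/dev/null
python3 - <<'E'
from h import *
plan(.3425,.341,.104,-82);s=st()
E
```

```text
angle now -82.02 -> yaw to go -0.02
tool shift now (mm) [ 7.2 27.   1.1] world [ -7.5  -1.4 -26.9] t 19.0 gap 0.0700 j7 -2.01
shift after yaw (mm) [ 7.2 27.   1.1]
t 19.00 tcp [0.35   0.3424 0.1309] ft [0.6195 0.0391 0.3246] gap 0.0700 j [-1.2523  0.3338  0.5132  2.0489 -0.2672  0.8142 -2.0092]
x [-0.9901 -0.1393  0.0159] y [-0.0196  0.025  -0.9995] z [ 0.1388 -0.9899 -0.0275]
```

```bash
python3 -m pendant '[[0.004,0.008,0.001,0,0.07],[0.003,0.01,0,0,0.07],[0,0.008,0,0,0.07],[0,0,0,0,0.07],[0,0,0,0,0.07]]' >/dev/null
python3 - <<'E'
from h import *
plan(.3425,.341,.104,-82);s=st()
im=grab('wrist','w9')
E
```

```text
angle now -81.99 -> yaw to go 0.01
tool shift now (mm) [0.7 1.  0.8] world [-0.6 -0.9 -1. ] t 19.5 gap 0.0701 j7 -1.99
shift after yaw (mm) [0.7 1.  0.8]
t 19.50 tcp [0.3431 0.3419 0.105 ] ft [-0.0703  0.7507  0.2032] gap 0.0701 j [-1.2429  0.3671  0.4929  2.0805 -0.3     0.7506 -1.9877]
x [-0.9901 -0.1398  0.014 ] y [-0.018   0.0276 -0.9995] z [ 0.1394 -0.9898 -0.0299]
```

View pics/w9.png

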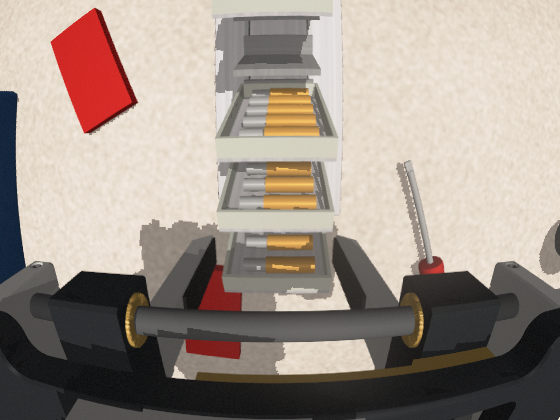

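```bash
python3 -m pendant '[[0,0,0.001,0,0.05],[0,0,0,0,0.03],[0,0,0,0,0.03],[0,0,0,0,0.03],[0,0,0,0,0.03]]' 10
python3 - <<'E'
from h import *
plan(.3425,.341,.104,-82);s=st()
print('along pack axis 60mm: tool shift', s['ee_rot'].T@(np.array([-.343*.99,-.343*.14,.939])*60))
E
```

```text
t: 20.05
tcp_pos: [0.3436, 0.3411, 0.1057]
ee_rot: [[-0.99, -0.017, 0.139], [-0.14, 0.029, -0.99], [0.013, -0.999, -0.031]]
ft_force: [-0.3, 0.6, -0.6]
finger_gap: 0.0554
angle now -81.99 -> yaw to go 0.01
tool shift now (mm) [ 1.1  1.7 -0.1] world [-1.1 -0.1 -1.7] t 20.1 gap 0.0554 j7 -1.99
shift after yaw (mm) [ 1.1  1.7 -0. ]
t 20.05 tcp [0.3436 0.3411 0.1057] ft [-0.2567  0.6189 -0.6143] gap 0.0554 j [-1.2419  0.3651  0.4938  2.0813 -0.2994  0.7506 -1.9862]
x [-0.9901 -0.1398  0.0132] y [-0.0174  0.0285 -0.9994] z [ 0.1394 -0.9898 -0.0307]
along pack axis 60mm: tool shift [ 21.3214 -56.0362  -1.7157]
```

```bash
python3 -m pendant '[[0.002,-0.005,0,0,0.03],[0.0035,-0.0095,0,0,0.03],[0.0035,-0.0095,0,0,0.03],[0.0035,-0.0095,0,0,0.03],[0.0035,-0.0095,0,0,0.03],[0.0035,-0.0095,0,0,0.03],[0.0035,-0.0095,0,0,0.03],[0.0035,-0.0095,0,0,0.03],[0.0035,-0.0095,0,0,0.03],[0,0,0,0,0.03]]'
python3 - <<'E'
from h import *
s=st()
im=grab('wrist','w10')
im=grab('scene','s10'); crop(im,200,80,360,200,5,'s10c')
E
```

```text
t: 21.05
tcp_pos: [0.3127, 0.3342, 0.1957]
ee_rot: [[-0.99, -0.017, 0.139], [-0.14, 0.031, -0.99], [0.012, -0.999, -0.033]]
ft_force: [0.7, 0.1, -0.7]
finger_gap: 0.0557
t 21.05 tcp [0.3127 0.3342 0.1957] ft [ 0.6667  0.0617 -0.7229] gap 0.0557 j [-1.3576  0.1614  0.5444  2.0695 -0.1457  0.9277 -2.1629]
x [-0.9901 -0.1399  0.0122] y [-0.0167  0.0307 -0.9994] z [ 0.1395 -0.9897 -0.0327]
```

View pics/w10.png

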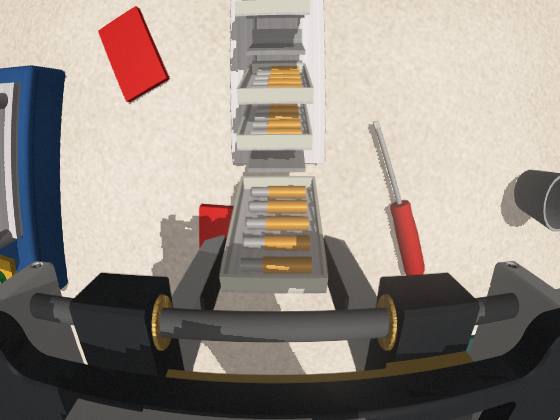

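View pics/s10c.png

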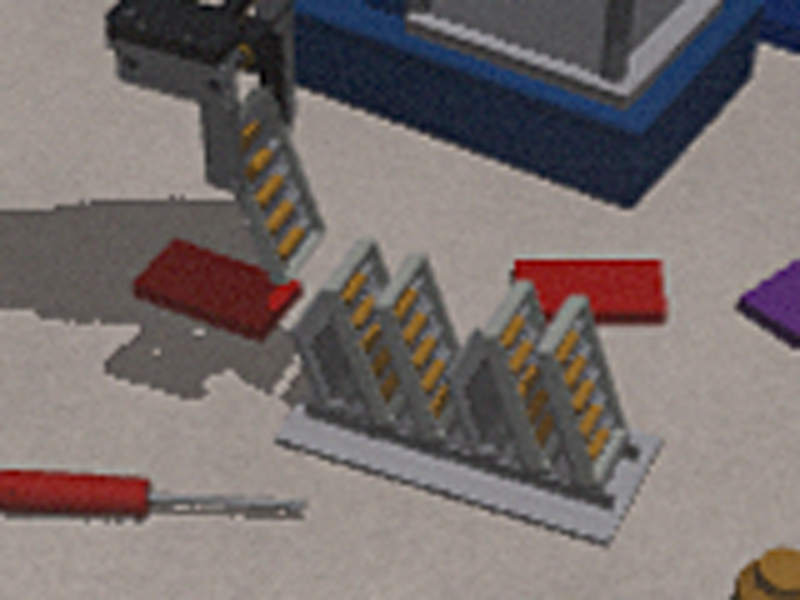

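```bash
python3 -m pendant '[[0,0,0,0,0.03],[0,0,0,0,0.03],[0,0,0,0,0.03],[0,0,0,0,0.03],[0,0,0,0,0.03]]' 3
python3 - <<'E'
from h import *
s=st()
im=grab('wrist','w11')
E
```

```text
t: 21.65
tcp_pos: [0.3127, 0.3332, 0.193]
ee_rot: [[-0.99, -0.018, 0.139], [-0.139, 0.027, -0.99], [0.014, -0.999, -0.029]]
ft_force: [0.6, 0.1, 0.0]
finger_gap: 0.0551
t 21.65 tcp [0.3127 0.3332 0.193 ] ft [0.5935 0.1484 0.0353] gap 0.0551 j [-1.356   0.1667  0.5443  2.0711 -0.1474  0.9256 -2.1609]
x [-0.9902 -0.1392  0.0143] y [-0.0182  0.0267 -0.9995] z [ 0.1387 -0.9899 -0.029 ]
```

View pics/w11.png

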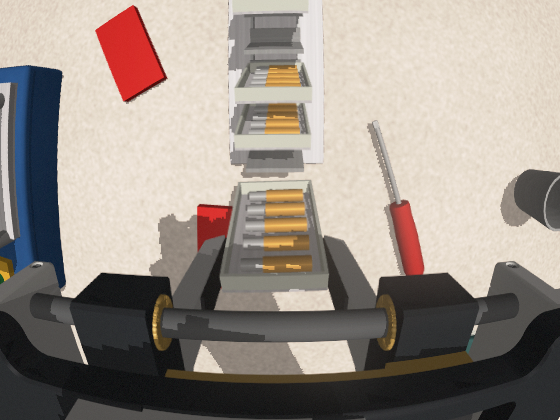

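```bash
python3 -m pendant '[[-0.01,-0.02,0,0,0.03],[-0.03,-0.03,0.01,0,0.03],[-0.03,-0.03,0.02,0,0.03],[-0.03,-0.02,0.03,1,0.03],[-0.02,0,0.04,1,0.03],[-0.01,0,0.045,1,0.03],[-0.006,0,0.045,1,0.03],[-0.006,0,0.045,1,0.03],[-0.006,0,0.045,1,0.03],[-0.006,0,0.045,1,0.03],[-0.006,0,0.045,1,0.03],[-0.006,0,0.045,1,0.03],[-0.006,0,0.045,1,0.03],[-0.006,0,0.045,1,0.03],[-0.006,0,0.045,0.6,0.03],[-0.006,0,0.04,0,0.03],[-0.006,0,0.03,0,0.03],[0,0,0.02,0,0.03],[0,0,0,0,0.03],[0,0,0,0,0.03]]' 10
python3 - <<'E'
from h import *
plan(.525,-.3716,.25,-92.6);s=st()
im=grab('wrist','w12')
E
```

```text
t: 23.7
tcp_pos: [0.5353, -0.3143, 0.2752]
ee_rot: [[-0.998, -0.018, -0.063], [0.063, 0.024, -0.998], [0.02, -1.0, -0.023]]
ft_force: [0.5, 0.3, -0.8]
finger_gap: 0.0551
angle now -93.62 -> yaw to go -1.02
tool shift now (mm) [ 6.2 24.  58.4] world [-10.3 -57.3 -25.2] t 23.7 gap 0.0551 j7 -0.81
shift after yaw (mm) [ 7.2 24.  58.2]
t 23.70 tcp [ 0.5353 -0.3143  0.2752] ft [ 0.5083  0.3371 -0.7825] gap 0.0551 j [-0.1245  0.512   0.8787  1.5682 -0.4113  1.2853 -0.8134]
x [-0.9978  0.0628  0.0197] y [-0.0182  0.0241 -0.9995] z [-0.0632 -0.9977 -0.0229]
```

View pics/w12.png

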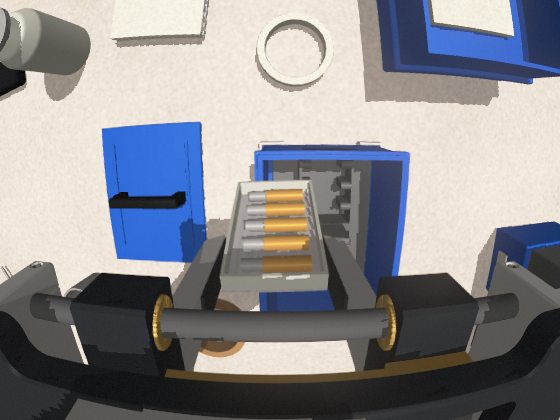

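```bash
cat >> h.py <<'E'
from scipy.optimize import least_squares
def packpose(bl,br,tl,tr,cal=None,s=None):
    """pixel corners of the camera-facing (-tool x) face, bottom left/right, top left/right -> tilt about jaw, g, offset along jaw, roll"""
    cal=cal or arm.get_calibration('wrist'); s=s or arm.sense(); R=s['ee_rot'];G=s['tcp_pos']+.003*R[:,1]
    X=-R[:,0];Y=R[:,1];Z=R[:,2]
    def corners(q):
        th,g,oz,ro,ox=q
        ax=np.cos(th)*Y+np.sin(th)*X; n=np.cos(th)*X-np.sin(th)*Y
        a2=np.cos(ro)*ax+np.sin(ro)*Z; w=np.cos(ro)*Z-np.sin(ro)*ax
        b=G+g*a2+oz*Z+ox*n; out=[]
        for L,sg in ((0,-1),(0,1),(.1,-1),(.1,1)):
            out.append(b-L*a2+.006*n+sg*.0275*w)
        return out,b,ax
    obs=np.array([bl,br,tl,tr],float)
    # image left is which jaw side?
    def f(q):
        c,_,_=corners(q); p=np.array([proj('wrist',v,cal) for v in c])
        if p[0,0]>p[1,0]: p=p[[1,0,3,2]]
        return np.r_[(p-obs).ravel(),300*q[4]]
    r=least_squares(f,[.2,.085,0,0,0]); c,b,ax=corners(r.x)
    print('tilt %.3f g %.4f oz %.4f roll %.3f ox %.4f'%tuple(r.x),'rms %.2f'%np.sqrt(np.mean(r.fun**2)),'bottom',b,'up axis',-ax)
    return r.x,b
E
python3 - <<'E'
from h import *
im=cv2.imread('pics/w12.png'); crop(im,210,170,340,300,6,'w12c')
packpose((240,183),(314,182),(222,278),(327,276))
E
```

```text
tilt 0.326 g 0.0879 oz 0.0003 roll 0.013 ox -0.0057 rms 1.21 bottom [ 0.5562 -0.315   0.1868] up axis [-0.3019 -0.0027  0.9533]
```

View pics/w12c.png

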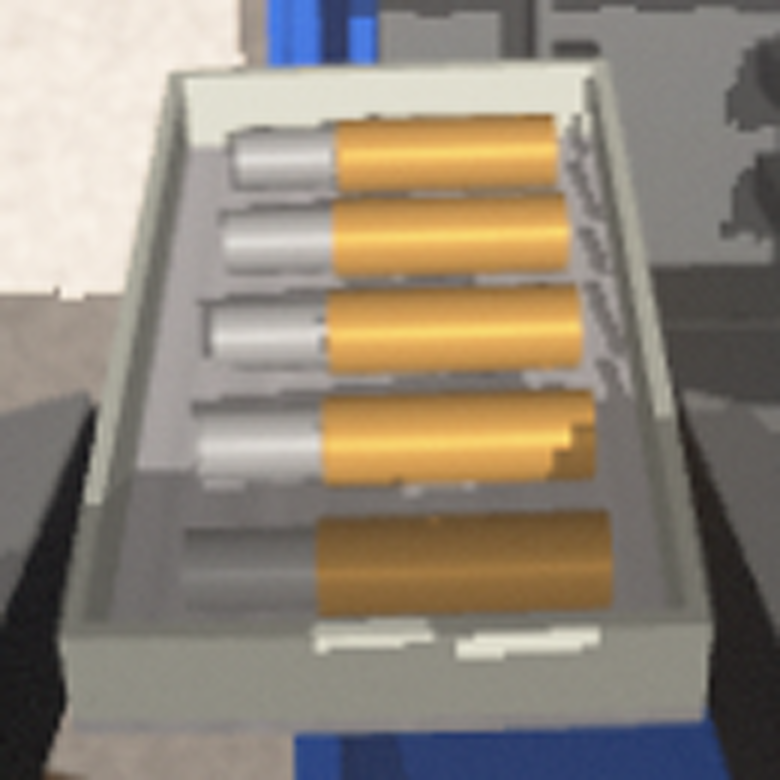

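```bash
python3 - <<'E'
from h import *
packpose((239.2,181.3),(310.8,180.8),(220.8,274.7),(328.7,274.7))
E
```

```text
tilt 0.317 g 0.0871 oz 0.0001 roll 0.002 ox -0.0034 rms 0.42 bottom [ 0.5576 -0.3139  0.188 ] up axis [-0.2937 -0.0033  0.9559]
```

```bash
python3 -m pendant '[[0.005,0,0.02,-1,0.03],[0.005,0.005,0.025,0,0.03],[0.002,0.01,0.012,0,0.03],[0,0.02,0,0,0.03],[0,0.02,0,0,0.03],[0,0.02,0,0,0.03],[0,0.01,0,0,0.03],[0,0,0,0,0.03],[0,0,0,0,0.03]]' 
python3 - <<'E'
from h import *
plan(.523,-.3716,.178,-92.6);s=st()
E
```

```text
t: 24.65
tcp_pos: [0.5235, -0.3597, 0.1852]
ee_rot: [[-0.999, -0.016, -0.033], [0.032, 0.028, -0.999], [0.017, -0.999, -0.027]]
ft_force: [-0.3, -0.4, -0.1]
finger_gap: 0.0552
angle now -91.87 -> yaw to go 0.73
tool shift now (mm) [ 0.   6.9 12.1] world [ -0.5 -11.9  -7.2] t 24.6 gap 0.0552 j7 -0.66
shift after yaw (mm) [-0.2  6.9 12.1]
t 24.65 tcp [ 0.5235 -0.3597  0.1852] ft [-0.2709 -0.3989 -0.0589] gap 0.0552 j [ 0.0034  0.6199  0.8133  1.6238 -0.4934  1.145  -0.6563]
x [-0.9993  0.0322  0.0168] y [-0.0159  0.0276 -0.9995] z [-0.0327 -0.9991 -0.0271]
```

```bash
python3 -m pendant '[[0,0.004,0.006,0.7,0.03],[0,0.003,0.006,0,0.03],[0,0,0,0,0.03],[-0.004,0,0,0,0.03],[-0.005,0,0,0,0.03],[-0.005,0,0,0,0.03],[-0.005,0,0,0,0.03],[-0.005,0,0,0,0.03],[-0.005,0,0,0,0.03],[0,0,0,0,0.03]]' 
python3 - <<'E'
from h import *
plan(.563,-.3716,.178,-92.6);s=st()
E
```

```text
t: 25.65
tcp_pos: [0.5555, -0.3745, 0.1793]
ee_rot: [[-0.999, -0.014, -0.045], [0.045, 0.026, -0.999], [0.015, -1.0, -0.025]]
ft_force: [0.3, 0.4, 0.2]
finger_gap: 0.0549
angle now -92.60 -> yaw to go -0.00
tool shift now (mm) [-7.4  1.3 -3.2] world [ 7.5  2.9 -1.3] t 25.6 gap 0.0549 j7 -0.68
shift after yaw (mm) [-7.4  1.3 -3.2]
t 25.65 tcp [ 0.5555 -0.3745  0.1793] ft [0.3049 0.4487 0.151 ] gap 0.0549 j [ 0.0386  0.6839  0.7941  1.5336 -0.5226  1.1735 -0.6762]
x [-0.9989  0.045   0.0149] y [-0.0137  0.0261 -0.9996] z [-0.0454 -0.9986 -0.0254]
```

```bash
python3 -m pendant '[[-0.003,0,-0.002,0,0.03],[-0.003,0,0,0,0.03],[-0.002,0,0,0,0.03],[0,0,0,0,0.03]]' 
python3 - <<'E'
from h import *
plan(.563,-.3716,.178,-92.6);s=st()
im=grab('wrist','w13');crop(im,190,180,370,315,4.4,'w13c')
E
```

```text
t: 26.05
tcp_pos: [0.564, -0.3727, 0.1792]
ee_rot: [[-0.999, -0.014, -0.046], [0.045, 0.026, -0.999], [0.015, -1.0, -0.025]]
ft_force: [-0.6, 0.3, -0.7]
finger_gap: 0.0554
angle now -92.61 -> yaw to go -0.01
tool shift now (mm) [ 1.   1.2 -1.1] world [-1.   1.1 -1.2] t 26.1 gap 0.0554 j7 -0.69
shift after yaw (mm) [ 1.   1.2 -1.1]
t 26.05 tcp [ 0.564  -0.3727  0.1792] ft [-0.5777  0.3301 -0.7098] gap 0.0554 j [ 0.0372  0.6944  0.791   1.5157 -0.5262  1.181  -0.6868]
x [-0.9989  0.0452  0.0152] y [-0.0141  0.0261 -0.9996] z [-0.0456 -0.9986 -0.0254]
```

View pics/w13c.png

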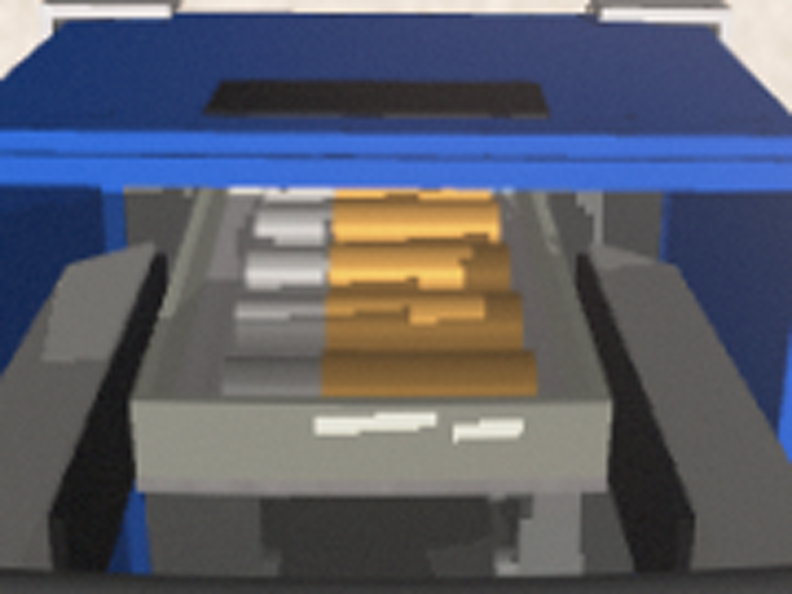

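```bash
python3 -m pendant '[[0.004,-0.004,0,0,0.03],[0.004,-0.01,0,0,0.03],[0.004,-0.015,0,0,0.03],[0.004,-0.015,0,0,0.03],[0.01,0,0,0,0.03],[0.02,0,0,0,0.03],[0.03,0,0,0,0.03],[0.03,0,0,0,0.03],[0.03,0,0,0,0.03],[0.015,0,0,0,0.03],[0,0,0,0,0.03],[0,0,0,0,0.03]]' 
python3 - <<'E'
from h import *
plan(.4103,-.3664,.2,-92.6);s=st()
im=grab('wrist','w14');crop(im,190,180,370,315,4.4,'w14c')
import pickle; pickle.dump((arm.get_calibration('wrist'),s),open('w14.pkl','wb'))
E
```

```text
t: 27.3
tcp_pos: [0.4035, -0.3665, 0.2315]
ee_rot: [[-0.999, -0.007, -0.046], [0.046, 0.027, -0.999], [0.008, -1.0, -0.027]]
ft_force: [0.4, -0.4, -0.4]
finger_gap: 0.0551
angle now -92.65 -> yaw to go -0.05
tool shift now (mm) [-7.1 31.5  0.4] world [  6.8   0.1 -31.5] t 27.3 gap 0.0551 j7 -0.60
shift after yaw (mm) [-7.1 31.5  0.4]
t 27.30 tcp [ 0.4035 -0.3665  0.2315] ft [ 0.3806 -0.4371 -0.3541] gap 0.0551 j [-0.0296  0.4021  0.9192  1.8149 -0.3656  1.1277 -0.5968]
x [-0.9989  0.0461  0.0084] y [-0.0071  0.027  -0.9996] z [-0.0463 -0.9986 -0.0267]
```

View pics/w14c.png

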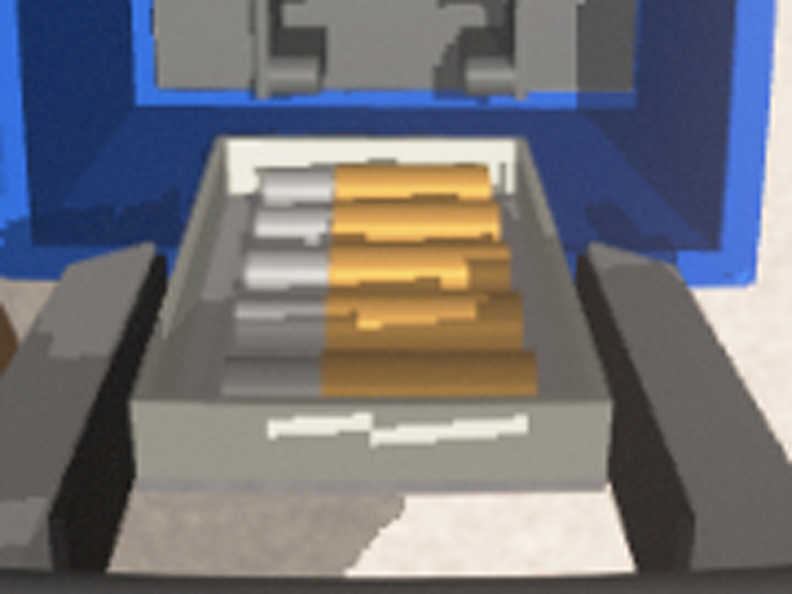

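```bash
python3 - <<'E'
from h import *
import pickle; cal,s=pickle.load(open('w14.pkl','rb'))
f=lambda x,y:(x/4.4+190,y/4.4+180)
packpose(f(218,137),f(525,137),f(132,402),f(612,402),cal,s)
E
```

```text
tilt 0.040 g 0.0858 oz 0.0001 roll 0.000 ox -0.0043 rms 0.45 bottom [ 0.4019 -0.3642  0.1427] up axis [-0.0325 -0.0252  0.9992]
```

```bash
python3 -m pendant '[[-0.004,0,0.001,0,0.03],[-0.004,0,0.001,0,0.03],[0,0,0,0,0.03],[0,0,0,0,0.03]]' 
python3 - <<'E'
from h import *
plan(.4119,-.3687,.2315,-92.6);s=st()
im=grab('wrist','w15');crop(im,190,180,370,315,4.4,'w15c')
import pickle; pickle.dump((arm.get_calibration('wrist'),s),open('w15.pkl','wb'))
E
```

```text
t: 27.75
tcp_pos: [0.4143, -0.369, 0.2308]
ee_rot: [[-0.999, -0.009, -0.044], [0.043, 0.026, -0.999], [0.01, -1.0, -0.026]]
ft_force: [-0.4, -0.2, -1.1]
finger_gap: 0.0552
angle now -92.51 -> yaw to go 0.09
tool shift now (mm) [ 2.4 -0.7 -0.2] world [-2.4  0.3  0.7] t 27.8 gap 0.0552 j7 -0.60
shift after yaw (mm) [ 2.4 -0.7 -0.2]
t 27.75 tcp [ 0.4143 -0.369   0.2308] ft [-0.3974 -0.1961 -1.105 ] gap 0.0552 j [-0.0222  0.423   0.9098  1.7919 -0.3775  1.1354 -0.5974]
x [-0.999   0.0435  0.0097] y [-0.0086  0.026  -0.9996] z [-0.0437 -0.9987 -0.0256]
```

View pics/w15c.png

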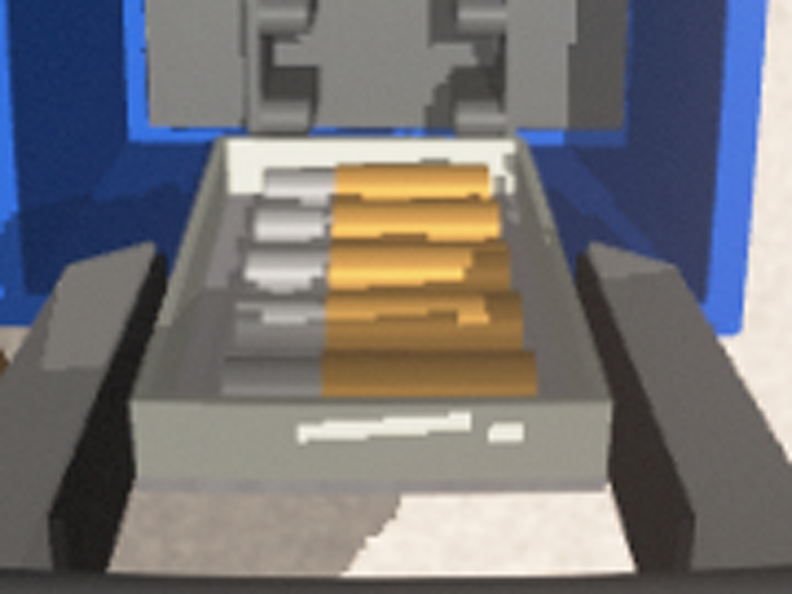

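```bash
python3 -m pendant '[[0.002,0.006,0,0,0.03],[0,0.01,0,0,0.03],[0,0.01,0,0,0.03],[0,0.01,0,0,0.03],[0,0.01,0,0,0.03],[0,0.01,0,0,0.03],[0,0.006,0,0,0.03],[0,0,0,0,0.03],[0,0,0,0,0.03]]' 
python3 - <<'E'
from h import *
plan(.4119,-.3687,.15,-92.6);s=st()
im=grab('wrist','w16');crop(im,190,120,370,255,4.4,'w16c')
import pickle; pickle.dump((arm.get_calibration('wrist'),s),open('w16.pkl','wb'))
E
```

```text
t: 28.7
tcp_pos: [0.4107, -0.3666, 0.1619]
ee_rot: [[-0.999, -0.011, -0.044], [0.044, 0.027, -0.999], [0.012, -1.0, -0.027]]
ft_force: [0.5, -0.5, -0.6]
finger_gap: 0.0549
angle now -92.53 -> yaw to go 0.07
tool shift now (mm) [-1.4 11.8  2.3] world [  1.2  -2.1 -11.9] t 28.7 gap 0.0549 j7 -0.53
shift after yaw (mm) [-1.4 11.8  2.3]
t 28.70 tcp [ 0.4107 -0.3666  0.1619] ft [ 0.465  -0.4847 -0.5602] gap 0.0549 j [ 0.0267  0.5009  0.8535  1.8653 -0.4547  1.0093 -0.5347]
x [-0.999   0.0438  0.0119] y [-0.0107  0.027  -0.9996] z [-0.0441 -0.9987 -0.0265]
```

View pics/w16c.png

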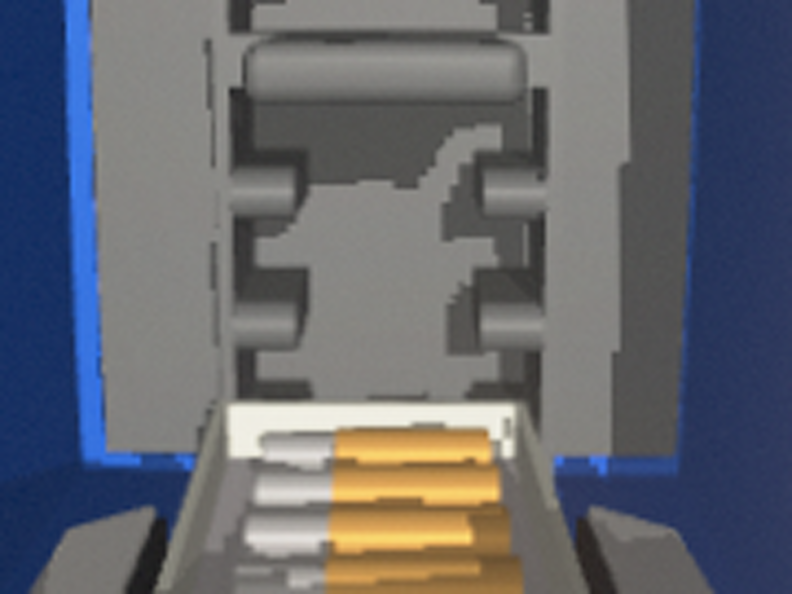

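```bash
python3 -m pendant '[[-0.001,0.003,0.0025,0,0.03],[0,0.006,0,0,0.03],[0,0.005,0,0,0.03],[0,0,0,0,0.03],[0,0,0,0,0.03]]' 
python3 - <<'E'
from h import *
plan(.4119,-.3687,.14,-92.6);s=st()
im=grab('wrist','w17');crop(im,190,120,370,255,4.4,'w17c')
E
```

```text
t: 29.25
tcp_pos: [0.412, -0.3693, 0.1474]
ee_rot: [[-0.999, -0.009, -0.044], [0.044, 0.026, -0.999], [0.01, -1.0, -0.026]]
ft_force: [-0.9, -0.2, -0.5]
finger_gap: 0.0547
angle now -92.51 -> yaw to go 0.09
tool shift now (mm) [ 0.1  7.4 -0.4] world [-0.1  0.6 -7.4] t 29.2 gap 0.0547 j7 -0.52
shift after yaw (mm) [ 0.1  7.4 -0.4]
t 29.25 tcp [ 0.412  -0.3693  0.1474] ft [-0.9152 -0.1674 -0.5468] gap 0.0547 j [ 0.0448  0.5238  0.8367  1.8707 -0.4761  0.9847 -0.5167]
x [-0.999   0.0436  0.0104] y [-0.0093  0.0264 -0.9996] z [-0.0438 -0.9987 -0.0259]
```

View pics/w17c.png

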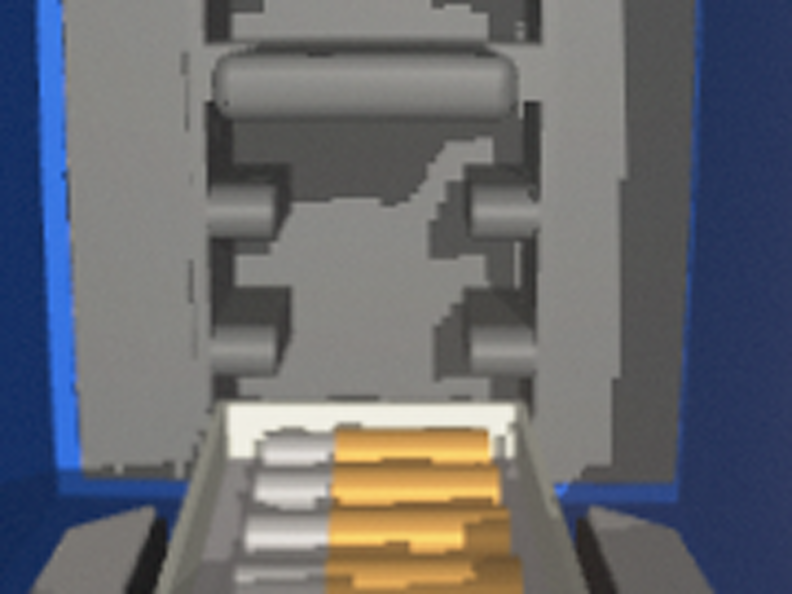

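```bash
python3 -m pendant '[[0,0.005,0,0,0.03],[0,0.005,0,0,0.03],[0,0.005,0,0,0.03],[0,0.005,0,0,0.03],[0,0,0,0,0.03]]' 
python3 - <<'E'
from h import *
plan(.4119,-.3687,.097,-92.6);s=st()
im=grab('wrist','w18');crop(im,190,120,370,255,4.4,'w18c')
E
```

```text
t: 29.8
tcp_pos: [0.4119, -0.3685, 0.1256]
ee_rot: [[-0.999, -0.009, -0.044], [0.043, 0.026, -0.999], [0.01, -1.0, -0.026]]
ft_force: [-0.0, 0.2, -0.7]
finger_gap: 0.0544
angle now -92.50 -> yaw to go 0.10
tool shift now (mm) [-0.3 28.6  1. ] world [  0.   -0.2 -28.6] t 29.8 gap 0.0544 j7 -0.50
shift after yaw (mm) [-0.3 28.6  1. ]
t 29.80 tcp [ 0.4119 -0.3685  0.1256] ft [-0.0233  0.2097 -0.7366] gap 0.0544 j [ 0.0627  0.5519  0.8135  1.8871 -0.5043  0.9461 -0.4955]
x [-0.999   0.0433  0.0103] y [-0.0092  0.0265 -0.9996] z [-0.0436 -0.9987 -0.0261]
```

View pics/w18c.png

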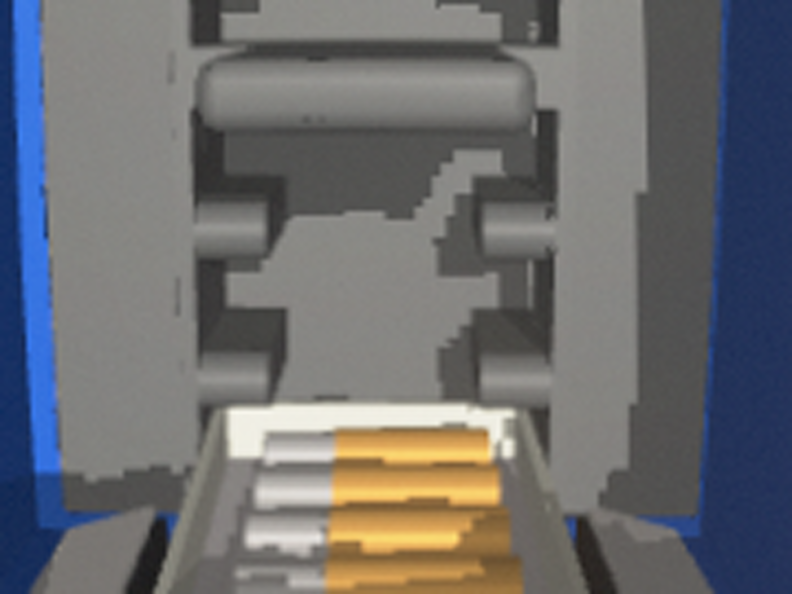

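```bash
python3 -m pendant '[[0,0.006,0,0,0.03],[0,0.006,0,0,0.03],[0,0.005,0,0,0.03],[0,0.004,0,0,0.03],[0,0.003,0,0,0.03],[0,0,0,0,0.03]]' 
python3 - <<'E'
from h import *
plan(.4119,-.3687,.097,-92.6);s=st()
E
```

```text
t: 30.45
tcp_pos: [0.4117, -0.368, 0.0998]
ee_rot: [[-0.999, -0.009, -0.044], [0.043, 0.026, -0.999], [0.01, -1.0, -0.026]]
ft_force: [0.3, 0.0, -0.7]
finger_gap: 0.055
angle now -92.50 -> yaw to go 0.10
tool shift now (mm) [-0.2  2.8  0.8] world [ 0.2 -0.7 -2.8] t 30.4 gap 0.0550 j7 -0.47
shift after yaw (mm) [-0.2  2.8  0.8]
t 30.45 tcp [ 0.4117 -0.368   0.0998] ft [ 0.2539  0.0159 -0.7304] gap 0.0550 j [ 0.0854  0.5868  0.784   1.9034 -0.5389  0.9007 -0.4697]
x [-0.999   0.0434  0.0101] y [-0.009   0.0262 -0.9996] z [-0.0437 -0.9987 -0.0258]
```

```bash
python3 -m pendant '[[0,0.0025,0,0,0.03],[0,0.002,0,0,0.03],[0,0.002,0,0,0.03],[0,0,0,0,0.03]]' 
python3 - <<'E'
from h import *
plan(.4119,-.3687,.097,-92.6)
E
```

```text
t: 30.85
tcp_pos: [0.4133, -0.3682, 0.0948]
ee_rot: [[-0.999, -0.005, -0.043], [0.043, 0.026, -0.999], [0.006, -1.0, -0.026]]
ft_force: [-1.0, 0.2, -1.8]
finger_gap: 0.0551
angle now -92.46 -> yaw to go 0.14
tool shift now (mm) [ 1.4 -2.2  0.5] world [-1.4 -0.5  2.2] t 30.9 gap 0.0551 j7 -0.46
shift after yaw (mm) [ 1.4 -2.2  0.5]
```

```bash
python3 -m pendant '[[0,0.0015,0,0,0.03],[0,0.0015,0,0,0.03],[0,0,0,0,0.03]]' 
```

```text
t: 31.15
tcp_pos: [0.4147, -0.3684, 0.0931]
ee_rot: [[-0.999, -0.002, -0.042], [0.042, 0.026, -0.999], [0.003, -1.0, -0.026]]
ft_force: [-0.5, 0.1, -0.7]
finger_gap: 0.0551
```

```bash
python3 -m pendant '[[0,0,0,0,0.06],[0,0,0,0,0.07],[0,0,0,0,0.07],[0,-0.01,0,0,0.07],[0,-0.02,0,0,0.07],[0,-0.03,0,0,0.07],[0,-0.03,0,0,0.07],[0,-0.03,0,0,0.07],[0,-0.03,0,0,0.07],[0,0,0,0,0.07],[0,0,0,0,0.07]]' 
python3 - <<'E'
from h import *
im=grab('wrist','w19');crop(im,190,100,370,300,4,'w19c'); st()
E
```

```text
t: 32.25
tcp_pos: [0.4134, -0.3731, 0.2526]
ee_rot: [[-0.999, -0.003, -0.045], [0.045, 0.025, -0.999], [0.004, -1.0, -0.025]]
ft_force: [-0.1, -0.1, -1.1]
finger_gap: 0.0697
t 32.30 tcp [ 0.4134 -0.3734  0.2526] ft [ 0.1228 -0.7045  1.2636] gap 0.0699 j [-0.0279  0.4007  0.9254  1.7657 -0.3601  1.1722 -0.6068]
x [-0.999   0.0453  0.0039] y [-0.0028  0.0245 -0.9997] z [-0.0454 -0.9987 -0.0244]
```

View pics/w19c.png

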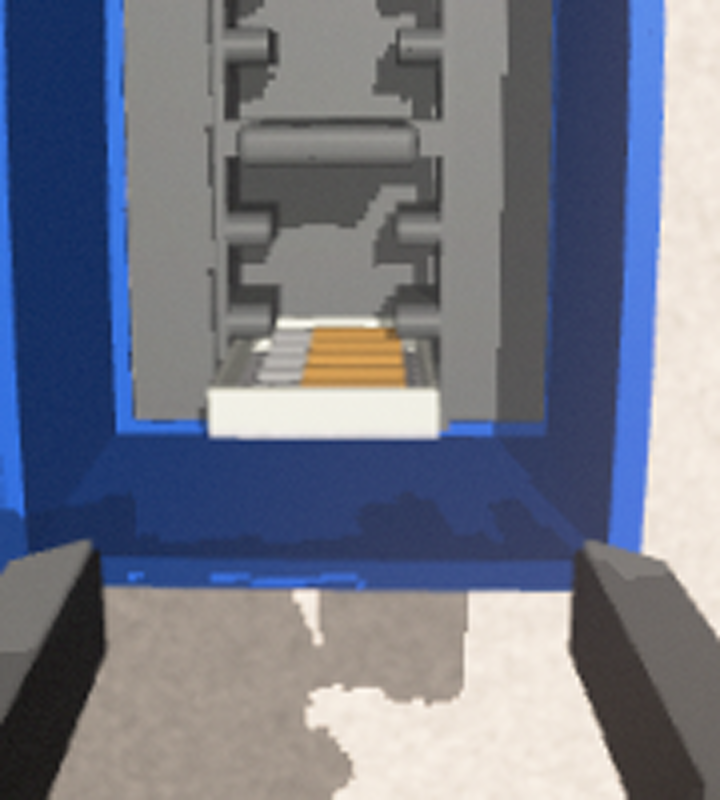

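```bash
python3 - <<'E'
from h import *
for z in (.108,.112): quad('wrist','top %g'%z,[(207,390),(440,390),(438,438),(209,436)],z,4,(190,100))
# expected slot centre
c=np.array([.4752,-.3693]);u=np.array([.99897,-.0454])
for x in (-65,-39,-13,13,39,65): print(x,c+u*x/1000)
E
```

```text
top 0.108 [ 0.4105 -0.3662]
   [ 0.4174 -0.3386] L 55.7 ang -92.3
   [ 0.4152 -0.3943] L 11.9 ang 176.2
   [ 0.4034 -0.3935] L 55.3 ang 87.3
   [ 0.406  -0.3383] L 11.4 ang -1.6
top 0.112 [ 0.4115 -0.3663]
   [ 0.4183 -0.3392] L 55.0 ang -92.3
   [ 0.4162 -0.3941] L 11.7 ang 176.2
   [ 0.4045 -0.3933] L 54.5 ang 87.3
   [ 0.4071 -0.3388] L 11.3 ang -1.6
-65 [ 0.4103 -0.3663]
-39 [ 0.4362 -0.3675]
-13 [ 0.4622 -0.3687]
13 [ 0.4882 -0.3699]
39 [ 0.5142 -0.3711]
65 [ 0.5401 -0.3723]
```

```bash
python3 -m pendant '[[0,-0.015,-0.02,0,0.07],[0,-0.01,-0.035,-1,0.07],[0,0,-0.045,-1,0.07],[0,0,-0.045,-1,0.07],[0,0,-0.045,-1,0.07],[0,0,-0.045,-1,0.07],[0,0,-0.045,-1,0.07],[0,0,-0.045,-1,0.07],[0,0,-0.045,-1,0.07],[0,0,-0.045,-1,0.07],[0,0,-0.045,-1,0.07],[0,0,-0.045,-1,0.07],[0,0,-0.045,0,0.07],[0,0,-0.045,0,0.07],[0,0,-0.045,0,0.07],[0,0,-0.035,0,0.07],[0,0,-0.02,0,0.07],[0,0,0,0,0.07],[0,0,0,0,0.07]]' 
python3 - <<'E'
from h import *
plan(.3725,.3455,.2,-82)
E
```

```text
t: 34.2
tcp_pos: [0.3515, 0.343, 0.2821]
ee_rot: [[-0.988, -0.021, 0.152], [-0.153, 0.015, -0.988], [0.019, -1.0, -0.018]]
ft_force: [-0.0, -0.7, -0.0]
finger_gap: 0.0702
angle now -81.23 -> yaw to go 0.77
tool shift now (mm) [-22.7  81.7   2.3] world [ 21.    2.5 -82.1] t 34.2 gap 0.0702 j7 -2.18
shift after yaw (mm) [-22.7  81.7   2. ]
```

```bash
python3 -m pendant '[[-0.006,0.01,0,0.4,0.07],[-0.006,0.02,0.001,0.3,0.07],[-0.006,0.02,0,0,0.07],[-0.004,0.02,0,0,0.07],[0,0.01,0,0,0.07],[0,0,0,0,0.07],[0,0,0,0,0.07]]' >/dev/null
python3 - <<'E'
from h import *
plan(.3725,.3455,.105,-82)
for k,p in dict(B=(.3711,.3454),C=(.4047,.3494),D=(.4722,.3615),E=(.506,.3665)).items(): print(k,proj('wrist',[*p,.115]))
im=grab('wrist','w20');crop(im,220,0,340,240,3.3,'w20c')
E
```

```text
angle now -82.57 -> yaw to go -0.57
tool shift now (mm) [ 0.7 91.4 -4.7] world [ -3.2   5.9 -91.3] t 34.9 gap 0.0700 j7 -2.11
shift after yaw (mm) [ 0.7 91.4 -4.7]
B [268.2061 222.8762]
C [268.506  179.6053]
D [263.7555  86.7201]
E [262.9662  41.3503]
```

View pics/w20c.png

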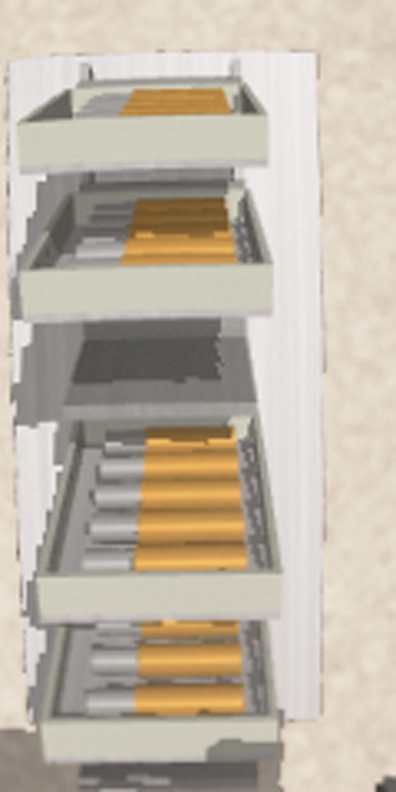

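```bash
python3 -m pendant '[[0,0.015,-0.003,-0.4,0.07],[0,0.02,-0.002,-0.2,0.07],[0,0.02,0,0,0.07],[0,0.015,0,0,0.07],[0,0.008,0,0,0.07],[0,0,0,0,0.07]]' >/dev/null
python3 - <<'E'
from h import *
plan(.3725,.3455,.105,-82)
E
```

```text
angle now -81.90 -> yaw to go 0.10
tool shift now (mm) [ 3.1 16.7  3.1] world [ -2.9  -3.1 -16.7] t 35.5 gap 0.0701 j7 -2.05
shift after yaw (mm) [ 3.1 16.7  3.1]
```

```bash
python3 -m pendant '[[0.002,0.008,0.002,0,0.07],[0.001,0.006,0.001,0,0.07],[0,0.002,0,0,0.07],[0,0,0,0,0.07]]' >/dev/null
python3 - <<'E'
from h import *
plan(.3725,.3455,.105,-82); st()
E
python3 -m pendant '[[0,0,0,0,0.05],[0,0,0,0,0.03],[0,0,0,0,0.03],[0,0,0,0,0.03],[0,0,0,0,0.03]]' 10
```

```text
angle now -81.89 -> yaw to go 0.11
tool shift now (mm) [0.7 1.6 0.5] world [-0.6 -0.6 -1.6] t 36.0 gap 0.0699 j7 -2.04
shift after yaw (mm) [0.7 1.6 0.5]
t 35.95 tcp [0.3731 0.3461 0.1066] ft [-0.4675  0.3804  0.4229] gap 0.0699 j [-1.0494  0.3811  0.3087  2.0174 -0.2044  0.7623 -2.043 ]
x [-0.9899 -0.1412  0.0097] y [-0.0134  0.0251 -0.9996] z [ 0.1409 -0.9897 -0.0267]
t: 36.45
tcp_pos: [0.3734, 0.3464, 0.1073]
ee_rot: [[-0.99, -0.013, 0.141], [-0.141, 0.026, -0.99], [0.009, -1.0, -0.027]]
ft_force: [0.4, 1.3, -1.1]
finger_gap: 0.0557
```

```bash
python3 -m pendant '[[0.002,-0.005,0,0,0.03],[0.0035,-0.0095,0,0,0.03],[0.0035,-0.0095,0,0,0.03],[0.0035,-0.0095,0,0,0.03],[0.0035,-0.0095,0,0,0.03],[0.0035,-0.0095,0,0,0.03],[0.0035,-0.0095,0,0,0.03],[0.0035,-0.0095,0,0,0.03],[0.0035,-0.0095,0,0,0.03],[0,-0.015,0,0,0.03],[0,-0.02,0,0,0.03]]' 10
python3 -m pendant '[[-0.01,-0.02,0.005,0,0.03],[-0.02,-0.02,0.02,0,0.03],[-0.025,0,0.03,1,0.03],[-0.015,0,0.04,1,0.03],[-0.01,0,0.045,1,0.03],[-0.006,0,0.045,1,0.03],[-0.006,0,0.045,1,0.03],[-0.006,0,0.045,1,0.03],[-0.006,0,0.045,1,0.03],[-0.006,0,0.045,1,0.03],[-0.006,0,0.045,1,0.03],[-0.006,0,0.045,1,0.03],[-0.006,0,0.045,0.6,0.03],[-0.006,0,0.045,0,0.03],[-0.006,0,0.045,0,0.03],[-0.006,0,0.045,0,0.03],[0,0,0.03,0,0.03],[0,0,0.01,0,0.03],[0,0,0,0,0.03],[0,0,0,0,0.03]]' 10
python3 - <<'E'
from h import *
plan(.523,-.3716,.178,-92.6)
im=grab('wrist','w21');crop(im,180,150,380,310,4,'w21c')
import pickle; pickle.dump((arm.get_calibration('wrist'),arm.sense()),open('w21.pkl','wb'))
E
```

```text
t: 37.55
tcp_pos: [0.3414, 0.3378, 0.232]
ee_rot: [[-0.99, -0.014, 0.141], [-0.142, 0.025, -0.99], [0.01, -1.0, -0.026]]
ft_force: [-0.1, -0.0, -0.8]
finger_gap: 0.0559
t: 39.55
tcp_pos: [0.5088, -0.347, 0.2627]
ee_rot: [[-0.999, -0.01, -0.043], [0.043, 0.033, -0.999], [0.011, -0.999, -0.032]]
ft_force: [0.0, 0.3, -0.7]
finger_gap: 0.0558
angle now -92.49 -> yaw to go 0.11
tool shift now (mm) [-16.2  83.7  26.7] world [ 14.2 -24.6 -84.7] t 39.5 gap 0.0558 j7 -0.76
shift after yaw (mm) [-16.3  83.7  26.7]
```

View pics/w21c.png

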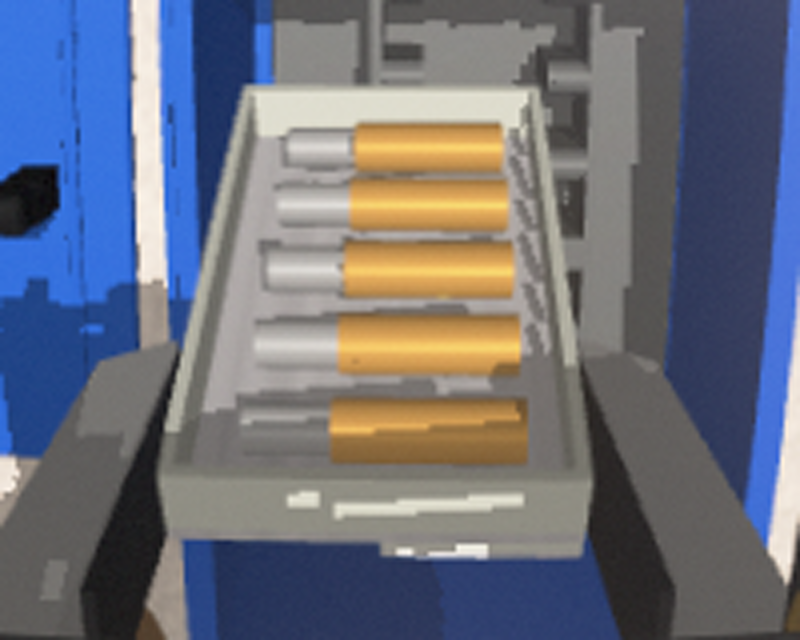

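```bash
python3 - <<'E'
from h import *
import pickle; cal,s=pickle.load(open('w21.pkl','rb'))
f=lambda x,y:(x/4+180,y/4+150)
packpose(f(248,88),f(537,90),f(163,470),f(592,468),cal,s); print(s['tcp_pos'])
E
python3 -m pendant '[[-0.006,0.01,0.01,0,0.03],[-0.006,0.015,0.012,0,0.03],[-0.003,0.02,0.005,0,0.03],[0,0.02,0,0,0.03],[0,0.015,0,0,0.03],[0,0.004,0,0,0.03],[0,0,0,0,0.03],[0,0,0,0,0.03]]' >/dev/null
python3 - <<'E'
from h import *
plan(.563,-.3716,.178,-92.6)
E
```

```text
tilt 0.355 g 0.0907 oz 0.0002 roll 0.025 ox -0.0009 rms 0.62 bottom [ 0.5386 -0.3475  0.1741] up axis [-0.3381 -0.0162  0.941 ]
[ 0.509  -0.3466  0.2628]
angle now -91.80 -> yaw to go 0.80
tool shift now (mm) [-35.1  -4.8   4.6] world [35.  -5.9  4.4] t 40.4 gap 0.0556 j7 -0.68
shift after yaw (mm) [-35.2  -4.8   4.1]
```

```bash
python3 -m pendant '[[-0.003,0,0.002,0.4,0.03],[-0.005,0,0.002,0.4,0.03],[-0.005,0,0,0,0.03],[-0.005,0,0,0,0.03],[-0.005,0,0,0,0.03],[-0.005,0,0,0,0.03],[-0.004,0,0,0,0.03],[0,0,0,0,0.03]]' >/dev/null
python3 - <<'E'
from h import *
plan(.565,-.3716,.178,-92.6);st()
E
```

```text
angle now -92.65 -> yaw to go -0.05
tool shift now (mm) [-1.5 -2.3 -0.8] world [1.6 0.7 2.3] t 41.2 gap 0.0550 j7 -0.72
shift after yaw (mm) [-1.5 -2.3 -0.8]
t 41.20 tcp [ 0.5634 -0.3723  0.1757] ft [ 0.4563 -0.1392 -0.2719] gap 0.0550 j [ 0.0885  0.6667  0.7068  1.522  -0.481   1.1545 -0.7178]
x [-0.9989  0.046   0.0062] y [-0.0046  0.0344 -0.9994] z [-0.0462 -0.9983 -0.0342]
```

```bash
python3 -m pendant '[[-0.002,0,0,0,0.03],[0,0,0,0,0.03],[0.004,-0.004,0,0,0.03],[0.004,-0.01,0,0,0.03],[0.004,-0.015,0,0,0.03],[0.004,-0.015,0,0,0.03],[0.01,0,0,0,0.03],[0.02,0,0,0,0.03],[0.03,0,0,0,0.03],[0.03,0,0,0,0.03],[0.016,0,0,0,0.03],[0.004,0,0,0,0.03],[0,0,0,0,0.03],[0,0,0,0,0.03]]' >/dev/null
python3 - <<'E'
from h import *
plan(.4362,-.3675,.23,-92.6);s=st()
im=grab('wrist','w22');crop(im,190,130,370,300,4.4,'w22c')
import pickle; pickle.dump((arm.get_calibration('wrist'),s),open('w22.pkl','wb'))
E
```

```text
angle now -92.66 -> yaw to go -0.06
tool shift now (mm) [-4.3 -3.1 -0.6] world [4.3 0.3 3.1] t 42.6 gap 0.0545 j7 -0.65
shift after yaw (mm) [-4.3 -3.1 -0.6]
t 42.60 tcp [ 0.4319 -0.3678  0.2269] ft [ 0.3641  0.1477 -0.7172] gap 0.0545 j [ 0.05    0.4189  0.8001  1.7658 -0.3572  1.1255 -0.6455]
x [-0.9989  0.0464 -0.0002] y [ 0.0018  0.0342 -0.9994] z [-0.0463 -0.9983 -0.0342]
```

View pics/w22c.png

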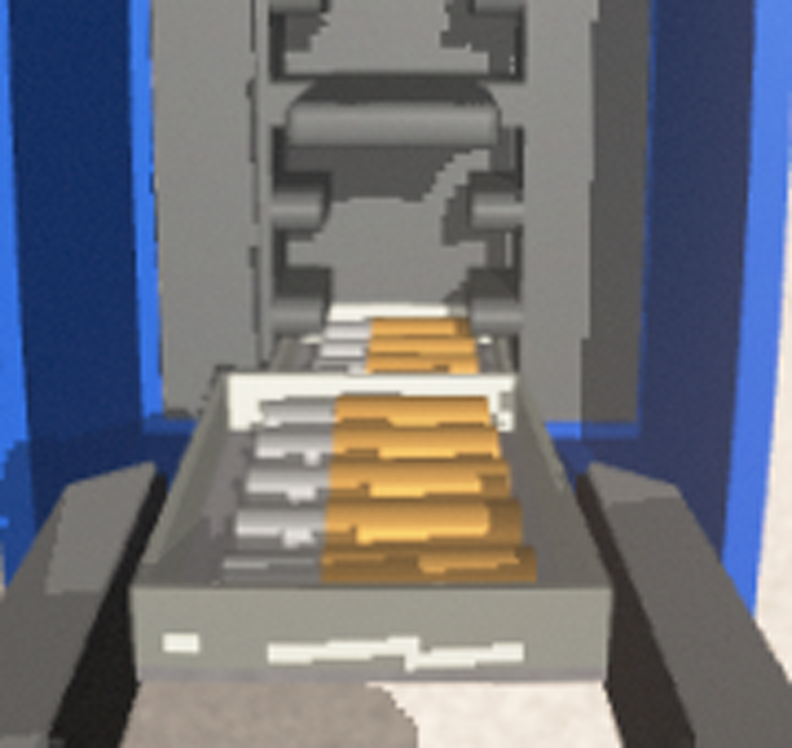

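```bash
python3 - <<'E'
from h import *
import pickle; cal,s=pickle.load(open('w22.pkl','rb'))
f=lambda x,y:(x/4.4+190,y/4.4+130)
x,b=packpose(f(220,375),f(520,375),f(132,588),f(612,588),cal,s); print((np.array([.4362,-.3675])-b[:2])*1000, 'TCP target',s['tcp_pos'][:2]+np.array([.4362,-.3675])-b[:2],'z',s['tcp_pos'][2]-b[2]+.008)
E
```

```text
tilt -0.033 g 0.0879 oz -0.0000 roll -0.003 ox -0.0020 rms 0.27 bottom [ 0.4272 -0.3642  0.1362] up axis [ 0.031  -0.0357  0.9989]
[ 8.9825 -3.3186] TCP target [ 0.4409 -0.3711] z 0.09867773212483036
```

```bash
python3 -m pendant '[[-0.005,0.005,0.002,0,0.03],[-0.004,0.01,0.002,0,0.03],[0,0.01,0,0,0.03],[0,0.01,0.001,0,0.03],[0,0.01,0,0,0.03],[0,0.01,0.001,0,0.03],[0,0.006,0,0,0.03],[0,0,0,0,0.03],[0,0,0,0,0.03]]' >/dev/null
python3 - <<'E'
from h import *
plan(.4409,-.3711,.15,-92.6);st()
im=grab('wrist','w23');crop(im,190,120,370,255,4.4,'w23c')
E
```

```text
angle now -92.55 -> yaw to go 0.05
tool shift now (mm) [ 1.8  7.8 -0.5] world [-1.8  0.8 -7.8] t 43.5 gap 0.0550 j7 -0.59
shift after yaw (mm) [ 1.8  7.8 -0.5]
t 43.55 tcp [ 0.4427 -0.3719  0.1578] ft [0.3825 0.917  0.3868] gap 0.0550 j [ 0.1     0.5224  0.7447  1.7992 -0.4377  1.0148 -0.5893]
x [-0.999   0.0443  0.0035] y [-0.002   0.0347 -0.9994] z [-0.0444 -0.9984 -0.0346]
```

View pics/w23c.png

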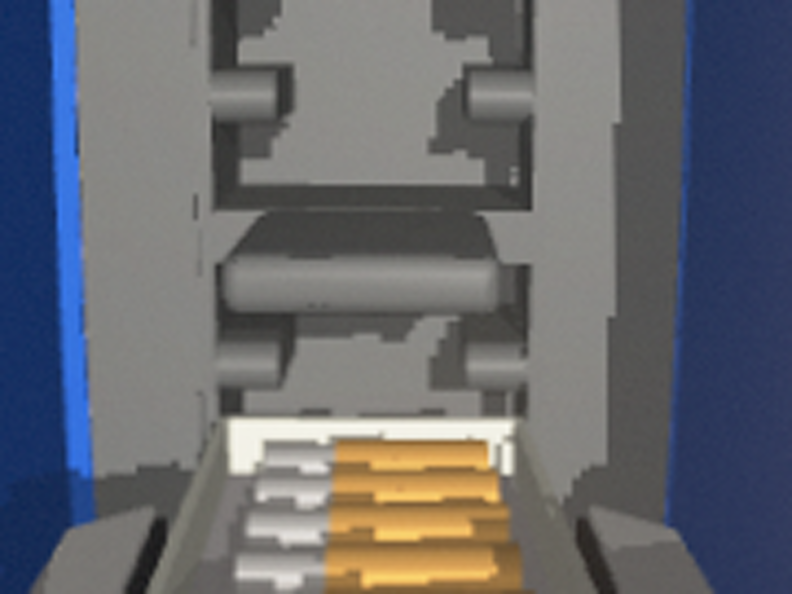

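```bash
python3 -m pendant '[[0.002,0.003,0,0,0.03],[0,0.006,0,0,0.03],[0,0.006,0,0,0.03],[0,0.006,0,0,0.03],[0,0,0,0,0.03]]' >/dev/null
python3 - <<'E'
from h import *
plan(.4409,-.3711,.0987,-92.6);st()
im=grab('wrist','w24');crop(im,190,120,370,255,4.4,'w24c')
E
```

```text
angle now -92.52 -> yaw to go 0.08
tool shift now (mm) [-0.  37.2  1.3] world [ -0.   -0.  -37.2] t 44.1 gap 0.0548 j7 -0.57
shift after yaw (mm) [-0.  37.2  1.3]
t 44.10 tcp [ 0.4409 -0.3711  0.1359] ft [ 0.0995  0.2679 -0.7287] gap 0.0548 j [ 0.114   0.546   0.7269  1.821  -0.4615  0.9724 -0.5687]
x [-0.999   0.044   0.0017] y [-0.0002  0.0342 -0.9994] z [-0.044  -0.9984 -0.0341]
```

View pics/w24c.png

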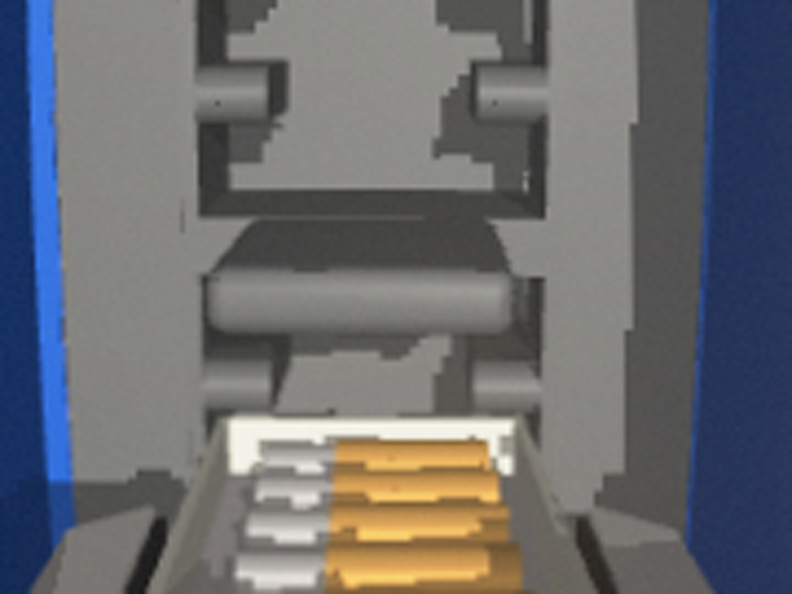

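```bash
python3 -m pendant '[[0,0.006,0.001,0,0.03],[0,0.006,0,0,0.03],[0,0.006,0,0,0.03],[0,0.006,0.001,0,0.03],[0,0.005,0,0,0.03],[0,0,0,0,0.03]]' 
python3 -m pendant '[[0,0.003,0,0,0.03],[0,0.002,0,0,0.03],[0,0.002,0,0,0.03],[0,0,0,0,0.03]]'
```

```text
t: 44.75
tcp_pos: [0.4404, -0.3724, 0.1045]
ee_rot: [[-0.999, -0.001, -0.044], [0.044, 0.034, -0.998], [0.002, -0.999, -0.034]]
ft_force: [-0.6, -0.8, -1.0]
finger_gap: 0.0549
t: 45.15
tcp_pos: [0.441, -0.3724, 0.0979]
ee_rot: [[-0.999, 0.001, -0.044], [0.044, 0.034, -0.998], [0.001, -0.999, -0.034]]
ft_force: [-1.9, -0.1, -0.7]
finger_gap: 0.055
```

```bash
python3 -m pendant '[[0,0.0015,0,0,0.03],[0,0.001,0,0,0.03],[0,0,0,0,0.06],[0,0,0,0,0.07],[0,0,0,0,0.07],[0,-0.01,0,0,0.07],[0,-0.02,0,0,0.07],[0,-0.03,0,0,0.07],[0,-0.03,0,0,0.07],[0,-0.03,0,0,0.07],[0,-0.03,0,0,0.07],[0,0,0,0,0.07],[0,0,0,0,0.07]]' 
python3 - <<'E'
from h import *
im=grab('wrist','w25');crop(im,190,100,370,300,4,'w25c'); st()
import pickle; pickle.dump((arm.get_calibration('wrist'),arm.sense()),open('w25.pkl','wb'))
E
```

```text
t: 46.45
tcp_pos: [0.4408, -0.3786, 0.2568]
ee_rot: [[-0.999, 0.004, -0.046], [0.046, 0.032, -0.998], [-0.003, -0.999, -0.032]]
ft_force: [-0.4, 0.2, -0.0]
finger_gap: 0.0701
t 46.50 tcp [ 0.4408 -0.3788  0.2568] ft [ 0.2035 -2.4465  0.9412] gap 0.0700 j [ 0.0562  0.4144  0.8108  1.7002 -0.3466  1.1901 -0.654 ]
x [-0.9989  0.0459 -0.0029] y [ 0.0043  0.0317 -0.9995] z [-0.0458 -0.9984 -0.0318]
```

View pics/w25c.png

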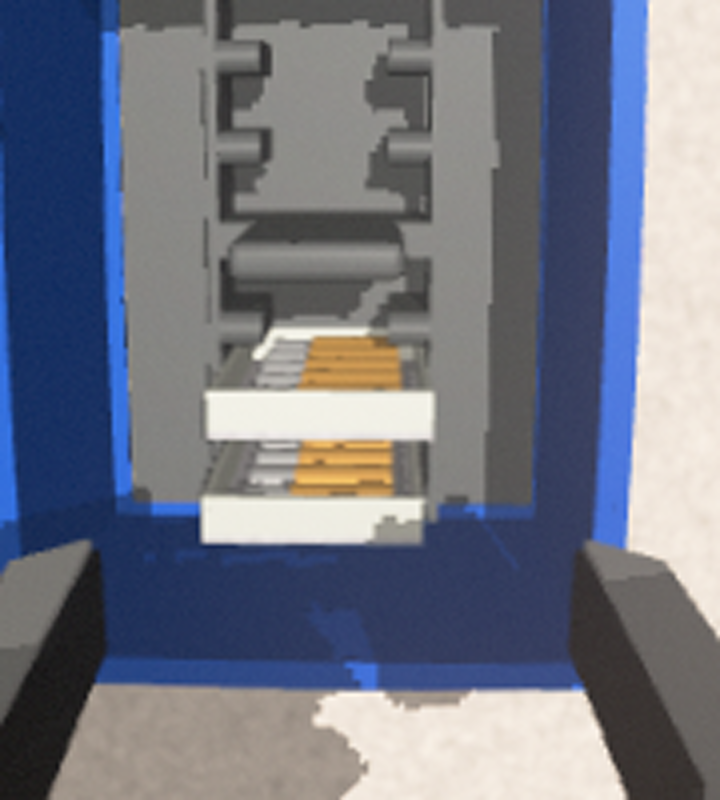

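```bash
python3 - <<'E'
from h import *
import pickle; cal,s=pickle.load(open('w25.pkl','rb'))
quad('wrist','top B',[(206,391),(434,391),(432,439),(208,439)],.108,4,(190,100),cal)
quad('wrist','top A',[(201,498),(426,498),(424,543),(203,543)],.108,4,(190,100),cal)
E
python3 -m pendant '[[0,-0.015,-0.02,0,0.07],[0,-0.01,-0.035,-1,0.07],[0,0,-0.045,-1,0.07],[0,0,-0.045,-1,0.07],[0,0,-0.045,-1,0.07],[0,0,-0.045,-1,0.07],[0,0,-0.045,-1,0.07],[0,0,-0.045,-1,0.07],[0,0,-0.045,-1,0.07],[0,0,-0.045,-1,0.07],[0,0,-0.045,-1,0.07],[0,0,-0.045,-1,0.07],[0,0,-0.045,0,0.07],[0,0,-0.045,0,0.07],[0,0,-0.045,0,0.07],[0,0,-0.04,0,0.07],[0,0,-0.02,0,0.07],[0,0,0,0,0.07],[0,0,0,0,0.07]]' >/dev/null
python3 - <<'E'
from h import *
plan(.4060,.3497,.2,-82)
E
```

```text
top B [ 0.4375 -0.3694]
   [ 0.4446 -0.3421] L 55.3 ang -92.2
   [ 0.4425 -0.3974] L 12.0 ang 176.1
   [ 0.4305 -0.3966] L 54.9 ang 87.9
   [ 0.4325 -0.3417] L 12.1 ang -1.7
top A [ 0.4106 -0.3665]
   [ 0.4174 -0.3389] L 55.9 ang -92.0
   [ 0.4155 -0.3947] L 11.8 ang 176.1
   [ 0.4037 -0.3939] L 55.5 ang 88.1
   [ 0.4056 -0.3385] L 11.9 ang -1.9
angle now -81.22 -> yaw to go 0.78
tool shift now (mm) [-29.4  90.7   0.2] world [ 27.7   6.4 -91. ] t 48.4 gap 0.0699 j7 -2.15
shift after yaw (mm) [-29.4  90.7  -0.2]
```

```bash
python3 -m pendant '[[-0.006,0.01,0,0.4,0.07],[-0.008,0.02,0,0.3,0.07],[-0.008,0.02,0,0,0.07],[-0.007,0.025,0,0,0.07],[0,0.015,0,0,0.07],[0,0,0,0,0.07],[0,0,0,0,0.07]]' >/dev/null
python3 - <<'E'
from h import *
plan(.4055,.3495,.106,-82);st()
for k,p in dict(C=(.4047,.3494),D=(.4722,.3615),E=(.506,.3665)).items(): print(k,proj('wrist',[*p,.115]))
im=grab('wrist','w26');crop(im,220,0,340,240,3.3,'w26c')
E
```

```text
angle now -82.67 -> yaw to go -0.67
tool shift now (mm) [ 3.2 88.3 -6.7] world [ -5.4   8.2 -88.1] t 49.1 gap 0.0701 j7 -2.08
shift after yaw (mm) [ 3.1 88.3 -6.8]
t 49.10 tcp [0.4109 0.3413 0.1941] ft [-0.2421  0.1107  0.648 ] gap 0.0701 j [-0.9585  0.2967  0.2662  1.884  -0.1249  0.9718 -2.0758]
x [-0.9917 -0.1278  0.0121] y [-0.0149  0.0215 -0.9997] z [ 0.1275 -0.9916 -0.0233]
C [265.5798 225.9682]
D [260.3549 135.4904]
E [259.3007  88.5865]
```

View pics/w26c.png

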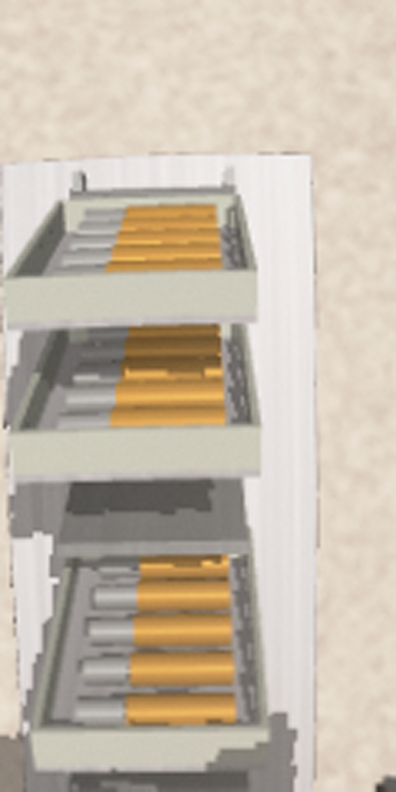

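```bash
python3 -m pendant '[[0.001,0.015,-0.004,-0.4,0.07],[0.001,0.02,-0.003,-0.2,0.07],[0,0.02,0,0,0.07],[0,0.012,0,0,0.07],[0,0.005,0,0,0.07],[0,0,0,0,0.07]]' >/dev/null
python3 - <<'E'
from h import *
plan(.4055,.3495,.106,-82)
E
```

```text
angle now -82.15 -> yaw to go -0.15
tool shift now (mm) [ 4.3 19.6  1.2] world [ -4.3  -1.3 -19.6] t 49.8 gap 0.0699 j7 -2.05
shift after yaw (mm) [ 4.3 19.6  1.2]
```

```bash
python3 -m pendant '[[0.003,0.008,0.001,0,0.07],[0.002,0.008,0,0,0.07],[0,0.003,0,0,0.07],[0,0,0,0,0.07]]' >/dev/null
python3 - <<'E'
from h import *
plan(.4055,.3495,.106,-82); st()
E
python3 -m pendant '[[0,0,0,0,0.05],[0,0,0,0,0.03],[0,0,0,0,0.03],[0,0,0,0,0.03],[0,0,0,0,0.03]]' 10
```

```text
angle now -82.16 -> yaw to go -0.16
tool shift now (mm) [-0.3  0.9  0.6] world [ 0.4 -0.5 -1. ] t 50.1 gap 0.0703 j7 -2.04
shift after yaw (mm) [-0.3  0.9  0.6]
t 50.15 tcp [0.4051 0.35   0.107 ] ft [-0.091   1.0528  0.148 ] gap 0.0703 j [-0.9475  0.4123  0.2356  1.9574 -0.1732  0.7744 -2.0422]
x [-0.9906 -0.1365  0.0026] y [-0.0068  0.0303 -0.9995] z [ 0.1363 -0.9902 -0.0309]
t: 50.65
tcp_pos: [0.4054, 0.3502, 0.1075]
ee_rot: [[-0.991, -0.006, 0.136], [-0.136, 0.031, -0.99], [0.002, -1.0, -0.031]]
ft_force: [0.3, -0.2, -0.6]
finger_gap: 0.0555
```

```bash
python3 -m pendant '[[0.002,-0.005,0,0,0.03],[0.0035,-0.0095,0,0,0.03],[0.0035,-0.0095,0,0,0.03],[0.0035,-0.0095,0,0,0.03],[0.0035,-0.0095,0,0,0.03],[0.0035,-0.0095,0,0,0.03],[0.0035,-0.0095,0,0,0.03],[0.0035,-0.0095,0,0,0.03],[0.0035,-0.0095,0,0,0.03],[0,-0.015,0,0,0.03],[0,-0.02,0,0,0.03]]' 10
python3 -m pendant '[[-0.008,-0.02,0.005,0,0.03],[-0.015,-0.02,0.02,0,0.03],[-0.02,0,0.03,1,0.03],[-0.01,0,0.04,1,0.03],[-0.008,0,0.045,1,0.03],[-0.006,0,0.045,1,0.03],[-0.006,0,0.045,1,0.03],[-0.006,0,0.045,1,0.03],[-0.006,0,0.045,1,0.03],[-0.006,0,0.045,1,0.03],[-0.006,0,0.045,1,0.03],[-0.006,0,0.045,1,0.03],[-0.006,0,0.045,0.6,0.03],[-0.006,0,0.045,0,0.03],[-0.006,0,0.045,0,0.03],[-0.006,0,0.045,0,0.03],[0,0,0.045,0,0.03],[0,0,0.02,0,0.03],[0,0,0,0,0.03],[0,0,0,0,0.03]]' 10
python3 - <<'E'
from h import *
plan(.523,-.3716,.175,-92.6);st()
im=grab('wrist','w27');crop(im,180,150,380,310,4,'w27c')
import pickle; pickle.dump((arm.get_calibration('wrist'),arm.sense()),open('w27.pkl','wb'))
E
```

```text
t: 51.75
tcp_pos: [0.3725, 0.3413, 0.232]
ee_rot: [[-0.991, -0.007, 0.137], [-0.137, 0.03, -0.99], [0.003, -1.0, -0.031]]
ft_force: [0.3, 0.2, -0.4]
finger_gap: 0.0554
t: 53.75
tcp_pos: [0.5149, -0.374, 0.2594]
ee_rot: [[-0.999, -0.003, -0.048], [0.048, 0.038, -0.998], [0.005, -0.999, -0.038]]
ft_force: [0.9, 0.7, -0.0]
finger_gap: 0.0554
angle now -92.78 -> yaw to go -0.18
tool shift now (mm) [-8.4 84.4  0.4] world [  8.1   2.4 -84.4] t 53.8 gap 0.0554 j7 -0.75
shift after yaw (mm) [-8.4 84.4  0.4]
t 53.75 tcp [ 0.5149 -0.374   0.2594] ft [ 0.9001  0.6516 -0.0062] gap 0.0554 j [ 0.1063  0.5035  0.6983  1.5444 -0.3603  1.2481 -0.7504]
x [-0.9988  0.0483  0.0051] y [-0.0033  0.0378 -0.9993] z [-0.0484 -0.9981 -0.0376]
```

View pics/w27c.png

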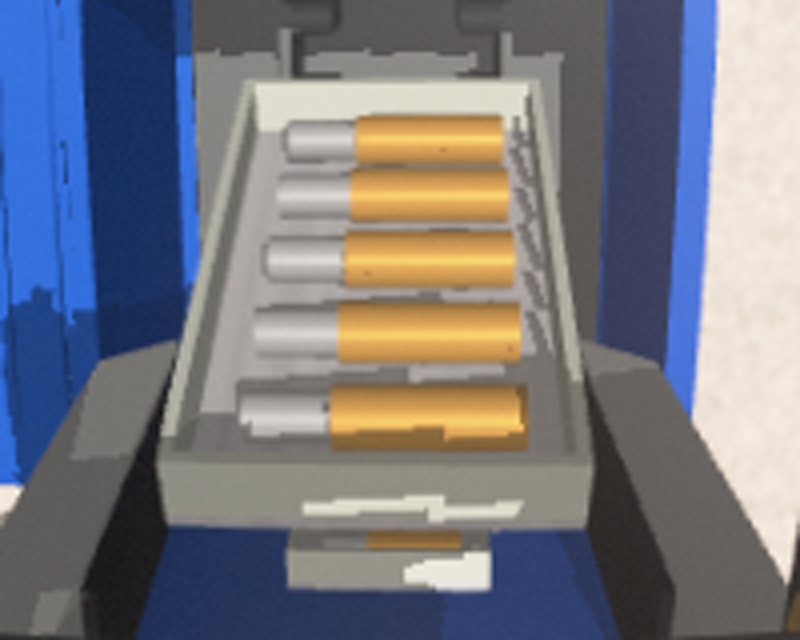

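```bash
python3 - <<'E'
from h import *
import pickle; cal,s=pickle.load(open('w27.pkl','rb'))
f=lambda x,y:(x/4+180,y/4+150)
packpose(f(247,82),f(540,80),f(160,460),f(593,460),cal,s)
E
python3 -m pendant '[[-0.003,0.01,0,0,0.03],[-0.003,0.02,0,0,0.03],[-0.002,0.02,0.001,0,0.03],[0,0.02,0.001,0,0.03],[0,0.01,0.001,0,0.03],[0,0.002,0,0,0.03],[0,0,0,0,0.03]]' >/dev/null
python3 - <<'E'
from h import *
plan(.565,-.3725,.178,-92.6)
E
```

```text
tilt 0.355 g 0.0905 oz 0.0001 roll 0.027 ox 0.0009 rms 0.68 bottom [ 0.5469 -0.3746  0.1719] up axis [-0.3446 -0.0187  0.9386]
angle now -92.16 -> yaw to go 0.44
tool shift now (mm) [-37.9  -4.4   5.6] world [37.7 -7.2  4.1] t 54.5 gap 0.0556 j7 -0.71
shift after yaw (mm) [-38.   -4.4   5.3]
```

```bash
python3 -m pendant '[[-0.003,0,0.003,0.4,0.03],[-0.005,0,0.003,0,0.03],[-0.005,0,0,0,0.03],[-0.005,0,0,0,0.03],[-0.005,0,0,0,0.03],[-0.005,0,0,0,0.03],[-0.002,0,0,0,0.03],[0,0,0,0,0.03]]' >/dev/null
python3 - <<'E'
from h import *
plan(.561,-.3725,.175,-92.6);st()
E
```

```text
angle now -92.57 -> yaw to go 0.03
tool shift now (mm) [-0.4  1.3 -1.3] world [ 0.5  1.4 -1.3] t 55.3 gap 0.0551 j7 -0.74
shift after yaw (mm) [-0.4  1.3 -1.3]
t 55.30 tcp [ 0.5605 -0.3739  0.1763] ft [-0.89    0.5913  0.6451] gap 0.0551 j [ 0.1335  0.6426  0.641   1.5266 -0.4412  1.1393 -0.7393]
x [-0.999   0.0449  0.0001] y [ 0.0017  0.0394 -0.9992] z [-0.0449 -0.9982 -0.0395]
```

Good. Back off, rise, and go over slot −13.

```bash
python3 -m pendant '[[0,0,0,0,0.03],[0.004,-0.004,0,0,0.03],[0.004,-0.01,0,0,0.03],[0.004,-0.015,0,0,0.03],[0.004,-0.015,0,0,0.03],[0.01,0,0,0,0.03],[0.02,0,0,0,0.03],[0.025,0,0,0,0.03],[0.016,0,0,0,0.03],[0.004,0,0,0,0.03],[0,0,0,0,0.03],[0,0,0,0,0.03]]' >/dev/null
python3 - <<'E'
from h import *
plan(.4622,-.3687,.23,-92.6);s=st()
im=grab('wrist','w28');crop(im,190,130,370,300,4.4,'w28c')
import pickle; pickle.dump((arm.get_calibration('wrist'),s),open('w28.pkl','wb'))
E
```

```text
angle now -92.60 -> yaw to go -0.00
tool shift now (mm) [ 1.3 -2.8 -3. ] world [-1.2  3.   2.9] t 56.5 gap 0.0552 j7 -0.69
shift after yaw (mm) [ 1.3 -2.8 -3. ]
t 56.50 tcp [ 0.4634 -0.3717  0.2271] ft [ 0.0909  0.078  -0.9291] gap 0.0552 j [ 0.1126  0.4478  0.7068  1.6985 -0.3511  1.1396 -0.6891]
x [-0.9989  0.0456 -0.0058] y [ 0.0075  0.0384 -0.9992] z [-0.0453 -0.9982 -0.0387]
```

View pics/w28c.png

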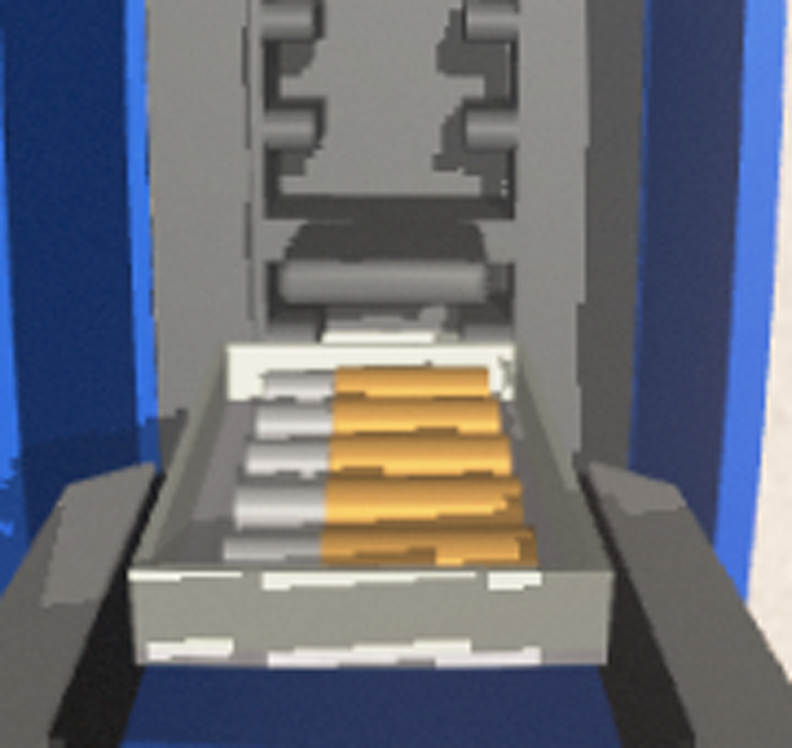

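```bash
python3 - <<'E'
from h import *
import pickle; cal,s=pickle.load(open('w28.pkl','rb'))
f=lambda x,y:(x/4.4+190,y/4.4+130)
T=np.array([.4622,-.3687])
x,b=packpose(f(219,344),f(520,344),f(130,570),f(613,570),cal,s); print((T-b[:2])*1000, 'TCP target',s['tcp_pos'][:2]+T-b[:2],'z',s['tcp_pos'][2]-b[2]+.008)
E
```

```text
tilt 0.003 g 0.0882 oz -0.0001 roll -0.003 ox 0.0006 rms 0.23 bottom [ 0.4649 -0.3679  0.1359] up axis [-0.0105 -0.0382  0.9992]
[-2.7094 -0.8379] TCP target [ 0.4607 -0.3725] z 0.09912348569984947
```

```bash
python3 -m pendant '[[0.002,0.005,0.001,0,0.03],[0.001,0.01,0.001,0,0.03],[0,0.01,0.001,0,0.03],[0,0.01,0,0,0.03],[0,0.01,0.001,0,0.03],[0,0.01,0,0,0.03],[0,0.006,0,0,0.03],[0,0,0,0,0.03],[0,0,0,0,0.03]]' >/dev/null
python3 - <<'E'
from h import *
plan(.4607,-.3725,.15,-92.6);st()
im=grab('wrist','w29');crop(im,190,120,370,255,4.4,'w29c')
E
```

```text
angle now -92.50 -> yaw to go 0.10
tool shift now (mm) [0.6 8.  0.3] world [-0.6  0.1 -8. ] t 57.5 gap 0.0551 j7 -0.64
shift after yaw (mm) [0.6 8.  0.3]
t 57.45 tcp [ 0.4613 -0.3726  0.158 ] ft [-0.467  -1.1049 -1.9362] gap 0.0551 j [ 0.1484  0.5253  0.6669  1.7611 -0.4108  1.0178 -0.6352]
x [-0.999   0.0438 -0.0022] y [ 0.0039  0.0392 -0.9992] z [-0.0437 -0.9983 -0.0393]
```

View pics/w29c.png

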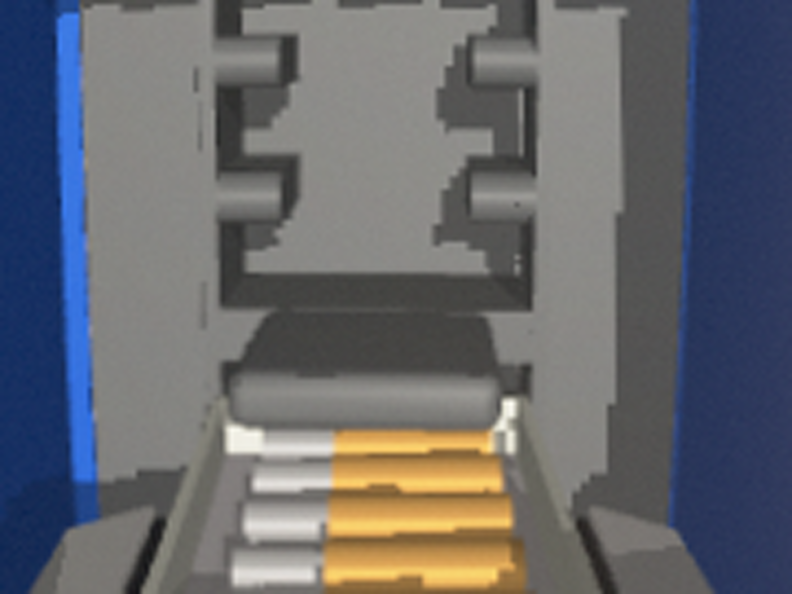

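```bash
python3 -m pendant '[[0,0.003,0.0005,0,0.03],[0,0.006,0,0,0.03],[0,0.006,0.0005,0,0.03],[0,0.006,0,0,0.03],[0,0,0,0,0.03]]' 
python3 - <<'E'
from h import *
plan(.4607,-.3725,.0991,-92.6)
im=grab('wrist','w30');crop(im,190,120,370,255,4.4,'w30c')
E
```

```text
t: 58.0
tcp_pos: [0.4616, -0.3729, 0.136]
ee_rot: [[-0.999, 0.005, -0.043], [0.044, 0.039, -0.998], [-0.003, -0.999, -0.039]]
ft_force: [0.0, -0.3, -1.3]
finger_gap: 0.0551
angle now -92.49 -> yaw to go 0.11
tool shift now (mm) [ 1.  36.9  1. ] world [ -0.9   0.4 -36.9] t 58.0 gap 0.0551 j7 -0.62
shift after yaw (mm) [ 1.  36.9  1. ]
```

View pics/w30c.png

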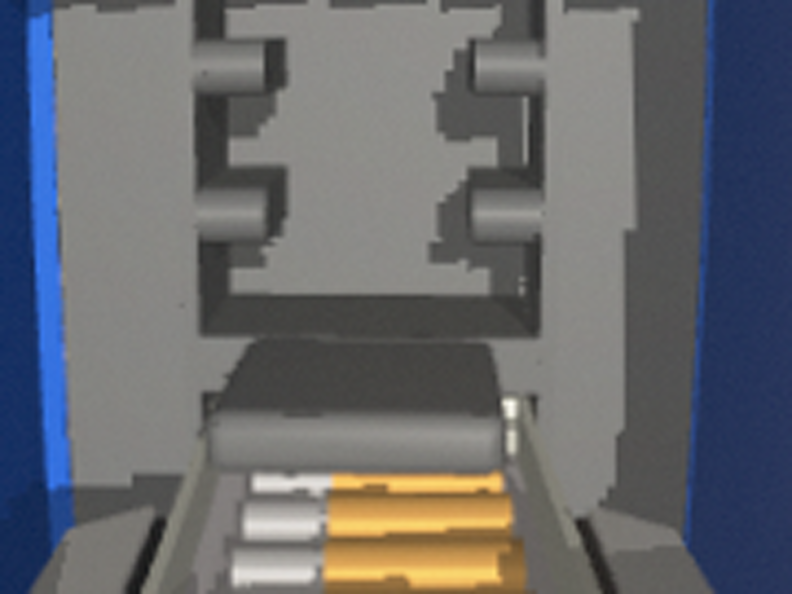

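```bash
python3 -m pendant '[[0.001,0.006,0.001,0,0.03],[0,0.006,0,0,0.03],[0,0.006,0,0,0.03],[0,0.006,0.001,0,0.03],[0,0.005,0,0,0.03],[0,0,0,0,0.03]]' 
python3 -m pendant '[[0,0.003,0,0,0.03],[0,0.002,0,0,0.03],[0,0.002,0,0,0.03],[0,0.001,0,0,0.03],[0,0,0,0,0.03]]'
```

```text
t: 58.65
tcp_pos: [0.4609, -0.3738, 0.1047]
ee_rot: [[-0.999, 0.006, -0.043], [0.044, 0.039, -0.998], [-0.004, -0.999, -0.039]]
ft_force: [0.2, -0.6, -0.8]
finger_gap: 0.0546
t: 59.15
tcp_pos: [0.4612, -0.3737, 0.0964]
ee_rot: [[-0.999, 0.006, -0.043], [0.043, 0.038, -0.998], [-0.004, -0.999, -0.038]]
ft_force: [0.6, 0.7, -0.9]
finger_gap: 0.0551
```

```bash
python3 -m pendant '[[0,0.0005,0,0,0.03],[0,0,0,0,0.06],[0,0,0,0,0.07],[0,0,0,0,0.07],[0,-0.01,0,0,0.07],[0,-0.02,0,0,0.07],[0,-0.03,0,0,0.07],[0,-0.03,0,0,0.07],[0,-0.03,0,0,0.07],[0,-0.03,0,0,0.07],[0,0,0,0,0.07],[0,0,0,0,0.07]]' 
python3 - <<'E'
from h import *
im=grab('wrist','w31');crop(im,190,100,370,300,4,'w31c'); st()
import pickle; pickle.dump((arm.get_calibration('wrist'),arm.sense()),open('w31.pkl','wb'))
E
```

```text
t: 60.35
tcp_pos: [0.4592, -0.3807, 0.2569]
ee_rot: [[-0.999, 0.008, -0.045], [0.046, 0.036, -0.998], [-0.006, -0.999, -0.036]]
ft_force: [-0.2, 0.8, -0.9]
finger_gap: 0.0697
t 60.40 tcp [ 0.4592 -0.3809  0.257 ] ft [-0.0325 -0.1262  1.2499] gap 0.0702 j [ 0.116   0.4243  0.724   1.6596 -0.3306  1.196  -0.6912]
x [-0.9989  0.0458 -0.0063] y [ 0.008   0.0358 -0.9993] z [-0.0455 -0.9983 -0.0361]
```

View pics/w31c.png

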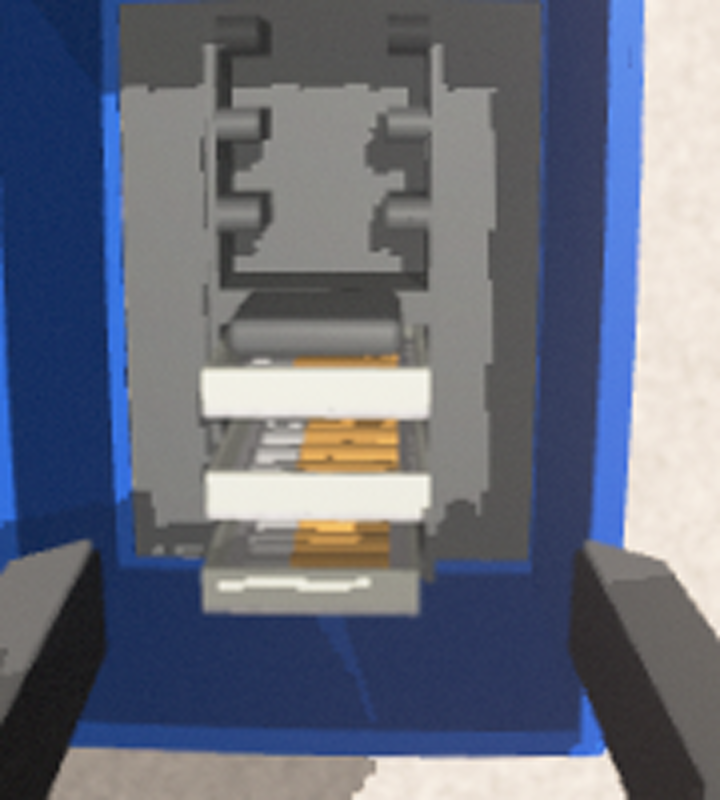

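```bash
python3 - <<'E'
from h import *
import pickle; cal,s=pickle.load(open('w31.pkl','rb'))
quad('wrist','top C',[(201,369),(431,369),(429,417),(203,418)],.108,4,(190,100),cal)
E
python3 -m pendant '[[0,-0.015,-0.02,0,0.07],[-0.004,-0.01,-0.035,-1,0.07],[-0.005,0,-0.045,-1,0.07],[-0.005,0,-0.045,-1,0.07],[-0.005,0,-0.045,-1,0.07],[-0.005,0,-0.045,-1,0.07],[-0.005,0,-0.045,-1,0.07],[-0.005,0,-0.045,-1,0.07],[-0.005,0,-0.045,-1,0.07],[-0.005,0,-0.045,-1,0.07],[-0.005,0,-0.045,-1,0.07],[-0.005,0,-0.045,0,0.07],[-0.005,0,-0.045,0,0.07],[-0.005,0,-0.045,0,0.07],[-0.005,0,-0.045,0,0.07],[-0.005,0,-0.045,0,0.07],[0,0,-0.03,0,0.07],[0,0,0,0,0.07],[0,0,0,0,0.07]]' >/dev/null
python3 - <<'E'
from h import *
plan(.4728,.3616,.2,-82)
E
```

```text
top C [ 0.462  -0.3703]
   [ 0.4691 -0.3427] L 55.7 ang -92.2
   [ 0.4669 -0.3984] L 11.9 ang 176.0
   [ 0.4551 -0.3975] L 55.2 ang 88.2
   [ 0.4568 -0.3424] L 12.3 ang -1.7
angle now -82.35 -> yaw to go -0.35
tool shift now (mm) [ 1.8 93.8  4.1] world [ -2.5  -1.6 -93.8] t 62.3 gap 0.0697 j7 -2.03
shift after yaw (mm) [ 1.8 93.8  4.1]
```

```bash
python3 -m pendant '[[0.001,0.01,0.002,-0.3,0.07],[0.001,0.02,0.002,0,0.07],[0,0.025,0,0,0.07],[0,0.025,0,0,0.07],[0,0.015,0,0,0.07],[0,0,0,0,0.07],[0,0,0,0,0.07]]' >/dev/null
python3 - <<'E'
from h import *
plan(.4728,.3616,.1065,-82);st()
for k,p in dict(D=(.4722,.3615),E=(.506,.3665)).items(): print(k,proj('wrist',[*p,.115]))
im=grab('wrist','w32');crop(im,200,60,360,260,3,'w32c')
E
```

```text
angle now -82.56 -> yaw to go -0.56
tool shift now (mm) [-1.3 85.7 -7.7] world [ -1.   10.1 -85.4] t 63.0 gap 0.0704 j7 -1.98
shift after yaw (mm) [-1.4 85.7 -7.7]
t 63.00 tcp [0.4738 0.3515 0.1919] ft [0.1836 0.5463 0.5891] gap 0.0704 j [-0.9046  0.3994  0.2936  1.7512 -0.1685  1.009  -1.9838]
x [-0.9915 -0.1299  0.011 ] y [-0.0145  0.0261 -0.9996] z [ 0.1295 -0.9912 -0.0277]
D [264.1074 220.899 ]
E [262.9658 176.1724]
```

View pics/w32c.png

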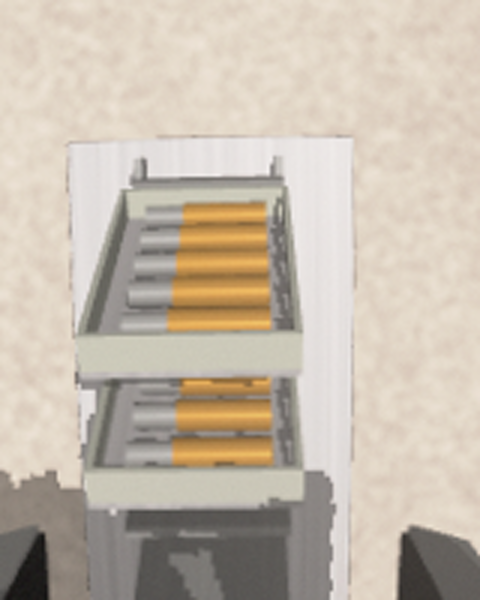

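```bash
python3 -m pendant '[[0,0.015,-0.004,-0.4,0.07],[0,0.02,-0.004,-0.1,0.07],[0,0.02,0,0,0.07],[0,0.012,0,0,0.07],[0,0.004,0,0,0.07],[0,0,0,0,0.07]]' >/dev/null
python3 - <<'E'
from h import *
plan(.4722,.3616,.1065,-82)
E
```

```text
angle now -81.98 -> yaw to go 0.02
tool shift now (mm) [ 0.9 13.4  1.5] world [ -0.9  -1.2 -13.5] t 63.6 gap 0.0700 j7 -1.96
shift after yaw (mm) [ 0.9 13.4  1.5]
```

```bash
python3 -m pendant '[[0.001,0.006,0.001,0,0.07],[0,0.006,0,0,0.07],[0,0.001,0,0,0.07],[0,0,0,0,0.07]]' >/dev/null
python3 - <<'E'
from h import *
plan(.4722,.3616,.1065,-82); st()
E
python3 -m pendant '[[0,0,0,0,0.05],[0,0,0,0,0.03],[0,0,0,0,0.03],[0,0,0,0,0.03],[0,0,0,0,0.03]]' 10
```

```text
angle now -81.98 -> yaw to go 0.02
tool shift now (mm) [0.8 1.2 0.9] world [-0.7 -1.  -1.2] t 64.0 gap 0.0702 j7 -1.95
shift after yaw (mm) [0.8 1.2 0.9]
t 64.05 tcp [0.4729 0.3626 0.1077] ft [-0.4823  0.2571  0.4267] gap 0.0702 j [-0.8918  0.5086  0.262   1.8052 -0.2111  0.8404 -1.9523]
x [-0.9902 -0.1397  0.0038] y [-0.0083  0.0319 -0.9995] z [ 0.1395 -0.9897 -0.0327]
t: 64.55
tcp_pos: [0.4731, 0.3627, 0.1083]
ee_rot: [[-0.99, -0.008, 0.139], [-0.14, 0.032, -0.99], [0.003, -0.999, -0.033]]
ft_force: [-0.3, 0.4, -0.3]
finger_gap: 0.056
```

```bash
python3 -m pendant '[[0.002,-0.005,0,0,0.03],[0.0035,-0.0095,0,0,0.03],[0.0035,-0.0095,0,0,0.03],[0.0035,-0.0095,0,0,0.03],[0.0035,-0.0095,0,0,0.03],[0.0035,-0.0095,0,0,0.03],[0.0035,-0.0095,0,0,0.03],[0.0035,-0.0095,0,0,0.03],[0.0035,-0.0095,0,0,0.03],[0,-0.015,0,0,0.03],[0,-0.02,0,0,0.03]]' 10
python3 -m pendant '[[0,-0.02,0.005,0,0.03],[0,-0.02,0.02,0,0.03],[0,0,0.03,1,0.03],[0,0,0.04,1,0.03],[0,0,0.045,1,0.03],[-0.006,0,0.045,1,0.03],[-0.006,0,0.045,1,0.03],[-0.006,0,0.045,1,0.03],[-0.006,0,0.045,1,0.03],[-0.006,0,0.045,1,0.03],[-0.006,0,0.045,1,0.03],[-0.006,0,0.045,1,0.03],[-0.006,0,0.045,0.6,0.03],[-0.006,0,0.045,0,0.03],[-0.006,0,0.045,0,0.03],[-0.006,0,0.045,0,0.03],[0,0,0.045,0,0.03],[0,0,0.02,0,0.03],[0,0,0,0,0.03],[0,0,0,0,0.03]]' 10
python3 - <<'E'
from h import *
plan(.523,-.3716,.175,-92.6);st()
im=grab('wrist','w33');crop(im,180,150,380,310,4,'w33c')
import pickle; pickle.dump((arm.get_calibration('wrist'),arm.sense()),open('w33.pkl','wb'))
E
```

```text
t: 65.65
tcp_pos: [0.4403, 0.3536, 0.2328]
ee_rot: [[-0.99, -0.009, 0.14], [-0.14, 0.032, -0.99], [0.005, -0.999, -0.033]]
ft_force: [-0.7, -0.4, -1.7]
finger_gap: 0.0557
t: 67.65
tcp_pos: [0.5217, -0.37, 0.2586]
ee_rot: [[-0.999, -0.004, -0.046], [0.046, 0.04, -0.998], [0.005, -0.999, -0.039]]
ft_force: [-0.6, -0.2, -0.9]
finger_gap: 0.0557
angle now -92.64 -> yaw to go -0.04
tool shift now (mm) [-1.8 83.5  4.8] world [  1.3  -1.6 -83.6] t 67.7 gap 0.0557 j7 -0.76
shift after yaw (mm) [-1.8 83.5  4.8]
t 67.65 tcp [ 0.5217 -0.37    0.2586] ft [-0.5713 -0.1639 -0.8981] gap 0.0557 j [ 0.1053  0.5089  0.6884  1.5355 -0.3608  1.2505 -0.7603]
x [-0.9989  0.0458  0.0054] y [-0.0036  0.0396 -0.9992] z [-0.046  -0.9982 -0.0394]
```

View pics/w33c.png

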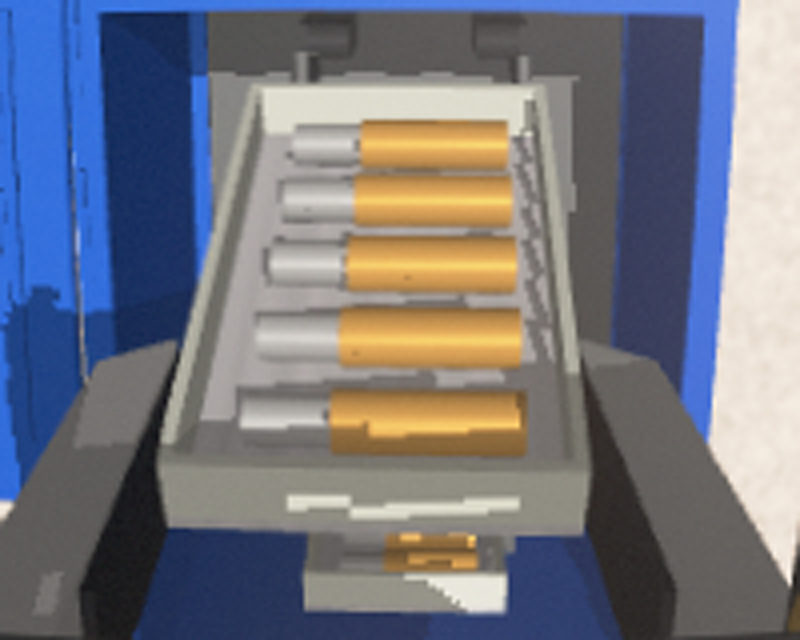

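```bash
python3 - <<'E'
from h import *
import pickle; cal,s=pickle.load(open('w33.pkl','rb'))
f=lambda x,y:(x/4+180,y/4+150)
packpose(f(253,86),f(544,84),f(160,462),f(590,462),cal,s)
E
python3 -m pendant '[[0,0.01,0.001,0,0.03],[0,0.02,0.001,0,0.03],[0,0.02,0.001,0,0.03],[0,0.02,0.001,0,0.03],[0,0.008,0.001,0,0.03],[0,0,0,0,0.03],[0,0,0,0,0.03]]' >/dev/null
python3 - <<'E'
from h import *
plan(.561,-.3725,.175,-92.6)
E
```

```text
tilt 0.352 g 0.0909 oz -0.0000 roll 0.038 ox 0.0000 rms 0.88 bottom [ 0.5527 -0.3711  0.1702] up axis [-0.3416 -0.0214  0.9396]
angle now -92.05 -> yaw to go 0.55
tool shift now (mm) [-36.8   2.1   7.7] world [36.5 -8.9 -2.5] t 68.4 gap 0.0558 j7 -0.71
shift after yaw (mm) [-36.8   2.1   7.3]
```

```bash
python3 -m pendant '[[-0.003,0.002,0.004,0.5,0.03],[-0.005,0,0.003,0,0.03],[-0.005,0,0,0,0.03],[-0.005,0,0,0,0.03],[-0.005,0,0,0,0.03],[-0.005,0,0,0,0.03],[-0.003,0,0,0,0.03],[0,0,0,0,0.03]]' >/dev/null
python3 - <<'E'
from h import *
plan(.5615,-.3725,.175,-92.6);st()
E
```

```text
angle now -92.56 -> yaw to go 0.04
tool shift now (mm) [-2.6  2.6 -0.7] world [ 2.6  0.7 -2.5] t 69.2 gap 0.0548 j7 -0.74
shift after yaw (mm) [-2.6  2.6 -0.7]
t 69.20 tcp [ 0.5589 -0.3732  0.1775] ft [-0.6635 -0.2896 -0.7389] gap 0.0548 j [ 0.1362  0.6373  0.6363  1.5294 -0.4362  1.1401 -0.7414]
x [-0.999   0.0447  0.0006] y [ 0.0012  0.0408 -0.9992] z [-0.0447 -0.9982 -0.0408]
```

Slot 13 is next (0.4882, −0.3699).

```bash
python3 -m pendant '[[-0.003,0,0,0,0.03],[0,0,0,0,0.03],[0.004,-0.004,0,0,0.03],[0.004,-0.01,0,0,0.03],[0.004,-0.015,0,0,0.03],[0.004,-0.015,0,0,0.03],[0.01,0,0,0,0.03],[0.02,0,0,0,0.03],[0.016,0,0,0,0.03],[0.004,0,0,0,0.03],[0,0,0,0,0.03],[0,0,0,0,0.03]]' >/dev/null
python3 - <<'E'
from h import *
plan(.4882,-.3699,.23,-92.6);s=st()
im=grab('wrist','w34');crop(im,190,130,370,300,4.4,'w34c')
import pickle; pickle.dump((arm.get_calibration('wrist'),s),open('w34.pkl','wb'))
E
```

```text
angle now -92.60 -> yaw to go 0.00
tool shift now (mm) [ 3.3 -1.5 -2.6] world [-3.2  2.7  1.6] t 70.4 gap 0.0549 j7 -0.71
shift after yaw (mm) [ 3.3 -1.5 -2.6]
t 70.40 tcp [ 0.4914 -0.3726  0.2284] ft [-0.585  -0.8275 -0.6466] gap 0.0549 j [ 0.1182  0.4878  0.6876  1.6371 -0.3664  1.1645 -0.7125]
x [-0.999   0.0455 -0.0045] y [ 0.0063  0.0397 -0.9992] z [-0.0452 -0.9982 -0.0399]
```

View pics/w34c.png

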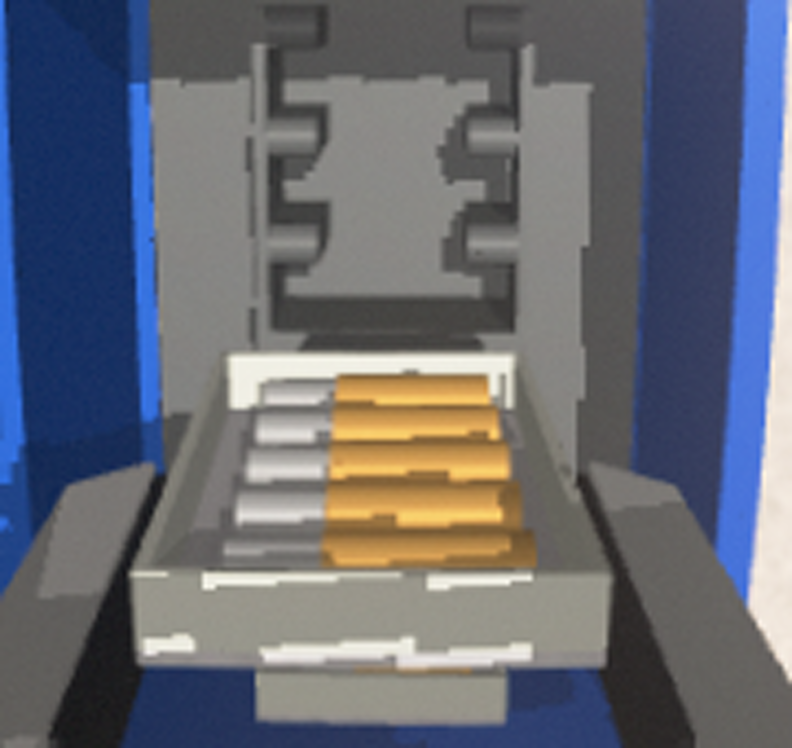

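```bash
python3 - <<'E'
from h import *
import pickle; cal,s=pickle.load(open('w34.pkl','rb'))
f=lambda x,y:(x/4.4+190,y/4.4+130)
T=np.array([.4882,-.3699])
x,b=packpose(f(220,354),f(521,354),f(132,573),f(612,573),cal,s); print((T-b[:2])*1000, 'TCP target',s['tcp_pos'][:2]+T-b[:2],'z',s['tcp_pos'][2]-b[2]+.008)
E
```

```text
tilt -0.011 g 0.0887 oz -0.0000 roll -0.002 ox -0.0002 rms 0.15 bottom [ 0.4908 -0.3687  0.1368] up axis [ 0.0046 -0.0402  0.9992]
[-2.6444 -1.2434] TCP target [ 0.4888 -0.3738] z 0.09960427111463602
```

```bash
python3 -m pendant '[[0.0025,0.003,0.001,0,0.03],[0,0.006,0.001,0,0.03],[0,0.006,0.001,0,0.03],[0,0,0,0,0.03],[0,0,0,0,0.03]]' >/dev/null
python3 - <<'E'
from h import *
plan(.4888,-.3738,.16,-92.6)
E
```

```text
angle now -92.51 -> yaw to go 0.09
tool shift now (mm) [ 1.2 50.6  1.2] world [ -1.1   0.8 -50.6] t 71.0 gap 0.0548 j7 -0.70
shift after yaw (mm) [ 1.2 50.6  1.2]
```

```bash
python3 -m pendant '[[0.001,0.006,0.001,0,0.03],[0,0.008,0,0,0.03],[0,0.008,0,0,0.03],[0,0.008,0.001,0,0.03],[0,0.008,0,0,0.03],[0,0.006,0,0,0.03],[0,0,0,0,0.03],[0,0,0,0,0.03]]' >/dev/null
python3 - <<'E'
from h import *
plan(.4888,-.3738,.15,-92.6);st()
im=grab('wrist','w35');crop(im,190,120,370,255,4.4,'w35c')
E
```

```text
angle now -92.51 -> yaw to go 0.09
tool shift now (mm) [-0.  11.9 -0.4] world [  0.1   0.8 -11.8] t 71.8 gap 0.0552 j7 -0.66
shift after yaw (mm) [-0.  11.9 -0.4]
t 71.75 tcp [ 0.4887 -0.3746  0.1618] ft [-0.4663  0.1276 -1.4642] gap 0.0552 j [ 0.1497  0.5579  0.652   1.698  -0.4179  1.0487 -0.6636]
x [-0.999   0.0439 -0.0017] y [ 0.0035  0.0403 -0.9992] z [-0.0438 -0.9982 -0.0405]
```

View pics/w35c.png

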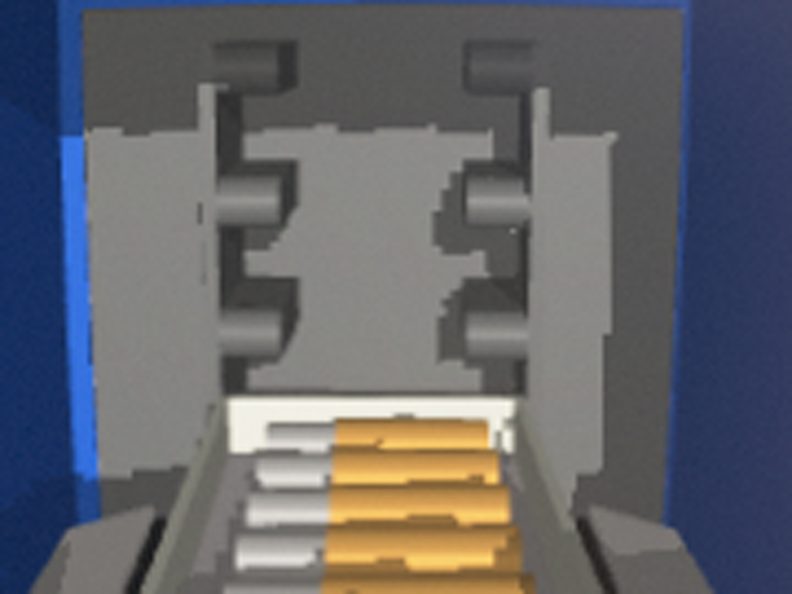

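```bash
python3 -m pendant '[[0,0.005,0,0,0.03],[0,0.006,0.0005,0,0.03],[0,0.006,0.0005,0,0.03],[0,0.006,0,0,0.03],[0,0,0,0,0.03]]' 
python3 - <<'E'
from h import *
plan(.4888,-.3738,.0996,-92.6)
E
```

```text
t: 72.3
tcp_pos: [0.489, -0.3748, 0.1373]
ee_rot: [[-0.999, 0.004, -0.043], [0.044, 0.04, -0.998], [-0.003, -0.999, -0.04]]
ft_force: [-0.3, -0.4, -1.2]
finger_gap: 0.0547
angle now -92.49 -> yaw to go 0.11
tool shift now (mm) [ 0.4 37.7  0.6] world [ -0.2   1.  -37.7] t 72.3 gap 0.0547 j7 -0.65
shift after yaw (mm) [ 0.4 37.7  0.6]
```

```bash
python3 -m pendant '[[0,0.006,0,0,0.03],[0,0.006,0,0,0.03],[0,0.006,0.001,0,0.03],[0,0.006,0,0,0.03],[0,0.005,0,0,0.03],[0,0,0,0,0.03]]' 
python3 -m pendant '[[0,0.003,0,0,0.03],[0,0.002,0,0,0.03],[0,0.002,0,0,0.03],[0,0.002,0,0,0.03],[0,0,0,0,0.03]]'
```

```text
t: 72.9
tcp_pos: [0.4888, -0.3746, 0.1054]
ee_rot: [[-0.999, 0.004, -0.044], [0.044, 0.04, -0.998], [-0.002, -0.999, -0.04]]
ft_force: [-0.2, 0.2, -0.6]
finger_gap: 0.0553
t: 73.4
tcp_pos: [0.4903, -0.3745, 0.0981]
ee_rot: [[-0.999, 0.007, -0.043], [0.043, 0.04, -0.998], [-0.005, -0.999, -0.04]]
ft_force: [-2.3, 0.4, -1.9]
finger_gap: 0.0547
```

```bash
python3 -m pendant '[[0.001,0.001,0,0,0.03],[0,0.0005,0,0,0.03],[0,0,0,0,0.06],[0,0,0,0,0.07],[0,0,0,0,0.07],[0,-0.01,0,0,0.07],[0,-0.02,0,0,0.07],[0,-0.03,0,0,0.07],[0,-0.03,0,0,0.07],[0,-0.03,0,0,0.07],[0,-0.03,0,0,0.07],[0,0,0,0,0.07],[0,0,0,0,0.07]]' 
python3 - <<'E'
from h import *
im=grab('wrist','w36');crop(im,190,100,370,300,4,'w36c'); st()
import pickle; pickle.dump((arm.get_calibration('wrist'),arm.sense()),open('w36.pkl','wb'))
E
```

```text
t: 74.7
tcp_pos: [0.4876, -0.3814, 0.2575]
ee_rot: [[-0.999, 0.01, -0.044], [0.045, 0.038, -0.998], [-0.008, -0.999, -0.038]]
ft_force: [-0.1, -0.0, -1.2]
finger_gap: 0.0698
t 74.75 tcp [ 0.4876 -0.3817  0.2576] ft [-0.1212 -0.0368  0.4256] gap 0.0701 j [ 0.1246  0.4645  0.7019  1.601  -0.3499  1.216  -0.7116]
x [-0.9989  0.0451 -0.0084] y [ 0.0101  0.0374 -0.9992] z [-0.0447 -0.9983 -0.0378]
```

View pics/w36c.png

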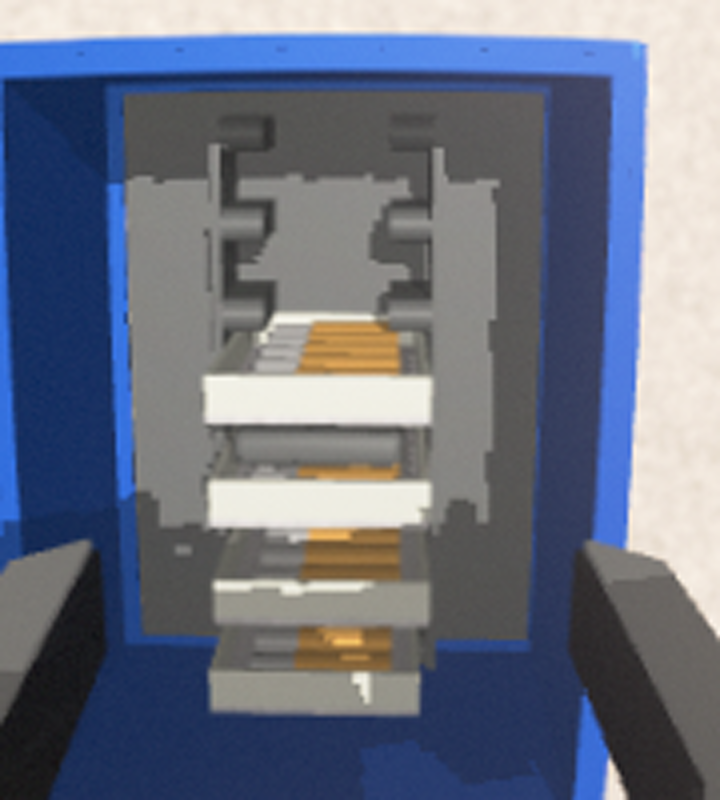

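```bash
python3 - <<'E'
from h import *
import pickle; cal,s=pickle.load(open('w36.pkl','rb'))
quad('wrist','top D',[(204,376),(433,376),(431,424),(206,424)],.108,4,(190,100),cal)
E
python3 -m pendant '[[0,-0.015,-0.02,0,0.07],[-0.004,-0.01,-0.035,-1,0.07],[-0.005,0,-0.045,-1,0.07],[-0.005,0,-0.045,-1,0.07],[-0.005,0,-0.045,-1,0.07],[-0.005,0,-0.045,-1,0.07],[-0.005,0,-0.045,-1,0.07],[-0.005,0,-0.045,-1,0.07],[-0.005,0,-0.045,-1,0.07],[-0.005,0,-0.045,-1,0.07],[-0.005,0,-0.045,-1,0.07],[-0.005,0,-0.045,0,0.07],[-0.005,0,-0.045,0,0.07],[-0.005,0,-0.045,0,0.07],[-0.005,0,-0.045,0,0.07],[-0.005,0,-0.045,0,0.07],[0,0,-0.035,0,0.07],[0,0,0,0,0.07],[0,0,0,0,0.07]]' >/dev/null
python3 - <<'E'
from h import *
plan(.5065,.3667,.2,-82)
E
```

```text
top D [ 0.4888 -0.3712]
   [ 0.4958 -0.3437] L 55.6 ang -92.1
   [ 0.4938 -0.3993] L 11.9 ang 176.1
   [ 0.4818 -0.3985] L 55.1 ang 88.0
   [ 0.4838 -0.3434] L 12.0 ang -1.5
angle now -82.28 -> yaw to go -0.28
tool shift now (mm) [-5.  94.4  5.1] world [  4.4  -1.5 -94.5] t 76.7 gap 0.0698 j7 -1.98
shift after yaw (mm) [-5.  94.4  5.2]
```

```bash
python3 -m pendant '[[-0.003,0.01,0,-0.2,0.07],[-0.002,0.02,0,0,0.07],[0,0.025,-0.001,0,0.07],[0,0.025,-0.001,0,0.07],[0,0.015,0,0,0.07],[0,0,0,0,0.07],[0,0,0,0,0.07]]' >/dev/null
python3 - <<'E'
from h import *
plan(.5065,.3667,.107,-82);st()
for k,p in dict(E=(.506,.3665)).items(): print(k,proj('wrist',[*p,.115]))
im=grab('wrist','w37');crop(im,200,60,360,260,3,'w37c')
E
```

```text
angle now -82.59 -> yaw to go -0.59
tool shift now (mm) [ 0.6 85.1  0.8] world [ -1.7   1.4 -85.1] t 77.3 gap 0.0698 j7 -1.94
shift after yaw (mm) [ 0.6 85.1  0.8]
t 77.35 tcp [0.5082 0.3653 0.1921] ft [-0.4295 -0.1824  0.797 ] gap 0.0698 j [-0.9062  0.4667  0.3345  1.6593 -0.2073  1.0438 -1.9417]
x [-0.9915 -0.1293  0.0106] y [-0.0143  0.0273 -0.9995] z [ 0.129  -0.9912 -0.0289]
E [275.6538 223.1853]
```

View pics/w37c.png

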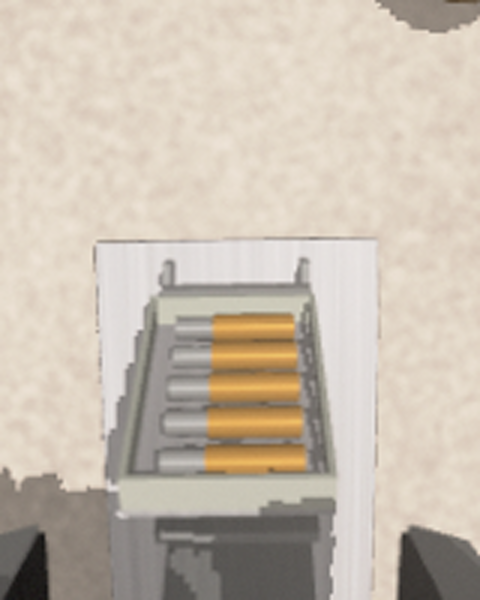

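```bash
python3 -m pendant '[[0.001,0.015,0,-0.4,0.07],[0,0.02,0,-0.1,0.07],[0,0.02,0,0,0.07],[0,0.012,0,0,0.07],[0,0.004,0,0,0.07],[0,0,0,0,0.07]]' >/dev/null
python3 - <<'E'
from h import *
plan(.506,.3667,.107,-82)
E
```

```text
angle now -82.04 -> yaw to go -0.04
tool shift now (mm) [ 1.7 13.   0.7] world [ -1.7  -0.5 -13. ] t 78.0 gap 0.0699 j7 -1.90
shift after yaw (mm) [ 1.7 13.   0.7]
```

```bash
python3 -m pendant '[[0.002,0.006,0.001,0,0.07],[0,0.006,0,0,0.07],[0,0.001,0,0,0.07],[0,0,0,0,0.07]]' >/dev/null
python3 - <<'E'
from h import *
plan(.506,.3667,.107,-82); st()
E
python3 -m pendant '[[0,0,0,0,0.05],[0,0,0,0,0.03],[0,0,0,0,0.03],[0,0,0,0,0.03],[0,0,0,0,0.03]]' 10
```

```text
angle now -82.03 -> yaw to go -0.03
tool shift now (mm) [0.4 0.8 0.1] world [-0.4 -0.1 -0.8] t 78.4 gap 0.0701 j7 -1.90
shift after yaw (mm) [0.4 0.8 0.1]
t 78.40 tcp [0.5064 0.3668 0.1078] ft [-0.1548  0.0141 -1.0152] gap 0.0701 j [-0.8859  0.5593  0.3032  1.7289 -0.2485  0.8765 -1.8996]
x [-0.9903 -0.1388  0.0033] y [-0.0079  0.0327 -0.9994] z [ 0.1386 -0.9898 -0.0334]
t: 78.9
tcp_pos: [0.5067, 0.367, 0.1085]
ee_rot: [[-0.99, -0.007, 0.139], [-0.139, 0.033, -0.99], [0.003, -0.999, -0.034]]
ft_force: [0.1, 0.2, -0.7]
finger_gap: 0.0557
```

```bash
python3 -m pendant '[[0.002,-0.005,0,0,0.03],[0.0035,-0.0095,0,0,0.03],[0.0035,-0.0095,0,0,0.03],[0.0035,-0.0095,0,0,0.03],[0.0035,-0.0095,0,0,0.03],[0.0035,-0.0095,0,0,0.03],[0.0035,-0.0095,0,0,0.03],[0.0035,-0.0095,0,0,0.03],[0.0035,-0.0095,0,0,0.03],[0,-0.015,0,0,0.03],[0,-0.02,0,0,0.03]]' 10
python3 -m pendant '[[0,-0.02,0.005,0,0.03],[0,-0.02,0.02,0,0.03],[0,0,0.03,1,0.03],[0,0,0.04,1,0.03],[0,0,0.045,1,0.03],[-0.003,0,0.045,1,0.03],[-0.003,0,0.045,1,0.03],[-0.003,0,0.045,1,0.03],[-0.003,0,0.045,1,0.03],[-0.003,0,0.045,1,0.03],[-0.003,0,0.045,1,0.03],[-0.003,0,0.045,1,0.03],[-0.003,0,0.045,0.6,0.03],[-0.003,0,0.045,0,0.03],[-0.003,0,0.045,0,0.03],[-0.003,0,0.045,0,0.03],[0,0,0.045,0,0.03],[0,0,0.025,0,0.03],[0,0,0,0,0.03],[0,0,0,0,0.03]]' 10
python3 - <<'E'
from h import *
plan(.523,-.3716,.175,-92.6);st()
im=grab('wrist','w38');crop(im,180,150,380,310,4,'w38c')
import pickle; pickle.dump((arm.get_calibration('wrist'),arm.sense()),open('w38.pkl','wb'))
E
```

```text
t: 80.0
tcp_pos: [0.4738, 0.3579, 0.2328]
ee_rot: [[-0.99, -0.009, 0.139], [-0.139, 0.032, -0.99], [0.004, -0.999, -0.033]]
ft_force: [-0.4, -0.2, -0.5]
finger_gap: 0.0556
t: 82.0
tcp_pos: [0.5199, -0.3713, 0.2584]
ee_rot: [[-0.999, -0.003, -0.048], [0.048, 0.04, -0.998], [0.005, -0.999, -0.039]]
ft_force: [0.2, -0.1, -1.3]
finger_gap: 0.0555
angle now -92.74 -> yaw to go -0.14
tool shift now (mm) [-3.6 83.4  3.4] world [  3.1  -0.3 -83.4] t 82.0 gap 0.0555 j7 -0.76
shift after yaw (mm) [-3.6 83.4  3.4]
t 82.00 tcp [ 0.5199 -0.3713  0.2584] ft [ 0.15   -0.0522 -1.309 ] gap 0.0555 j [ 0.107   0.5077  0.69    1.5381 -0.3612  1.2493 -0.758 ]
x [-0.9989  0.0476  0.005 ] y [-0.0031  0.0397 -0.9992] z [-0.0478 -0.9981 -0.0395]
```

View pics/w38c.png

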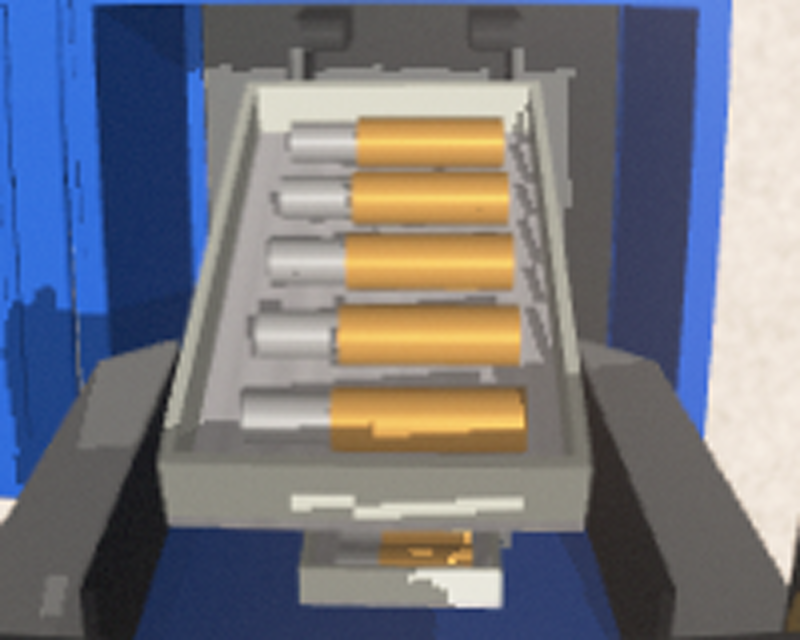

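```bash
python3 -m pendant '[[0,0.01,0.001,0,0.03],[0,0.02,0.001,0,0.03],[0,0.02,0.001,0,0.03],[0,0.02,0.001,0,0.03],[0,0.008,0.001,0,0.03],[0,0,0,0,0.03],[0,0,0,0,0.03]]' >/dev/null
python3 - <<'E'
from h import *
plan(.561,-.3725,.175,-92.6)
E
```

```text
angle now -92.17 -> yaw to go 0.43
tool shift now (mm) [-38.7   1.9   5.8] world [38.4 -7.2 -2.3] t 82.8 gap 0.0556 j7 -0.71
shift after yaw (mm) [-38.7   1.9   5.5]
```

```bash
python3 -m pendant '[[-0.004,0.002,0.003,0.4,0.03],[-0.005,0,0.002,0,0.03],[-0.005,0,0,0,0.03],[-0.005,0,0,0,0.03],[-0.005,0,0,0,0.03],[-0.005,0,0,0,0.03],[-0.004,0,0,0,0.03],[-0.001,0,0,0,0.03],[0,0,0,0,0.03]]' >/dev/null
python3 - <<'E'
from h import *
plan(.5615,-.3725,.175,-92.6);st()
E
```

```text
angle now -92.57 -> yaw to go 0.03
tool shift now (mm) [-1.3  2.4 -0.3] world [ 1.3  0.4 -2.4] t 83.7 gap 0.0551 j7 -0.74
shift after yaw (mm) [-1.3  2.4 -0.3]
t 83.65 tcp [ 0.5602 -0.3729  0.1774] ft [-1.3435  0.0781 -1.1496] gap 0.0551 j [ 0.1353  0.6392  0.6366  1.5271 -0.4373  1.1407 -0.7426]
x [-0.999   0.0449  0.0005] y [ 0.0014  0.0407 -0.9992] z [-0.0448 -0.9982 -0.0407]
```

```bash
python3 -m pendant '[[-0.001,0,0,0,0.03],[0,0,0,0,0.03],[0.004,-0.004,0,0,0.03],[0.004,-0.01,0,0,0.03],[0.004,-0.015,0,0,0.03],[0.004,-0.015,0,0,0.03],[0.01,0,0,0,0.03],[0.015,0,0,0,0.03],[0.004,0,0,0,0.03],[0,0,0,0,0.03],[0,0,0,0,0.03]]' >/dev/null
python3 - <<'E'
from h import *
plan(.5142,-.3711,.23,-92.6);s=st()
im=grab('wrist','w39');crop(im,190,130,370,300,4.4,'w39c')
import pickle; pickle.dump((arm.get_calibration('wrist'),s),open('w39.pkl','wb'))
E
```

```text
angle now -92.62 -> yaw to go -0.02
tool shift now (mm) [-1.4 -2.  -2.2] world [1.5 2.1 2.1] t 84.8 gap 0.0552 j7 -0.73
shift after yaw (mm) [-1.4 -2.  -2.2]
t 84.75 tcp [ 0.5127 -0.3732  0.2279] ft [ 0.8637 -0.4307 -1.2513] gap 0.0552 j [ 0.1193  0.5205  0.6788  1.591  -0.3807  1.1813 -0.7281]
x [-0.9989  0.0458 -0.004 ] y [ 0.0058  0.0397 -0.9992] z [-0.0456 -0.9982 -0.0399]
```

View pics/w39c.png

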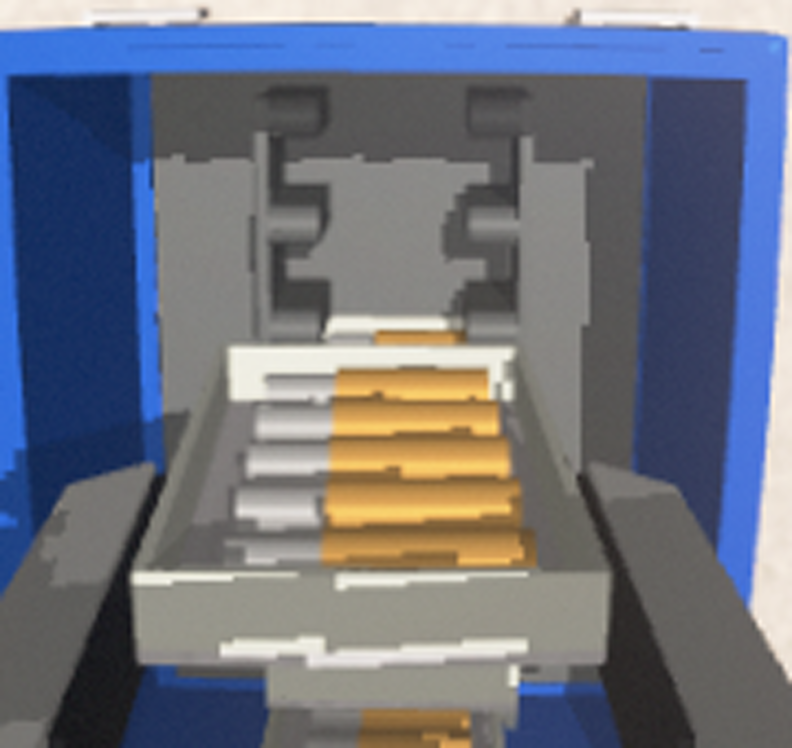

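```bash
python3 - <<'E'
from h import *
import pickle; cal,s=pickle.load(open('w39.pkl','rb'))
f=lambda x,y:(x/4.4+190,y/4.4+130)
T=np.array([.5142,-.3711])
x,b=packpose(f(220,346),f(521,346),f(132,572),f(612,572),cal,s); print((T-b[:2])*1000, 'TCP target',s['tcp_pos'][:2]+T-b[:2],'z',s['tcp_pos'][2]-b[2]+.008)
E
```

```text
tilt 0.003 g 0.0889 oz -0.0001 roll -0.002 ox 0.0000 rms 0.16 bottom [ 0.5135 -0.3693  0.1361] up axis [-0.0088 -0.0396  0.9992]
[ 0.7231 -1.7906] TCP target [ 0.5134 -0.375 ] z 0.09983688815261005
```

```bash
python3 -m pendant '[[-0.001,0.005,0.001,0,0.03],[0,0.008,0.001,0,0.03],[0,0.008,0.001,0,0.03],[0,0.008,0,0,0.03],[0,0.01,0.001,0,0.03],[0,0.01,0,0,0.03],[0,0.008,0.001,0,0.03],[0,0.003,0,0,0.03],[0,0,0,0,0.03],[0,0,0,0,0.03]]' >/dev/null
python3 - <<'E'
from h import *
plan(.5134,-.3748,.15,-92.6);st()
im=grab('wrist','w40');crop(im,190,120,370,255,4.4,'w40c')
E
```

```text
angle now -92.55 -> yaw to go 0.05
tool shift now (mm) [ 1.   9.9 -0.1] world [-0.9  0.5 -9.8] t 85.8 gap 0.0552 j7 -0.69
shift after yaw (mm) [ 1.   9.9 -0.1]
t 85.80 tcp [ 0.5143 -0.3753  0.1598] ft [ 0.0531  0.4582 -0.5133] gap 0.0552 j [ 0.1479  0.5958  0.6422  1.6427 -0.4314  1.0693 -0.6861]
x [-0.999   0.0446 -0.0007] y [ 0.0025  0.0408 -0.9992] z [-0.0445 -0.9982 -0.0409]
```

View pics/w40c.png

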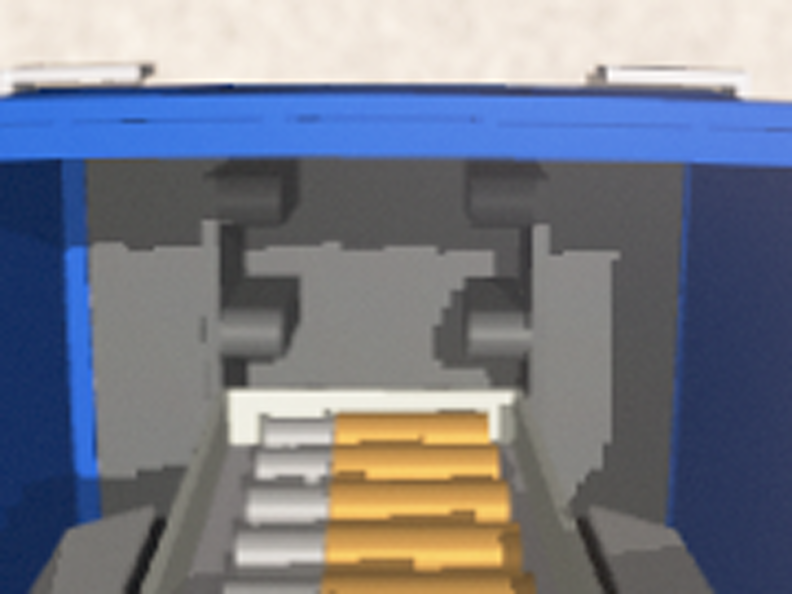

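Aligned (slot 220–530, pack 220–521). Down.

```bash
python3 -m pendant '[[0.001,0.005,0,0,0.03],[0,0.006,0.0005,0,0.03],[0,0.006,0.0005,0,0.03],[0,0.006,0,0,0.03],[0,0,0,0,0.03]]' 
python3 - <<'E'
from h import *
plan(.5134,-.3748,.0998,-92.6)
E
```

```text
t: 86.35
tcp_pos: [0.5136, -0.3754, 0.1355]
ee_rot: [[-0.999, 0.004, -0.044], [0.044, 0.04, -0.998], [-0.002, -0.999, -0.04]]
ft_force: [0.2, -0.9, -0.4]
finger_gap: 0.0548
angle now -92.54 -> yaw to go 0.06
tool shift now (mm) [ 0.3 35.7  0.9] world [ -0.2   0.6 -35.7] t 86.3 gap 0.0548 j7 -0.67
shift after yaw (mm) [ 0.3 35.7  0.9]
```

```bash
python3 -m pendant '[[0,0.006,0,0,0.03],[0,0.006,0,0,0.03],[0,0.006,0.001,0,0.03],[0,0.006,0,0,0.03],[0,0.005,0,0,0.03],[0,0,0,0,0.03]]' 
python3 -m pendant '[[0,0.002,0,0,0.03],[0,0.002,0,0,0.03],[0,0.002,0,0,0.03],[0,0.001,0,0,0.03],[0,0,0,0,0.03]]'
```

```text
t: 86.95
tcp_pos: [0.5135, -0.3752, 0.1036]
ee_rot: [[-0.999, 0.003, -0.044], [0.044, 0.041, -0.998], [-0.001, -0.999, -0.041]]
ft_force: [0.5, 0.7, -1.2]
finger_gap: 0.0549
t: 87.45
tcp_pos: [0.5155, -0.3751, 0.099]
ee_rot: [[-0.999, 0.008, -0.043], [0.044, 0.04, -0.998], [-0.006, -0.999, -0.04]]
ft_force: [-2.2, 0.4, -1.5]
finger_gap: 0.055
```

```bash
python3 -m pendant '[[0.0015,0.001,0,0,0.03],[0,0.001,0,0,0.03],[0,0,0,0,0.06],[0,0,0,0,0.07],[0,0,0,0,0.07],[0,-0.01,0,0,0.07],[0,-0.02,0,0,0.07],[0,-0.03,0,0,0.07],[0,-0.03,0,0,0.07],[0,-0.03,0,0,0.07],[0.02,-0.03,0,0,0.07],[0.02,0,0,0,0.07],[0,0,0,0,0.07],[0,0,0,0,0.07]]' 
python3 - <<'E'
from h import *
im=grab('wrist','w41');crop(im,160,60,400,300,3.3,'w41c'); st()
import pickle; pickle.dump((arm.get_calibration('wrist'),arm.sense()),open('w41.pkl','wb'))
E
```

```text
t: 88.85
tcp_pos: [0.4715, -0.3805, 0.2589]
ee_rot: [[-0.999, 0.012, -0.045], [0.045, 0.037, -0.998], [-0.01, -0.999, -0.038]]
ft_force: [0.1, 0.6, -0.0]
finger_gap: 0.07
t 88.90 tcp [ 0.4713 -0.3806  0.2587] ft [-0.0013 -0.2817  0.8545] gap 0.0701 j [ 0.1217  0.4373  0.7104  1.6354 -0.3372  1.2048 -0.7016]
x [-0.9989  0.0452 -0.0095] y [ 0.0112  0.0373 -0.9992] z [-0.0448 -0.9983 -0.0378]
```

View pics/w41c.png

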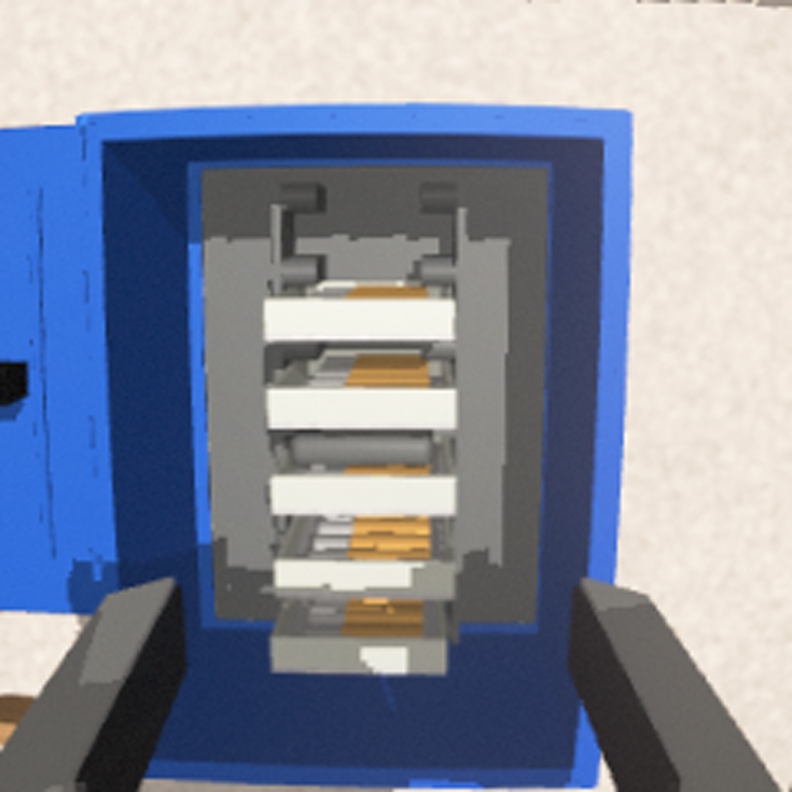

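```bash
python3 - <<'E'
from h import *
import pickle; cal,s=pickle.load(open('w41.pkl','rb'))
for n,q in dict(E=[(264,298),(455,298),(454,340),(266,341)],D=[(267,389),(457,389),(455,427),(269,429)],C=[(270,477),(457,477),(455,514),(272,515)],B=[(274,560),(455,560),(454,598),(276,599)],A=[(270,638),(448,638),(446,673),(271,673)]).items():
    quad('wrist',n,q,.108,3.3,(160,60),cal)
im=grab('top','t5'); 
print([ (round(d['conf'],2),np.round(d['bbox'])) for d in arm.find_in('cover','top')][:3])
crop(im,330,170,490,280,5,'t5c')
E
```

```text
E [ 0.5148 -0.3716]
   [ 0.5222 -0.3443] L 55.1 ang -92.5
   [ 0.5197 -0.3993] L 12.2 ang 176.7
   [ 0.5076 -0.3986] L 54.6 ang 87.9
   [ 0.5096 -0.3441] L 12.6 ang -0.7
D [ 0.4885 -0.371 ]
   [ 0.4954 -0.3435] L 55.6 ang -92.3
   [ 0.4932 -0.399 ] L 11.3 ang 175.3
   [ 0.482  -0.3981] L 54.8 ang 88.5
   [ 0.4834 -0.3433] L 12.0 ang -0.9
C [ 0.4621 -0.3702]
   [ 0.4689 -0.3426] L 55.7 ang -92.0
   [ 0.4669 -0.3983] L 11.4 ang 175.5
   [ 0.4555 -0.3974] L 55.0 ang 88.4
   [ 0.4571 -0.3424] L 11.8 ang -1.0
B [ 0.4358 -0.3693]
   [ 0.4429 -0.342 ] L 55.0 ang -91.8
   [ 0.4411 -0.397 ] L 12.2 ang 177.3
   [ 0.4289 -0.3964] L 54.7 ang 88.6
   [ 0.4302 -0.3417] L 12.7 ang -1.4
A [ 0.4105 -0.3662]
   [ 0.4172 -0.3388] L 55.5 ang -91.6
   [ 0.4157 -0.3943] L 11.9 ang 175.7
   [ 0.4038 -0.3934] L 55.2 ang 88.5
   [ 0.4053 -0.3382] L 12.0 ang -3.0
[(0.55, array([383., 221.,  53.,  68.]))]
```

View pics/t5c.png

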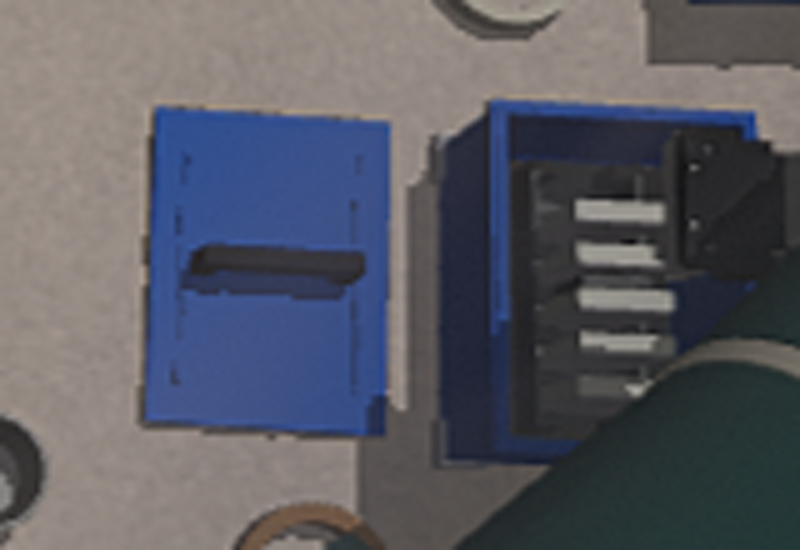

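```bash
python3 - <<'E'
from h import *
quad('top','cover',[(155,106),(390,122),(384,437),(142,425)],.014,5,(330,170))
E
python3 -m pendant '[[0,0,-0.02,-8,0.06],[0,0,-0.03,-8,0.06],[0,0,-0.03,-8,0.06],[0,0,0,-8,0.06],[0,0,0,-8,0.06],[0,0,0,-8,0.06],[0,0,0,-8,0.06],[0,0,0,-8,0.06],[0,0,0,-8,0.06],[0,0,0,-8,0.06],[0,0,0,-8,0.06],[0,0,0,0,0.06],[0,0,0,0,0.06]]'>/dev/null
python3 - <<'E'
from h import *
plan(.497,-.18,.3,-3);st()
E
```

```text
cover [ 0.4928 -0.1839]
   [ 0.5979 -0.1161] L 149.2 ang -93.7
   [ 0.5882 -0.265 ] L 199.5 ang 176.2
   [ 0.3891 -0.252 ] L 149.8 ang 87.3
   [ 0.3961 -0.1023] L 202.2 ang -3.9
angle now -0.85 -> yaw to go 2.15
tool shift now (mm) [-117.3  -41.6   28.9] world [ 30.7 115.1  46.1] t 90.3 gap 0.0603 j7 0.64
shift after yaw (mm) [-118.3  -41.6   24.4]
t 90.30 tcp [ 0.4663 -0.2951  0.2539] ft [-0.2254  0.1185  0.4958] gap 0.0603 j [ 0.1824  0.291   0.4207  1.7621 -0.1639  1.1428  0.6443]
x [-0.015  -0.9991 -0.04  ] y [-0.0031  0.04   -0.9992] z [ 0.9999 -0.0148 -0.0037]
```

```bash
python3 -m pendant '[[-0.02,-0.01,0.01,1,0.06],[-0.035,-0.015,0.01,1,0.06],[-0.03,-0.015,0.005,1,0.06],[-0.01,0,0,0,0.06],[0,0,0,0,0.06],[0,0,0,0,0.06]]'>/dev/null
python3 - <<'E'
from h import *
plan(.4928,-.184,.3,-3.9);s=st()
im=grab('wrist','w42')
import pickle; pickle.dump((arm.get_calibration('wrist'),s),open('w42.pkl','wb'))
crop(im,160,60,400,240,3.3,'w42c')
E
```

```text
angle now -5.25 -> yaw to go -1.35
tool shift now (mm) [-16.4  -2.7  -4.9] world [-3.3 16.7  3.4] t 90.9 gap 0.0601 j7 0.35
shift after yaw (mm) [-16.5  -2.7  -4.5]
t 90.90 tcp [ 0.4961 -0.2007  0.2966] ft [-0.9226 -0.214  -1.0318] gap 0.0601 j [ 0.0189  0.2158  0.3862  1.7478 -0.1228  1.218   0.35  ]
x [-0.0918 -0.995  -0.0394] y [-0.0069  0.0402 -0.9992] z [ 0.9958 -0.0915 -0.0105]
```

View pics/w42c.png

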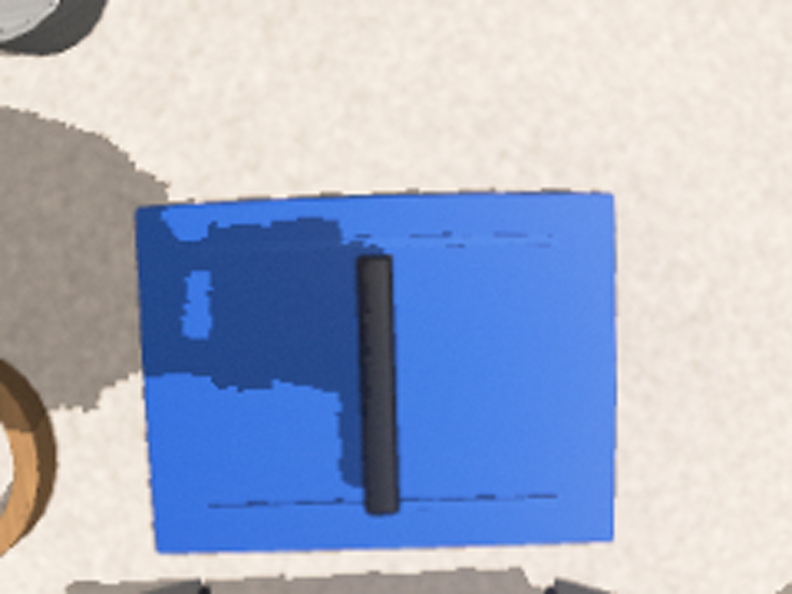

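```bash
python3 - <<'E'
from h import *
import pickle; cal,s=pickle.load(open('w42.pkl','rb'))
quad('wrist','cover',[(136,209),(613,192),(613,541),(157,553)],.014,3.3,(160,60),cal)
quad('wrist','bar',[(375,255),(383,514)],.055,3.3,(160,60),cal)
E
```

```text
cover [ 0.495  -0.1831]
   [ 0.4006 -0.1034] L 198.1 ang -3.3
   [ 0.5984 -0.1146] L 148.9 ang -93.5
   [ 0.5894 -0.2633] L 198.3 ang 176.5
   [ 0.3915 -0.251 ] L 147.9 ang 86.5
bar [ 0.4953 -0.1829]
   [ 0.4983 -0.1335] L 98.9 ang -93.5
   [ 0.4923 -0.2322] L 98.9 ang 86.5
```

```bash
python3 -m pendant '[[-0.008,0.015,-0.001,-0.8,0.06],[-0.008,0.03,0,-0.7,0.06],[-0.002,0.04,0,0,0.06],[0,0.04,0,0,0.06],[0,0.04,0,0,0.06],[0,0.025,0,0,0.06],[0,0.01,0,0,0.06],[0,0,0,0,0.06]]'>/dev/null
python3 - <<'E'
from h import *
plan(.495,-.183,.05,-3.5);s=st()
E
```

```text
angle now -4.75 -> yaw to go -1.25
tool shift now (mm) [-0.9 37.8  4.6] world [  4.3   1.9 -37.7] t 91.8 gap 0.0600 j7 0.45
shift after yaw (mm) [-0.8 37.8  4.6]
t 91.75 tcp [ 0.4907 -0.1849  0.0877] ft [-0.4987  0.5276  0.0982] gap 0.0600 j [ 0.0588  0.4523  0.3223  1.9692 -0.2438  0.7775  0.4462]
x [-0.0833 -0.9959 -0.0359] y [-0.0096  0.0368 -0.9993] z [ 0.9965 -0.0829 -0.0126]
```

```bash
python3 -m pendant '[[-0.001,0.006,0.003,-0.7,0.06],[0,0.01,0.002,-0.5,0.06],[0,0.01,0,0,0.06],[0,0.008,0,0,0.06],[0,0.003,0,0,0.06],[0,0,0,0,0.06]]'>/dev/null
python3 - <<'E'
from h import *
plan(.495,-.183,.05,-3.5);s=st()
E
```

```text
angle now -3.52 -> yaw to go -0.02
tool shift now (mm) [-1.3  1.  -3. ] world [-2.9  1.5 -0.9] t 92.3 gap 0.0602 j7 0.49
shift after yaw (mm) [-1.3  1.  -3. ]
t 92.35 tcp [ 0.4979 -0.1845  0.0509] ft [-0.2255 -0.1091  0.4181] gap 0.0602 j [ 0.0803  0.5191  0.2928  1.9718 -0.2732  0.7042  0.4877]
x [-0.0616 -0.9975 -0.0351] y [-0.0047  0.0354 -0.9994] z [ 0.9981 -0.0614 -0.0068]
```

```bash
python3 -m pendant '[[-0.001,0.001,-0.003,0,0.06],[0,0,0,0,0.04],[0,0,0,0,0.0],[0,0,0,0,0.0],[0,0,0,0,0.0],[0,0,0,0,0.0],[0,0,0,0,0.0],[0,0,0,0,0.0]]' 40
python3 - <<'E'
from h import *
plan(.495,-.183,.05,-3.5);s=st()
E
```

```text
t: 93.15
tcp_pos: [0.4952, -0.1833, 0.051]
ee_rot: [[-0.062, -0.003, 0.998], [-0.997, 0.035, -0.061], [-0.035, -0.999, -0.005]]
ft_force: [-0.0, 0.3, -0.7]
finger_gap: 0.0138
angle now -3.53 -> yaw to go -0.03
tool shift now (mm) [-0.3  1.  -0.2] world [-0.2  0.3 -1. ] t 93.2 gap 0.0138 j7 0.49
shift after yaw (mm) [-0.3  1.  -0.2]
t 93.15 tcp [ 0.4952 -0.1833  0.051 ] ft [-0.0113  0.2791 -0.7321] gap 0.0138 j [ 0.0792  0.5142  0.2927  1.9802 -0.2732  0.6989  0.4878]
x [-0.0616 -0.9975 -0.0348] y [-0.0031  0.0351 -0.9994] z [ 0.9981 -0.0615 -0.0052]
```

```bash
python3 -m pendant '[[0,-0.01,0,0,0],[0,-0.02,0,0,0],[0,-0.03,0,0,0],[0,-0.03,0,0,0],[0,-0.03,0,0,0],[0,-0.03,0,0,0],[0,-0.03,0,0,0],[0,-0.02,0,0,0],[0,-0.01,0,0,0],[0,0,0,0,0],[0.01,0,0,0,0],[0.02,0,-0.003,-0.3,0],[0.025,0,-0.004,-0.3,0],[0.025,0,-0.004,-0.3,0],[0.025,0,-0.003,0,0],[0.025,0,-0.003,0,0],[0.02,0,0,0,0],[0.01,0,0,0,0],[0,0,0,0,0],[0,0,0,0,0]]' 40
python3 - <<'E'
from h import *
plan(.4738,-.367,.22,-2.6);s=st()
E
```

```text
t: 95.15
tcp_pos: [0.4608, -0.358, 0.2551]
ee_rot: [[-0.048, -0.023, 0.999], [-0.998, 0.041, -0.047], [-0.04, -0.999, -0.025]]
ft_force: [-0.3, 0.7, -2.2]
finger_gap: 0.0139
angle now -2.72 -> yaw to go -0.12
tool shift now (mm) [ 9.7 34.4 14.3] world [ 13.   -9.  -35.1] t 95.2 gap 0.0139 j7 0.73
shift after yaw (mm) [ 9.8 34.4 14.3]
t 95.15 tcp [ 0.4608 -0.358   0.2551] ft [-0.2866  0.7206 -2.2306] gap 0.0139 j [ 0.2641  0.3674  0.458   1.6687 -0.1899  1.191   0.7258]
x [-0.0484 -0.998  -0.0397] y [-0.0226  0.0408 -0.9989] z [ 0.9986 -0.0475 -0.0245]
```

```bash
python3 -m pendant '[[0.005,0.004,0.007,0,0],[0.005,0.008,0.007,0,0],[0,0.01,0.001,0,0],[0,0.006,0,0,0],[0,0,0,0,0],[0,0,0,0,0]]' >/dev/null
python3 - <<'E'
from h import *
plan(.4748,-.3673,.2,-2.6);s=st()
im=grab('wrist','w43'); im=grab('scene','s43'); crop(im,20,230,220,420,3.1,'s43c')
E
```

```text
angle now -2.47 -> yaw to go 0.13
tool shift now (mm) [ 3.5 22.5 -1.7] world [ -2.4  -2.4 -22.6] t 95.8 gap 0.0140 j7 0.74
shift after yaw (mm) [ 3.5 22.5 -1.7]
t 95.75 tcp [ 0.4772 -0.3649  0.2226] ft [-1.2207 -0.6549 -2.1051] gap 0.0140 j [ 0.2783  0.4309  0.4449  1.6587 -0.2185  1.1448  0.7437]
x [-0.0441 -0.9982 -0.0417] y [-0.0235  0.0427 -0.9988] z [ 0.9988 -0.043  -0.0254]
```

View pics/w43.png

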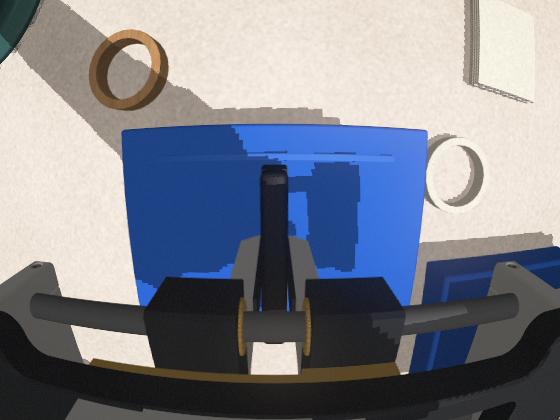

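View pics/s43c.png

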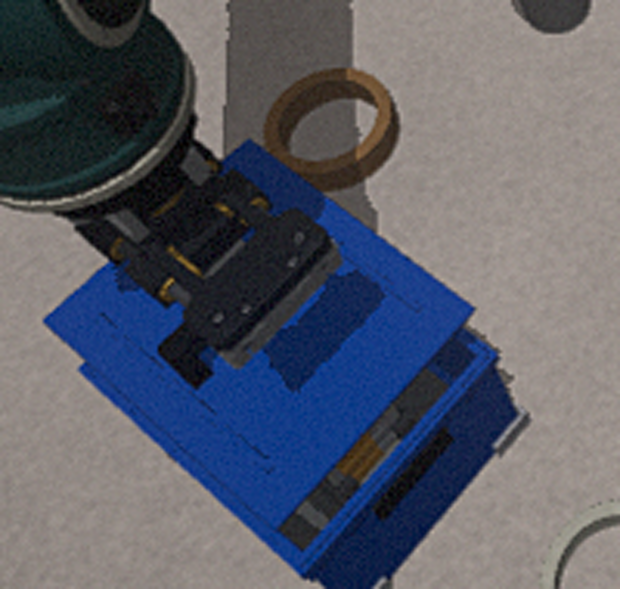

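```bash
python3 - <<'E'
from h import *
im=cv2.imread('pics/w43.png')
for z in (.183,.187): quad('wrist','cover +y edge',[(124,130),(426,131)],z)
c=np.array([.4772-.001,-.3649+.0003]); a=np.radians(-2.6); print('expected', c+np.array([-np.sin(a),np.cos(a)])*.075)
E
```

```text
cover +y edge [ 0.4783 -0.29  ]
   [ 0.3791 -0.2853] L 198.7 ang -2.7
   [ 0.5776 -0.2947] L 198.7 ang 177.3
cover +y edge [ 0.4784 -0.2902]
   [ 0.3812 -0.2856] L 194.7 ang -2.7
   [ 0.5757 -0.2947] L 194.7 ang 177.3
expected [ 0.4796 -0.2897]
```

```bash
python3 -m pendant '[[0.003,0.004,-0.0015,0,0],[0.001,0.008,0,0,0],[0,0.008,0,0,0],[0,0,0,0,0],[0,0,0,0,0]]' >/dev/null
python3 - <<'E'
from h import *
plan(.4748,-.3673,.175,-2.6);s=st()
E
```

```text
angle now -2.50 -> yaw to go 0.10
tool shift now (mm) [-0.3 26.6  0.7] world [  0.1   1.3 -26.5] t 96.3 gap 0.0136 j7 0.76
shift after yaw (mm) [-0.3 26.6  0.7]
t 96.35 tcp [ 0.4747 -0.3686  0.2015] ft [ 0.135  -0.0138 -2.2105] gap 0.0136 j [ 0.29    0.4521  0.44    1.6798 -0.2303  1.1036  0.7604]
x [-0.0446 -0.9982 -0.0411] y [-0.0223  0.0421 -0.9989] z [ 0.9988 -0.0436 -0.0241]
```

```bash
python3 -m pendant '[[0,0.005,0,0,0],[0,0.006,0.0005,0,0],[0,0.006,0.0005,0,0],[0,0.005,0,0,0],[0,0,0,0,0],[0,0,0,0,0]]' 
python3 - <<'E'
from h import *
plan(.4748,-.3673,.163,-2.6);s=st()
E
```

```text
t: 96.95
tcp_pos: [0.4754, -0.3675, 0.1774]
ee_rot: [[-0.044, -0.022, 0.999], [-0.998, 0.042, -0.043], [-0.041, -0.999, -0.024]]
ft_force: [0.5, 0.1, -2.1]
finger_gap: 0.0136
angle now -2.49 -> yaw to go 0.11
tool shift now (mm) [ 0.4 14.4 -0.2] world [ -0.6   0.2 -14.4] t 97.0 gap 0.0136 j7 0.77
shift after yaw (mm) [ 0.4 14.4 -0.2]
t 96.95 tcp [ 0.4754 -0.3675  0.1774] ft [ 0.4661  0.1343 -2.0785] gap 0.0136 j [ 0.2949  0.4778  0.4315  1.7017 -0.2437  1.0583  0.7695]
x [-0.0444 -0.9982 -0.0412] y [-0.0225  0.0422 -0.9989] z [ 0.9988 -0.0435 -0.0243]
```

```bash
python3 -m pendant '[[0,0.004,0,0.1,0],[0,0.004,0,0,0],[0,0.003,0,0,0],[0,0,0,0,0]]' 
python3 -m pendant '[[0,0.002,0,0,0],[0,0.002,0,0,0],[0,0,0,0,0]]'
python3 - <<'E'
from h import *
plan(.4748,-.3673,.163,-2.6)
E
```

```text
t: 97.35
tcp_pos: [0.4752, -0.3671, 0.1658]
ee_rot: [[-0.046, -0.022, 0.999], [-0.998, 0.042, -0.045], [-0.041, -0.999, -0.024]]
ft_force: [-0.8, 0.9, -2.6]
finger_gap: 0.0137
t: 97.65
tcp_pos: [0.4753, -0.3675, 0.1633]
ee_rot: [[-0.047, -0.02, 0.999], [-0.998, 0.041, -0.046], [-0.04, -0.999, -0.022]]
ft_force: [-0.5, 0.8, 0.9]
finger_gap: 0.0135
angle now -2.62 -> yaw to go -0.02
tool shift now (mm) [-0.1  0.4 -0.5] world [-0.5  0.2 -0.3] t 97.7 gap 0.0135 j7 0.77
shift after yaw (mm) [-0.1  0.4 -0.5]
```

```bash
python3 -m pendant '[[0,0.0015,0,0,0],[0,0.0015,0,0,0],[0,0,0,0,0]]'
python3 -m pendant '[[0,0,0,0,0.02],[0,0,0,0,0.05],[0,0,0,0,0.05],[0,-0.01,0,0,0.05],[0,-0.02,0,0,0.05],[0,-0.03,0,0,0.05],[0,-0.04,0,0,0.05],[0.02,-0.03,0,0,0.05],[0.03,-0.02,0,0,0.05],[0.03,0,0,0,0.05],[0,0,0,0,0.05],[0,0,0,0,0.05]]'
python3 - <<'E'
from h import *
s=st()
im=grab('wrist','w44'); crop(im,140,40,420,240,2.8,'w44c')
import pickle; pickle.dump((arm.get_calibration('wrist'),s),open('w44.pkl','wb'))
im=grab('scene','s44'); crop(im,20,260,220,420,4,'s44c')
E
```

```text
t: 97.95
tcp_pos: [0.4756, -0.3677, 0.1634]
ee_rot: [[-0.047, -0.018, 0.999], [-0.998, 0.041, -0.046], [-0.04, -0.999, -0.02]]
ft_force: [0.3, 0.2, -0.8]
finger_gap: 0.0141
t: 99.15
tcp_pos: [0.4746, -0.4563, 0.3216]
ee_rot: [[-0.045, -0.016, 0.999], [-0.998, 0.038, -0.044], [-0.037, -0.999, -0.018]]
ft_force: [-0.5, 0.1, -0.0]
finger_gap: 0.0501
t 99.15 tcp [ 0.4746 -0.4563  0.3216] ft [-0.5191  0.1333 -0.0472] gap 0.0501 j [ 0.403   0.4697  0.4813  1.3828 -0.2284  1.3814  0.8466]
x [-0.045  -0.9983 -0.0375] y [-0.0165  0.0383 -0.9991] z [ 0.9989 -0.0443 -0.0182]
```

View pics/w44c.png

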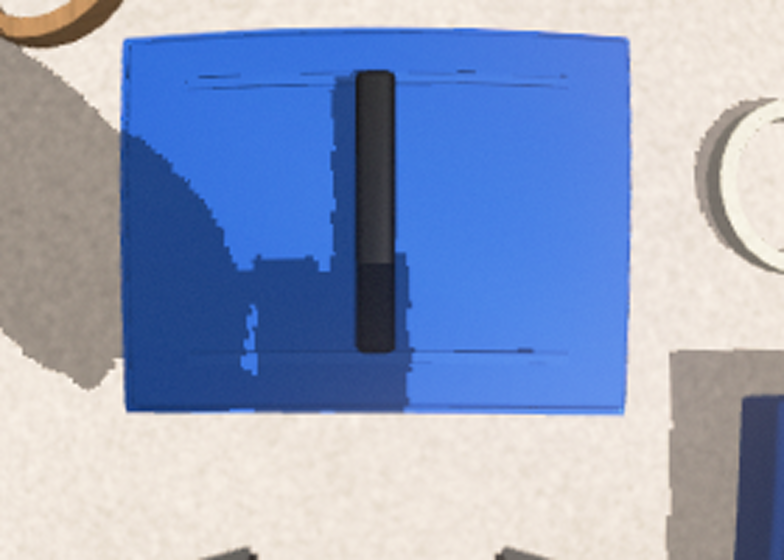

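View pics/s44c.png

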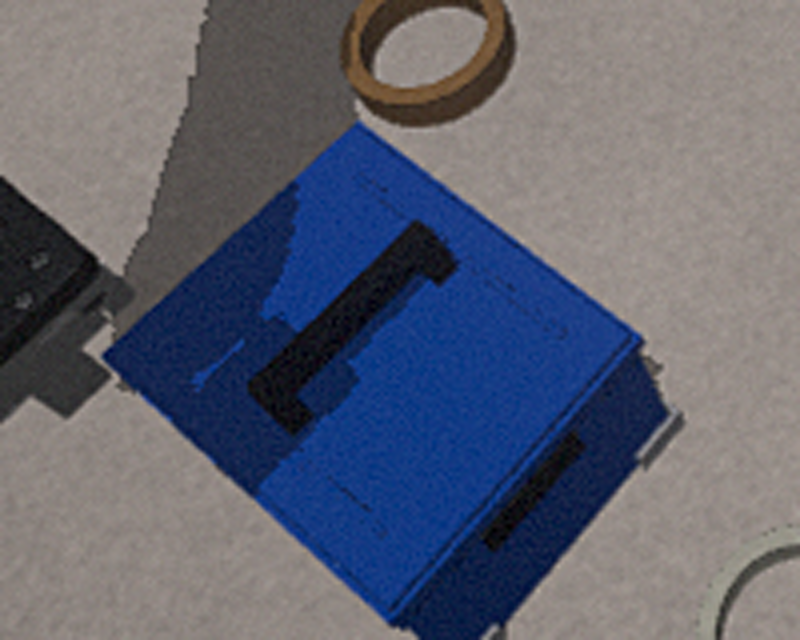

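```bash
python3 - <<'E'
from h import *
import pickle; cal,s=pickle.load(open('w44.pkl','rb'))
quad('wrist','cover',[(125,40),(629,38),(624,412),(127,409)],.126,2.8,(140,40),cal)
quad('wrist','bar',[(376,72),(376,352)],.167,2.8,(140,40),cal)
im=cv2.imread('pics/s44.png'); crop(im,100,320,200,420,8,'s44d')
im=grab('top','t44')
E
```

```text
cover [ 0.4739 -0.3672]
   [ 0.3771 -0.2871] L 201.2 ang -2.6
   [ 0.5781 -0.2961] L 151.8 ang -92.8
   [ 0.5707 -0.4477] L 201.3 ang 177.3
   [ 0.3697 -0.4381] L 151.2 ang 87.2
bar [ 0.475  -0.3678]
   [ 0.4772 -0.3189] L 98.0 ang -92.5
   [ 0.4728 -0.4167] L 98.0 ang 87.5
```

View pics/s44d.png

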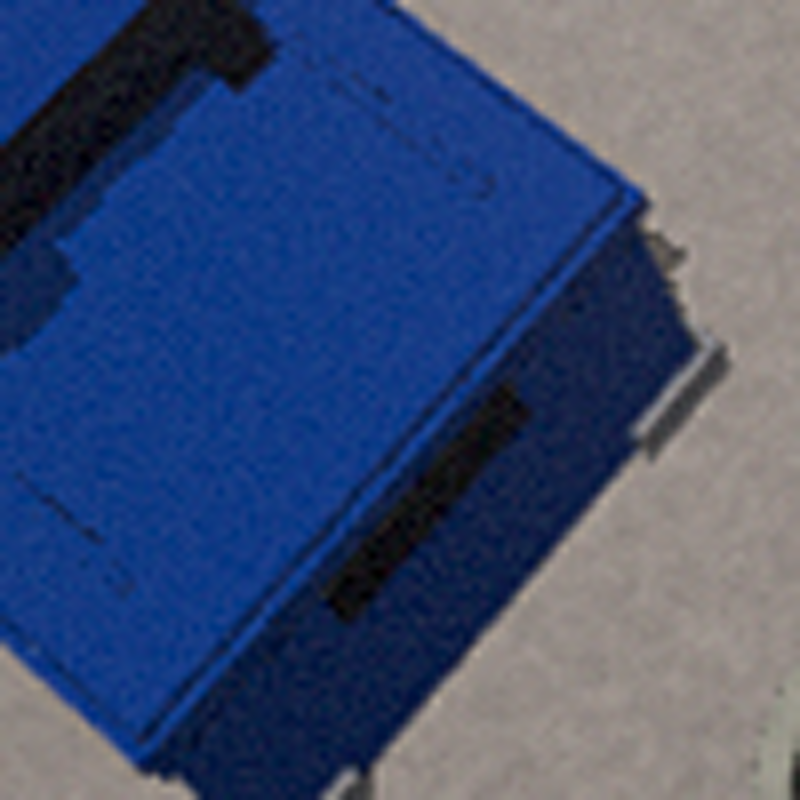

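View pics/t44.png

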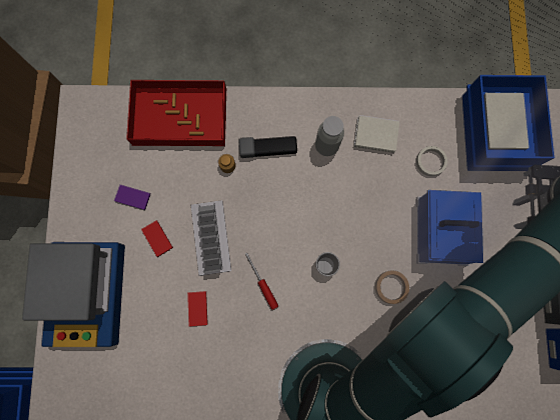

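```bash
python3 -c "
from bench import arm
print(arm.close_job())"
```

```text
the job is handed in; nothing more can be done
None
```

The container is packed and closed, and the job is handed in at about 99 s of the 210 s allowed.

- **Insert:** It lies flat in the container, measured at (0.475, −0.369) with a yaw of −2.6°, which matches the container.
- **Packs:** The rack held five packs and is now empty. They stand in slots −65, −39, −13, 13 and 39 mm; slot 65 was left empty. I gripped each by its edges, straightened it against the container's inner end wall, and lowered it into its slot. All five tops measured 54.6–55.7 mm wide at the seated height, against a true width of 55 mm, so all are right down.
- **Cover:** It had been knocked about 5 cm towards the container during the run, so I located it again before gripping it. It now measures centre (0.4739, −0.3672) and yaw about −2.7°, the container's own within 1 mm and 0.1°. The bar was released at the expected fully-home height, and the edge gap looks even on the sides the cameras show.
- **Other things:** The bystanders and the red and purple look-alikes look unmoved in the last top picture. I saw no forces near the limits.

- **Weaker points:** The far sides of the cover were not seen directly. Tool tilt drifted to about 2.3° over the run, but it did not show in any final measurement. My very first lift row was mistyped (−20 instead of −0.02); the 50 mm cap held it to a harmless 5 cm rise.

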